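Put away a delivery of printer spares

ROBOT

A 6-joint arm with a two-finger parallel gripper is mounted at the origin on the work surface. World frame = base frame: x ahead of the robot, y to its left, z up, the work surface at z = 0. Lengths are in mm, angles in rad, forces in N, time in s.
With the tool pointing down it reaches from about 350 to 875 mm from the base axis. Payload 4.2 kg.
Tool frame: the origin (TCP) lies midway between the tips of the shut fingers; the grasp point (between the pads) lies 19 mm behind it; z points along the fingers, y is the direction in which the jaws open and shut (so a half turn about z gives the same grasp; the last joint's range is limited). The gripper opens to 85 mm and grips with 20 to 120 N. Pads are 22 mm wide; open, the fingers measure 114 mm over their backs; the gripper's body (76 mm by 85 mm) begins 54 mm behind the grasp point. The pads swing forward as they close: fully open they stand 13 mm farther back than shut.
Start: joints at [-0.921, 0.385, 0.008, 0, -1.194, -0.259], TCP at [238.093, -577.85, 204.712] pointing down, gripper open.
Joint ranges: [-3.14, 3.14], [-1.21, 2.06], [-1.07, 1.41], [-3.16, 2.05], [-2.99, -0.16], [-3.1, 3.1]. Speed limits (rad/s): [2.79, 2.79, 3.14, 3.14, 3.14, 3.14].

INTERFACE

Orientations are given as a unit quaternion [x, y, z, w].
In Python, from bench import arm gives the robot as it stands. The module is installed in compiled form; this text tells all that it offers.
- The arm moves only by the tool drive_tool, never from a script. Its argument "moves" is a list that holds one entry, the list of rows, each a list of 7 numbers: the opening, from 0 (shut) to 1 (fully open), then the shift along the tool's x, y, z in m, then the turn, a rotation vector about the tool's x, y, z in rad. In form: [[[hand, dx, dy, dz, wx, wy, wz], ...]]. A call has 1 to 20 rows; each row shifts and turns the pose as measured when the row begins, along the tool's axes as they then stand; what a row does not reach is not made up. A row lasts 1/10 s, in which the tool goes at most 50 mm and 8.59 degrees, less where a joint would pass 70% of its speed; a pose out of reach is approached as far as the arm can. A call with a gripper value outside its range is refused whole. The fingers move at their own pace and stop on an object; the grip force is fixed at half the most. Time passes only in rows, so rows that do not move let the fingers close. It gives the time, the measured TCP pose, the force and the opening at its end, in the units of the state.
- arm.read_state(): the state, without advancing time (a new reading comes with each control period).
- arm.get_image(name): name is "side" or "top"; returns (picture, depth): 384x512x3 uint8, red, green, blue; 384x512 float32, mm along the optical axis (not along the pixel's ray), 0 where there is no reading.
- arm.camera_params(name): a dict with "fov_y" (degrees; the focal length in pixels is half the picture's height over the tangent of half this angle, whatever the lens; pixels are square), "cx", "cy" (the principal point, pixels), "k1" (the pictures are not rectified: a ray, as slopes to the right and down, at radius r is drawn at 1 + k1 r^2 times it, then the intrinsics apply), "world_from_camera" (4x4, takes a point from camera to world coordinates). Camera axes: x right, y down, z forward; pixel columns grow to the right and rows downward; lengths in mm; the calibration is good to about 2 mm. A picture is of the moment at which its call begins. camera_params takes no time and is no camera call.
- arm.job_done(): hands the job in, once; it reports no verdict.
The state is a dict: "clock": time; "joints": joint angles; "joint_vel": joint speeds; "joint_efforts": joint torques, N m; "position": TCP position; "ee_rot": TCP orientation; "contact_force": force on the tool from outside, world axes, zero at the start; "wrist_torque": the same for the moment, N m; "gripper_width": finger opening in mm.
Only numpy, scipy, OpenCV 4.12 (cv2) and the standard library are available. Lean on these libraries where they do the work, as an engineer would, in place of code of your own. Each camera call takes 0.05 s, during which the arm holds its last target.

TASK

Put away the spare parts that have been delivered in the green bin. Pull the black-fronted drawer fully out, stand each round tin from the bin upright in a pocket of its own in the drawer, then push the drawer fully shut; stack every small cardboard carton from the bin flat in one column on the black-banded carton that stands on the desk, each square and in line with it. The delivery may be two or three of each kind; leave the glue bottle, brush pot and scraper where they are.

Things in the scene. Friction and masses are not known exactly. Their poses are not given: they have to be found in the camera images.
- bin: Shallow green open bin, fixed, 250 mm (x) by 220 mm (y) outside, 30 mm high, walls and floor 5 mm thick. Stands left or right of the drawer unit. Origin at the centre of its underside, z up. Cartons and tins start singly on its floor in two rows along its x, cartons' 60 mm length roughly along it.
- unit: White desktop drawer unit, fixed, 200 mm deep (x), 260 mm wide (y), 85 mm high. Origin on the desk under the middle of its front edge; its x axis points from its front to its back, so the drawer slides out along -x of this frame.
- drawer (a joint): How far the drawer is out of the unit, in m: 0 fully shut, 0.16 fully out (both hard stops); it starts nearly shut. Its friction is about 2 N, plus 10 N per m/s; it stays where it is left. Black front plate 250 mm wide, top edge 64 mm above the desk.
- tab (a point): Middle of the orange pull tab on the drawer front, 48 mm above the desk; moves with the drawer. The tab is a fin 14 mm thick (across y of the unit), 30 mm high (33 to 63 mm above the desk), sticking out 34 mm from the front plate towards -x of the unit; it can be pinched across its thickness from above. Axes as the unit's.
- pocket0 (a point): Centre of the floor of pocket 0 in the grey drawer insert, 18 mm above the desk; moves with the drawer. Round, 46 mm in diameter, 14 mm deep (insert's top 32 mm above the desk); three in a row across the drawer, 66 mm apart, 71 mm behind the front plate; under the unit's top when shut, 85 mm in front of the unit when fully out. Axes as the unit's.
- pocket1 (a point): Centre of the floor of pocket 1 in the grey drawer insert, 18 mm above the desk; moves with the drawer. Round, 46 mm in diameter, 14 mm deep (insert's top 32 mm above the desk); three in a row across the drawer, 66 mm apart, 71 mm behind the front plate; under the unit's top when shut, 85 mm in front of the unit when fully out. Axes as the unit's.
- pocket2 (a point): Centre of the floor of pocket 2 in the grey drawer insert, 18 mm above the desk; moves with the drawer. Round, 46 mm in diameter, 14 mm deep (insert's top 32 mm above the desk); three in a row across the drawer, 66 mm apart, 71 mm behind the front plate; under the unit's top when shut, 85 mm in front of the unit when fully out. Axes as the unit's.
- base: Closed kraft cardboard carton with a white label on top and a band (black) round one end, 60 mm (x) by 44 mm (y) by 26 mm (z), 300 g. Origin at the centre of its underside, z up when lying flat, x along its 60 mm length. Loose, flat on the desk, on the other side of the unit from the bin; the column is built on its top.
- carton0: Closed kraft cardboard carton with a white label on top and a band (blue) round one end, 60 mm (x) by 44 mm (y) by 26 mm (z), 50 to 100 g. Origin at the centre of its underside, z up when lying flat, x along its 60 mm length. Loose; starts flat in the bin, may be absent.
- carton1: Closed kraft cardboard carton with a white label on top and a band (teal) round one end, 60 mm (x) by 44 mm (y) by 26 mm (z), 50 to 100 g. Origin at the centre of its underside, z up when lying flat, x along its 60 mm length. Loose; starts flat in the bin, may be absent.
- carton2: Closed kraft cardboard carton with a white label on top and a band (orange) round one end, 60 mm (x) by 44 mm (y) by 26 mm (z), 50 to 100 g. Origin at the centre of its underside, z up when lying flat, x along its 60 mm length. Loose; starts flat in the bin, may be absent.
- tin0: Round closed aluminium tin with a red lid, 40 mm in diameter, 44 mm high, 60 to 130 g. Origin at the centre of its underside, z up when upright. Loose; starts upright in the bin, may be absent.
- tin1: Round closed aluminium tin with a yellow lid, 40 mm in diameter, 44 mm high, 60 to 130 g. Origin at the centre of its underside, z up when upright. Loose; starts upright in the bin, may be absent.
- tin2: Round closed aluminium tin with a blue lid, 40 mm in diameter, 44 mm high, 60 to 130 g. Origin at the centre of its underside, z up when upright. Loose; starts upright in the bin, may be absent.
- glue: White glue bottle with a red cap, 52 mm in diameter, 130 mm high, loose, standing on the far side of the desk. Bystander. Origin at the centre of its underside.
- brushpot: Black pot of brushes, 70 mm in diameter, pot 90 mm and brushes 165 mm high, loose, standing on the far side of the desk. Bystander. Origin at the centre of its underside.
- scraper: Scraper (spatula) 200 mm long lying across the top of the drawer unit. Bystander. Origin at the middle of its underside, x along it.
There are look-alikes about, which are no part of the job. What is shaped like the carton0 but pink or purple is not meant.

How it is judged (in metres and radians):
On the way, in this order (a step that is already met when the one before it is completed fails the run):
1. the drawer is pulled out, at least 140 mm (value of joint drawer above 0.14 m), for 0.2 s.
2. every tin stands in a pocket of the open drawer (((horizontal distance between tin0 and pocket0 below 0.006 m and z of tin0 in the frame of pocket0 below 0.004 m) or (horizontal distance between tin0 and pocket1 below 0.006 m and z of tin0 in the frame of pocket1 below 0.004 m) or (horizontal distance between tin0 and pocket2 below 0.006 m and z of tin0 in the frame of pocket2 below 0.004 m)) and angle between each of tin0, tin1, tin2's own z axis and vertical below 0.1 rad and linear speed of each of tin0, tin1, tin2 below 0.02 m/s and ((horizontal distance between tin1 and pocket0 below 0.006 m and z of tin1 in the frame of pocket0 below 0.004 m) or (horizontal distance between tin1 and pocket1 below 0.006 m and z of tin1 in the frame of pocket1 below 0.004 m) or (horizontal distance between tin1 and pocket2 below 0.006 m and z of tin1 in the frame of pocket2 below 0.004 m)) and ((horizontal distance between tin2 and pocket0 below 0.006 m and z of tin2 in the frame of pocket0 below 0.004 m) or (horizontal distance between tin2 and pocket1 below 0.006 m and z of tin2 in the frame of pocket1 below 0.004 m) or (horizontal distance between tin2 and pocket2 below 0.006 m and z of tin2 in the frame of pocket2 below 0.004 m)) and value of joint drawer above 0.1 m), for 0.2 s.
3. the drawer is pushed shut (value of joint drawer below 0.006 m), for 0.2 s.
At the end, for the whole second after the job is handed in: Drawer shut (within 6 mm), each tin upright on the floor of a pocket (within 6 mm of its centre); each carton flat and at rest in one column on the black-banded carton, centre within 9 mm and length within 9 degrees (either way round) of that carton's. Cartons at any time, in any order (((horizontal distance between tin0 and pocket0 below 0.006 m and z of tin0 in the frame of pocket0 below 0.004 m) or (horizontal distance between tin0 and pocket1 below 0.006 m and z of tin0 in the frame of pocket1 below 0.004 m) or (horizontal distance between tin0 and pocket2 below 0.006 m and z of tin0 in the frame of pocket2 below 0.004 m)) and angle between each of tin0, tin1, tin2's own z axis and vertical below 0.1 rad and linear speed of each of tin0, tin1, tin2, carton0, carton1, carton2, base below 0.02 m/s and ((horizontal distance between tin1 and pocket0 below 0.006 m and z of tin1 in the frame of pocket0 below 0.004 m) or (horizontal distance between tin1 and pocket1 below 0.006 m and z of tin1 in the frame of pocket1 below 0.004 m) or (horizontal distance between tin1 and pocket2 below 0.006 m and z of tin1 in the frame of pocket2 below 0.004 m)) and ((horizontal distance between tin2 and pocket0 below 0.006 m and z of tin2 in the frame of pocket0 below 0.004 m) or (horizontal distance between tin2 and pocket1 below 0.006 m and z of tin2 in the frame of pocket1 below 0.004 m) or (horizontal distance between tin2 and pocket2 below 0.006 m and z of tin2 in the frame of pocket2 below 0.004 m)) and horizontal distance between each of carton0, carton1, carton2 and base below 0.009 m and z of each of carton0, carton1, carton2 in the frame of base above 0.022 m and angle between the x axis of each of carton0, carton1, carton2 and the x axis of base, either way round below 0.16 rad and angle between each of carton0, carton1, carton2's own z axis and vertical below 0.07 rad and value of joint drawer below 0.006 m and angle between base's own z axis and vertical below 0.05 rad); the robot touches nothing.
It fails at once if the glue bottle is moved by more than 25 mm (distance of glue from where it was at the start of the episode above 0.025 m).
It fails at once if the brush pot is moved by more than 25 mm (distance of brushpot from where it was at the start of the episode above 0.025 m).
It fails at once if the scraper is moved by more than 25 mm (distance of scraper from where it was at the start of the episode above 0.025 m).
Of carton0, carton1, carton2 only 2 to 3 are there at a start; the rules pass over those that are not, and their reading is None.
Of tin0, tin1, tin2 only 2 to 3 are there at a start; the rules pass over those that are not, and their reading is None.
At some moment in a run one of tin0, tin1, tin2 may be knocked a few centimetres aside while the robot is not near it.
Once in a run the grip may slacken for a moment while it holds something.
It also fails if it takes over 210 s, if anything falls off the work surface, if the arm or the gripper's body presses on something with over 40 N, if the wrist force passes 120 N, or if a joint passes its speed limit or range.

## Working session

There is one attempt and no reset: what is moved stays moved. The work goes in short steps, Python scripts to look and compute and a tool call to move; the robot and the scene stay as the last step left them, time stands still between calls to the robot, and variables do not carry over. Pictures are saved under pics/ and viewed, and the job is handed in when it is done.

Besides the shell and the picture viewer there is one more tool, called by a JSON object that holds its "name" and its "arguments", one argument or row to a line. drive_tool: Moves the arm, as the interface text tells. Its arguments: {"type":"object","properties":{"moves":{"type":"array","items":{"type":"array","items":{"type":"array","items":{"type":"number"}}}}},"required":["moves"]}

```bash
mkdir -p pics; cat > h.py <<'E'
import numpy as np, cv2
from bench import arm
from scipy.spatial.transform import Rotation as R
def cam(n):
    p=arm.camera_params(n); f=192/np.tan(np.radians(p["fov_y"])/2); return p,f
def ray(n,u,v):
    p,f=cam(n); x=(u-p["cx"])/f; y=(v-p["cy"])/f
    rd=np.hypot(x,y); r=rd
    for _ in range(30): r=rd/(1+p["k1"]*r*r)
    s=r/rd if rd>0 else 1
    T=np.array(p["world_from_camera"]); d=T[:3,:3]@np.array([x*s,y*s,1]); return T[:3,3],d
def onplane(n,u,v,z):
    o,d=ray(n,u,v); return o+d*(z-o[2])/d[2]
def atdepth(n,u,v,dep):
    o,d=ray(n,u,v); return o+d*dep
def snap(n,tag):
    im,d=arm.get_image(n); np.savez(f"pics/{n}_{tag}.npz",im=im,d=d)
    cv2.imwrite(f"pics/{n}_{tag}.png",im[:,:,::-1]); return im,d
def load(n,tag):
    z=np.load(f"pics/{n}_{tag}.npz"); return z["im"],z["d"]
E
python3 - <<'E'
from h import *
for n in("side","top"): snap(n,"0"); print(arm.camera_params(n))
print(arm.read_state())
E
```

```text
{'fov_y': 54.455574718310075, 'cx': 252.9718884461569, 'cy': 191.06809796212107, 'k1': -0.0888329965514325, 'world_from_camera': array([[-7.61509141e-01, -3.66099531e-01,  5.34859759e-01,
         5.83846704e+01],
       [-6.48129540e-01,  4.37303846e-01, -6.23452841e-01,
         5.62724557e+02],
       [-5.65043636e-03, -8.21423447e-01, -5.70290797e-01,
         6.57880293e+02],
       [ 0.00000000e+00,  0.00000000e+00,  0.00000000e+00,
         1.00000000e+00]])}
{'fov_y': 50.93202935281558, 'cx': 253.11836352198114, 'cy': 185.32074833093702, 'k1': 0.025649301672251105, 'world_from_camera': array([[ 2.45776192e-02, -9.92431073e-01,  1.20318355e-01,
         4.15501516e+02],
       [-9.99530176e-01, -2.65996003e-02, -1.52279167e-02,
        -3.93835239e+01],
       [ 1.83130779e-02, -1.19887561e-01, -9.92618559e-01,
         1.30610598e+03],
       [ 0.00000000e+00,  0.00000000e+00,  0.00000000e+00,
         1.00000000e+00]])}
{'clock': 0.1, 'joints': array([-9.21393734e-01,  3.85497331e-01,  6.77694818e-03, -4.29964265e-04,
       -1.19395557e+00, -2.58554142e-01]), 'joint_vel': array([-0.00027874, -0.00138628,  0.00183596, -0.00035083,  0.00161571,
       -0.0028491 ]), 'joint_efforts': array([-1.06215564e-03, -3.93319595e+01,  1.88928795e+01,  4.19802189e+00,
       -2.63360576e-03, -8.28994100e-07]), 'position': array([ 237.88876182, -577.35986355,  203.72673254]), 'ee_rot': array([-1.94104824e-01,  9.80980323e-01,  9.32251879e-04, -2.32567961e-04]), 'contact_force': array([ 0.12888981, -0.36012766, -0.60255984]), 'wrist_torque': array([ 0.01252532, -0.03628832, -0.00938303]), 'gripper_width': 85.65767881587509}
```

View pics/top_0.png

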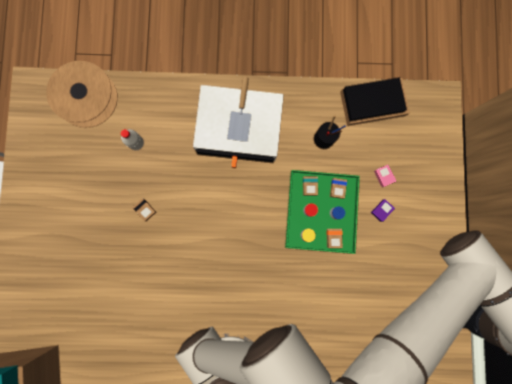

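View pics/side_0.png

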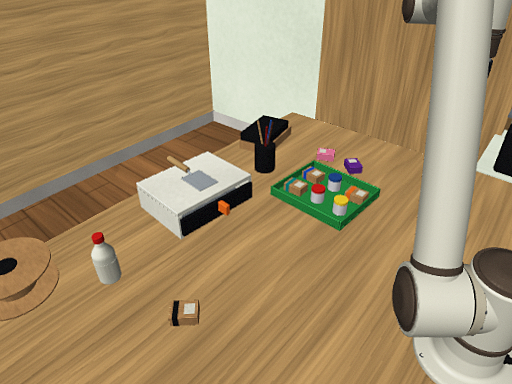

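```bash
python3 - <<'E'
from h import *
im,d=load("top","0"); s,_=load("side","0")
a=cv2.resize(im[160:260,280:410],None,fx=6,fy=6,interpolation=cv2.INTER_CUBIC)
cv2.imwrite("pics/c1.png",a[:,:,::-1])
b=np.hstack([cv2.resize(im[190:230,125:165],(400,400),interpolation=cv2.INTER_CUBIC),cv2.resize(s[290:335,160:205],(400,400),interpolation=cv2.INTER_CUBIC)])
cv2.imwrite("pics/c2.png",b[:,:,::-1])
a=cv2.resize(im[75:175,185:295],None,fx=6,fy=6,interpolation=cv2.INTER_CUBIC)
cv2.imwrite("pics/c3.png",a[:,:,::-1])
a=cv2.resize(s[140:235,260:390],None,fx=6,fy=6,interpolation=cv2.INTER_CUBIC)
cv2.imwrite("pics/c4.png",a[:,:,::-1])
E
```

```text
(no output)
```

View pics/c1.png

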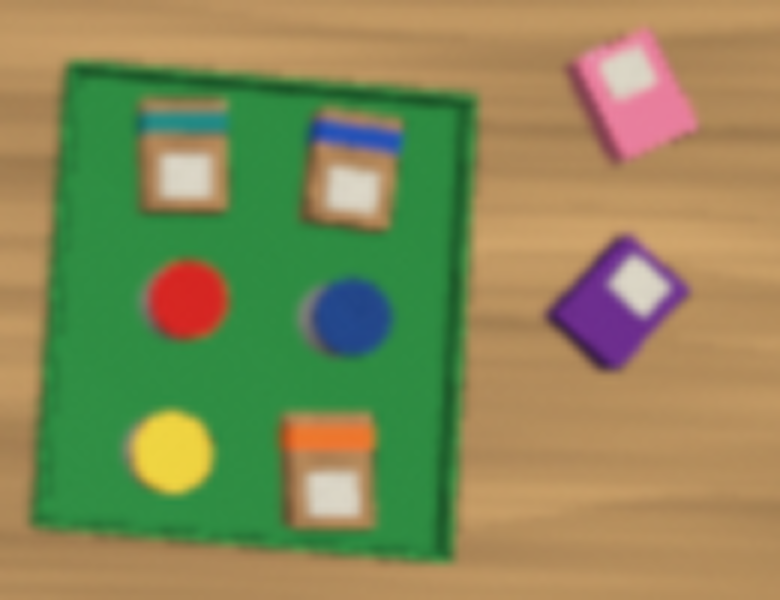

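View pics/c2.png

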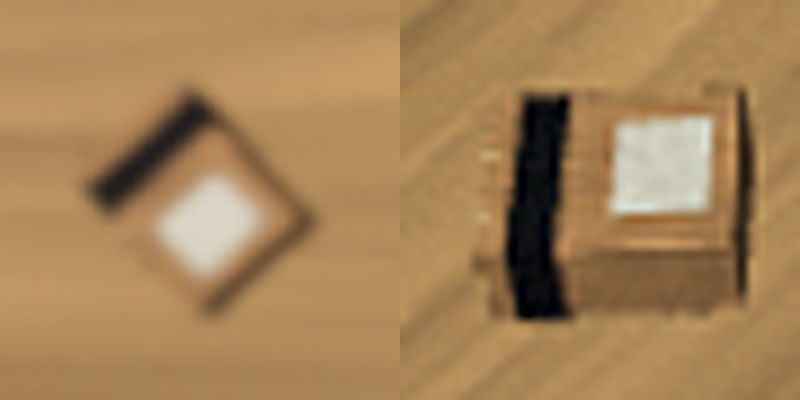

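View pics/c3.png

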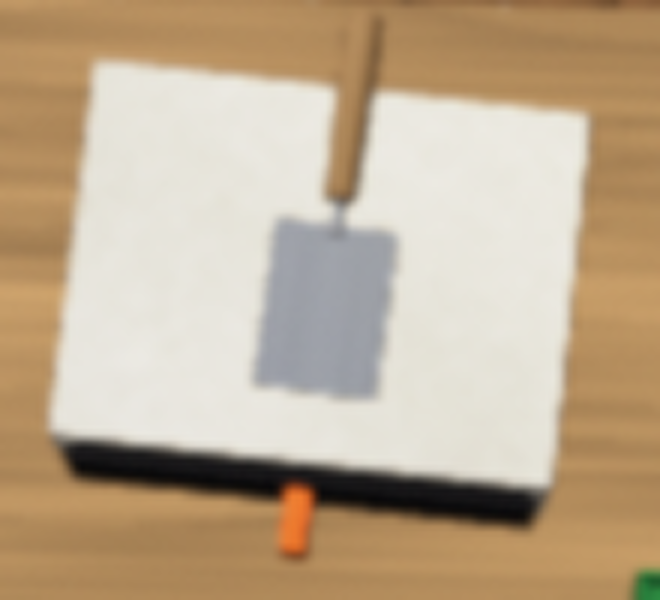

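View pics/c4.png

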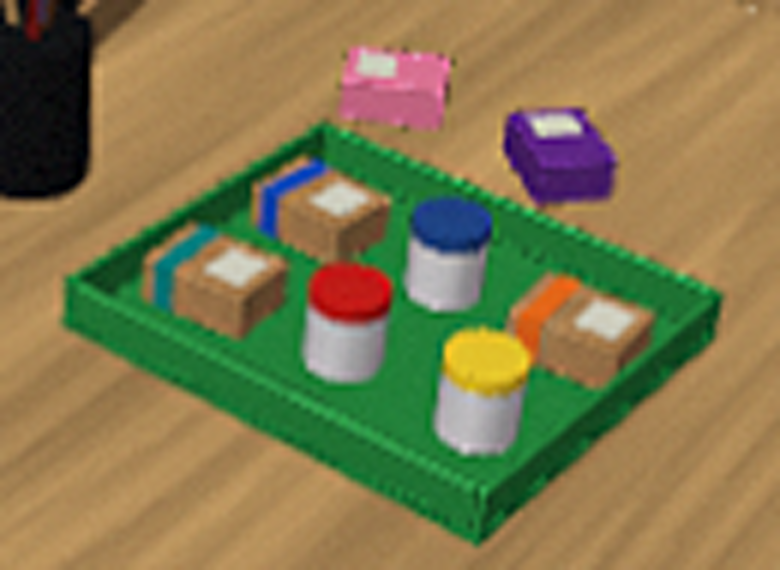

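```bash
cat > meas.py <<'E'
from h import *
def comps(mask,mn=8):
    n,l,st,c=cv2.connectedComponentsWithStats(mask.astype(np.uint8),connectivity=8)
    return [(c[i],st[i],l==i) for i in range(1,n) if st[i][4]>=mn]
def hsv(im): return cv2.cvtColor(im,cv2.COLOR_RGB2HSV).astype(int)
COL={"red":lambda h:(((h[...,0]<6)|(h[...,0]>172))&(h[...,1]>170)&(h[...,2]>100)),
"yellow":lambda h:(abs(h[...,0]-26)<5)&(h[...,1]>150)&(h[...,2]>150),
"blue":lambda h:(abs(h[...,0]-111)<8)&(h[...,1]>130)&(h[...,2]>60),
"teal":lambda h:(abs(h[...,0]-90)<6)&(h[...,1]>100)&(h[...,2]>60),
"orange":lambda h:(abs(h[...,0]-11)<4)&(h[...,1]>180)&(h[...,2]>150)}
def tri(u1,u2):
    o1,d1=ray("top",*u1);o2,d2=ray("side",*u2)
    A=np.stack([d1,-d2],1);t=np.linalg.lstsq(A,o2-o1,rcond=None)[0]
    p,q=o1+d1*t[0],o2+d2*t[1]; return (p+q)/2,np.linalg.norm(p-q)
E
python3 - <<'E'
from meas import *
for n in("top","side"):
    im,d=load(n,"0");h=hsv(im)
    for c in COL:
        for ce,st,m in comps(COL[c](h)):
            print(n,c,ce.round(1),st, onplane(n,*ce,49).round(1))
E
```

```text
top red [124.6 133.1] [121 130   8   7  46] [723.3 351.7  49. ]
top red [310.7 209.5] [305 204  12  12 114] [ 496.6 -240.4   49. ]
top yellow [308.1 235.1] [302 229  13  13 136] [ 417.1 -233.    49. ]
top blue [339.3 182.2] [332 181  15   4  36] [ 585.  -330.2   49. ]
top blue [338.  212.5] [333 207  12  12 108] [ 489.6 -326.    49. ]
top teal [310.5 179.7] [304 179  13   3  31] [ 590.4 -239.1   49. ]
top teal [  1.5 374.2] [  0 368   7  16  46] [ -3.3 657.2  49. ]
top orange [233.9 161. ] [232 156   5  11  46] [643.8   4.1  49. ]
top orange [334.  232.5] [327 231  15   4  60] [ 427.1 -313.4   49. ]
side red [317.9 188.3] [312 184  13  10 104] [ 494.3 -234.1   49. ]
side red [ 96.8 237.6] [ 92 232  11  12 102] [794.8 298.4  49. ]
side yellow [340.4 199.7] [334 195  14  11 126] [ 416.3 -226.8   49. ]
side blue [269.  127.5] [267 120   5  18  28] [ 857.6 -465.2   49. ]
side blue [307.  171.7] [303 166  11  13  35] [ 569.2 -290.1   49. ]
side blue [335.1 177.1] [329 173  13   9  94] [ 486.7 -319.1   49. ]
side teal [289.3 183.2] [286 178  10  13  39] [ 573.7 -202.6   49. ]
side orange [349.9 191.8] [346 186  10  13  51] [ 414.2 -278.5   49. ]
side orange [222.5 206.6] [218 200  11  15 105] [644.8   6.1  49. ]
```

```bash
python3 - <<'E'
from meas import *
T={n:np.array(cam(n)[0]["world_from_camera"]) for n in("top","side")}
def cloud(n,tag):
    im,d=load(n,tag); p,f=cam(n)
    H,W=d.shape; P=np.zeros((H,W,3))
    for v in range(H):
        for u in range(W):
            pass
    u,v=np.meshgrid(np.arange(W),np.arange(H)); x=(u-p["cx"])/f;y=(v-p["cy"])/f; rd=np.hypot(x,y); r=rd.copy()
    for _ in range(40): r=rd/(1+p["k1"]*r*r)
    s=np.where(rd>0,r/np.maximum(rd,1e-9),1)
    c=np.stack([x*s*d,y*s*d,d],-1); return c@T[n][:3,:3].T+T[n][:3,3]
for n in T:
    P=cloud(n,"0"); np.save(f"pics/P_{n}_0.npy",P)
    im,d=load(n,"0");h=hsv(im)
    for c in ("red","yellow","blue"):
        for ce,st,m in comps(COL[c](h),80):
            q=P[m]; print(n,c,"med",np.median(q,0).round(1),"z pct",np.percentile(q[:,2],[5,25,50,75,95]).round(1), "bbox mid", ((q[:,0].min()+q[:,0].max())/2).round(1),((q[:,1].min()+q[:,1].max())/2).round(1))
            t=m&(P[...,2]>46); print("   top mean",P[t].mean(0).round(1),t.sum(), np.ptp(P[t],0).round(0))
P=np.load("pics/P_top_0.npy")
for u,v in [(200,250),(146,280),(60,200),(420,220),(250,190)]:
    print("desk",P[v-2:v+3,u-2:u+3].reshape(-1,3).mean(0).round(1))
P=np.load("pics/P_side_0.npy")
for u,v in [(240,300),(120,340),(320,280),(250,240)]:
    print("desk s",P[v-2:v+3,u-2:u+3].reshape(-1,3).mean(0).round(1))
E
```

```text
top red med [ 495.4 -240.7   50.1] z pct [46.4 48.5 50.1 51.7 53.5] bbox mid 464.7 -148.2
   top mean [ 495.7 -238.6   61.6] 110 [  98.  218. 1260.]
top yellow med [ 417.2 -232.7   50. ] z pct [43.  48.3 50.  51.4 53.9] bbox mid 417.3 -232.8
   top mean [ 417.5 -233.7   50.4] 121 [37. 37.  9.]
top blue med [ 489.6 -325.6   49.8] z pct [45.3 47.9 49.8 51.1 54.1] bbox mid 489.4 -327.1
   top mean [ 489.3 -326.1   50.1] 97 [34. 35. 11.]
side red med [ 495.2 -235.1   47.9] z pct [42.9 46.8 47.9 48.8 49.8] bbox mid 512.7 -261.5
   top mean [ 496.2 -237.9   48.2] 87 [39. 42.  5.]
side red med [699.2 332.6 129.1] z pct [118.3 125.  129.1 130.3 131.4] bbox mid 768.7 317.2
   top mean [700.3 332.2 127.3] 101 [26. 23. 14.]
side yellow med [ 417.3 -228.1   47.5] z pct [17.4 46.4 47.5 48.6 49.7] bbox mid 431.6 -260.3
   top mean [ 416.9 -229.9   48.1] 98 [41. 41.  5.]
side blue med [ 487.6 -320.8   47.7] z pct [43.  46.9 47.7 48.6 49.9] bbox mid 489.4 -323.4
   top mean [ 488.8 -323.2   48.1] 78 [39. 41.  4.]
desk [3.615e+02 1.049e+02 3.000e-01]
desk [264.7 270.2   0.9]
desk [ 5.099e+02  5.579e+02 -1.000e-01]
desk [ 4.751e+02 -6.027e+02  4.000e-01]
desk [ 5.582e+02 -4.960e+01 -3.000e-01]
desk s [ 4.263e+02  1.800e+02 -3.000e-01]
desk s [5.404e+02 4.125e+02 4.000e-01]
desk s [323.1  18.1  -0.6]
desk s [5.363e+02 1.890e+01 4.000e-01]
```

```bash
python3 - <<'E'
from meas import *
Pt=np.load("pics/P_top_0.npy");Ps=np.load("pics/P_side_0.npy")
# unit: corners of top via front edge pts
im,_=load("top","0"); h=hsv(im)
w=(h[...,1]<40)&(h[...,2]>180); w[:, :180]=0; w[:,300:]=0; w[:80]=0; w[170:]=0
w=cv2.morphologyEx(w.astype(np.uint8),cv2.MORPH_CLOSE,np.ones((15,15)))
ce=max(comps(w),key=lambda c:c[1][4]); cn=cv2.findContours(ce[2].astype(np.uint8),0,1)[0][0]
pts=np.array([onplane("top",*p[0],85)[:2] for p in cn],np.float32)
r=cv2.minAreaRect(pts); print("unit top",r); print(cv2.boxPoints(r).round(1))
# side view front edge
ims,_=load("side","0"); hs=hsv(ims)
w=(hs[...,1]<40)&(hs[...,2]>140)&(abs(Ps[...,2]-85)<6)&(Ps[...,0]>500); ce=max(comps(w),key=lambda c:c[1][4])
cn=cv2.findContours(cv2.morphologyEx(ce[2].astype(np.uint8),cv2.MORPH_CLOSE,np.ones((9,9))),0,1)[0][0]
pts=np.array([onplane("side",*p[0],85)[:2] for p in cn],np.float32); r=cv2.minAreaRect(pts); print("side unit",r);print(cv2.boxPoints(r).round(1))
# tab
for n,P,hh in(("top",Pt,h),("side",Ps,hs)):
    for c,st,m in comps(COL["orange"](hh)):
        q=P[m]
        if abs(q[:,1].mean())<60: print(n,"tab",np.median(q,0).round(1),np.percentile(q,[3,97],axis=0).round(1)); t=m&(P[...,2]>59); print(P[t].mean(0).round(1),t.sum())
# objects by height
reg={"base":(430,600,200,330)}
for n,P in(("top",Pt),("side",Ps)):
    m=(P[...,2]>20)&(P[...,2]<33)&(P[...,0]>380)&(P[...,0]<650)&(P[...,1]>200)&(P[...,1]<380)
    for c,st,mm in comps(m,20):
        q=P[mm]; 
        t=P[mm]; 
        r=cv2.minAreaRect(t[:,:2].astype(np.float32)); print(n,"base",c.round(1),st[4],t.mean(0).round(1),r)
    m=(P[...,2]>20)&(P[...,2]<38)&(P[...,0]>390)&(P[...,0]<650)&(P[...,1]<-205)&(P[...,1]>-370)
    hh=h if n=="top" else hs
    m&=(~((abs(hh[...,0]-65)<15)&(hh[...,1]>120)))
    for c,st,mm in comps(m,20):
        t=P[mm]; r=cv2.minAreaRect(t[:,:2].astype(np.float32)); print(n,"ct",c.round(1),st[4],t.mean(0).round(1),r)
E
```

```text
unit top ((766.3309936523438, -7.0361785888671875), (258.234130859375, 197.97621154785156), 85.28831481933594)
[[ 657.1 -127.6]
 [ 854.4 -143.8]
 [ 875.6  113.5]
 [ 678.3  129.8]]
side unit ((761.552001953125, -0.4163360595703125), (263.1409912109375, 205.0958709716797), 84.98753356933594)
[[ 647.9 -122.5]
 [ 852.2 -140.4]
 [ 875.2  121.7]
 [ 670.9  139.6]]
top tab [640.9   3.2  63.1] [[625.2  -3.1  46.7]
 [657.7  10.3  68.1]]
[635.5   1.8  93.8] 41
side tab [639.3  12.4  55.8] [[624.6  -2.4  38.1]
 [657.4  16.4  63.6]]
[639.3   8.5  62.1] 44
top base [142.9 209.2] 267 [485.5 286.8  26.2] ((485.03900146484375, 286.8346862792969), (60.41606140136719, 44.144439697265625), 44.091278076171875)
top ct [310.5 185.8] 258 [ 573.3 -242.1   31.3] ((573.3412475585938, -242.2341766357422), (57.5562858581543, 42.82733917236328), 0.6828272938728333)
top ct [338.6 187.9] 270 [ 569.1 -331.8   31.4] ((569.486083984375, -332.7545166015625), (45.1641731262207, 60.19469451904297), 83.05473327636719)
top ct [334.7 236.6] 232 [ 414.7 -319.5   31. ] ((414.91766357421875, -320.20562744140625), (46.929874420
[... 403 characters left out ...]
7489013671875, -236.85983276367188), (59.80865478515625, 47.24159240722656), 1.4845223426818848)
side ct [333.6 184.1] 68 [ 483.8 -310.1   29.4] ((484.9896545410156, -311.9786071777344), (38.608489990234375, 18.361896514892578), 22.55207061767578)
side ct [354.3 192.5] 191 [ 414.5 -311.8   28.5] ((415.4312438964844, -316.7182312011719), (50.58246994018555, 49.535545349121094), 0.7150108218193054)
side ct [316.9 195.8] 67 [ 489.7 -224.8   29.6] ((489.1989440917969, -229.23556518554688), (39.72441101074219, 19.89912986755371), 40.69048309326172)
side ct [339.4 207.6] 79 [ 411.4 -217.8   29. ] ((413.0933837890625, -219.94517517089844), (39.501922607421875, 18.5307674407959), 20.828001022338867)
```

{"name": "drive_tool", "arguments": {
  "moves": [
    [[1, 0, 0, -0.0125, 0, 0, 0.118], [1, 0, 0, -0.0125, 0, 0, 0.118], [1, 0, 0, -0.0125, 0, 0, 0.118], [1, 0, 0, -0.0125, 0, 0, 0.118], [1, -0.0233, 0.0408, 0, 0, 0, 0], [1, -0.0233, 0.0408, 0, 0, 0, 0], [1, -0.0233, 0.0408, 0, 0, 0, 0], [1, -0.0233, 0.0408, 0, 0, 0, 0], [1, -0.0233, 0.0408, 0, 0, 0, 0], [1, -0.0233, 0.0408, 0, 0, 0, 0], [1, -0.0233, 0.0408, 0, 0, 0, 0], [1, -0.0233, 0.0408, 0, 0, 0, 0], [1, -0.0233, 0.0408, 0, 0, 0, 0], [1, -0.0233, 0.0408, 0, 0, 0, 0], [1, -0.0233, 0.0408, 0, 0, 0, 0], [1, -0.0233, 0.0408, 0, 0, 0, 0], [1, -0.0233, 0.0408, 0, 0, 0, 0], [1, 0, 0, 0, 0, 0, 0]]
  ]
}}

```text
clock: 1.9
position: [603.7, -59.7, 247.4]
ee_rot: [0.054, 0.998, 0.007, -0.007]
contact_force: [-0.3, -0.1, -0.0]
gripper_width: 85.0
```

```bash
cat >> h.py <<'E'
def st():
    s=arm.read_state(); r=R.from_quat(s["ee_rot"]).as_matrix()
    th=np.degrees(np.arctan2(r[1,1],r[0,1])); tilt=np.degrees(np.arccos(-r[2,2]))
    return s,r,th,tilt
def goto(x,y,z,th=None):
    """print tool-frame shift to target from measured pose, after a turn to th"""
    s,r,t0,tilt=st(); p=s["position"]
    t=np.radians(t0 if th is None else th)
    a=0 if th is None else (th-t0+180)%360-180
    w=np.array([x,y,z])-p
    tx=np.array([-np.sin(t),np.cos(t),0]);ty=np.array([np.cos(t),np.sin(t),0])
    # full correction incl. tilt: desired rotation
    D=np.stack([tx,ty,[0,0,-1]],1); rv=R.from_matrix(r.T@D).as_rotvec()
    print("t",round(s["clock"],2),"pos",p.round(1),"th",round(t0,2),"tilt",round(tilt,2),"w",round(s["gripper_width"],1),"F",s["contact_force"].round(1),"j",s["joints"].round(2))
    print("turn wz",round(-np.radians(a),4),"rotvec",rv.round(4),"shift(after turn, tool) mm",[round(float(v),1) for v in(w@tx,w@ty,-w[2])],"now-frame",(r.T@w).round(1))
E
python3 -c "
from h import *
goto(636,5,250,85.3)"
```

```text
t 1.9 pos [603.7 -59.7 247.4] th 83.77 tilt 1.15 w 85.0 F [-0.3 -0.1 -0. ] j [ 0.16  0.34  0.05 -0.02 -1.29 -1.83]
turn wz -0.0266 rotvec [ 0.0134 -0.015  -0.0265] shift(after turn, tool) mm [-26.9, 67.2, -2.6] now-frame [-25.1  67.9  -2.1]
```

{"name": "drive_tool", "arguments": {
  "moves": [
    [[1, -0.0135, 0.0336, 0, 0.0134, -0.015, -0.0265], [1, -0.0135, 0.0336, 0, 0, 0, 0], [1, 0, 0, 0.03, 0, 0, 0], [1, 0, 0, 0.03, 0, 0, 0], [1, 0, 0, 0.03, 0, 0, 0], [1, 0, 0, 0.03, 0, 0, 0], [1, 0, 0, 0.02, 0, 0, 0], [1, 0, 0, 0, 0, 0, 0]]
  ]
}}

```text
clock: 2.7
position: [636.0, 7.7, 99.3]
ee_rot: [0.04, 0.999, -0.001, -0.003]
contact_force: [-0.5, -0.2, -0.2]
gripper_width: 85.5
```

```bash
python3 -c "
from h import *
goto(636,5,31,85.3)
snap('side','1')"
```

```text
t 2.7 pos [636.    7.7  99.3] th 85.45 tilt 0.32 w 85.5 F [-0.5 -0.2 -0.2] j [ 0.27  0.49 -0.1  -0.   -0.99 -1.92]
turn wz 0.0026 rotvec [-0.0017 -0.0054  0.0026] shift(after turn, tool) mm [-0.2, -2.7, 68.3] now-frame [-0.6 -2.6 68.3]
```

View pics/side_1.png

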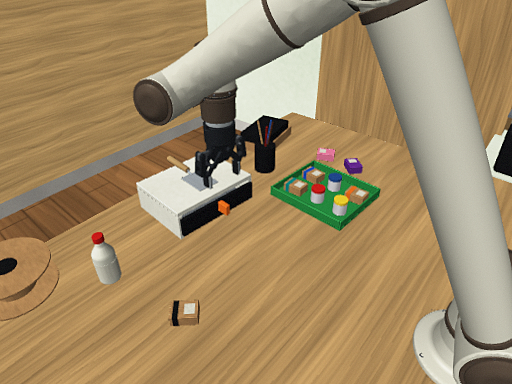

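```bash
cat >> h.py <<'E'
def proj(n,P):
    p,f=cam(n); T=np.linalg.inv(np.array(p["world_from_camera"])); c=T[:3,:3]@np.array(P,float)+T[:3,3]
    x,y=c[0]/c[2],c[1]/c[2]; k=1+p["k1"]*(x*x+y*y); return np.array([p["cx"]+f*x*k,p["cy"]+f*y*k])
E
python3 -c "
from h import *
s,r,th,_=st(); p=s['position']
for dy in(-43,0,43): print(proj('side',p+r@np.array([0,dy,0])))
print(proj('side',[641,5,48]),proj('side',[624,5,48]))
im,d=load('side','1'); a=cv2.resize(im[110:240,140:270],None,fx=5,fy=5,interpolation=cv2.INTER_CUBIC); cv2.imwrite('pics/c5.png',a[:,:,::-1])"
```

```text
[235.21932264 185.58424603]
[223.13338021 192.17104066]
[210.43366665 199.09631114]
[223.81829726 207.27695596] [228.38681873 209.75176199]
```

View pics/c5.png

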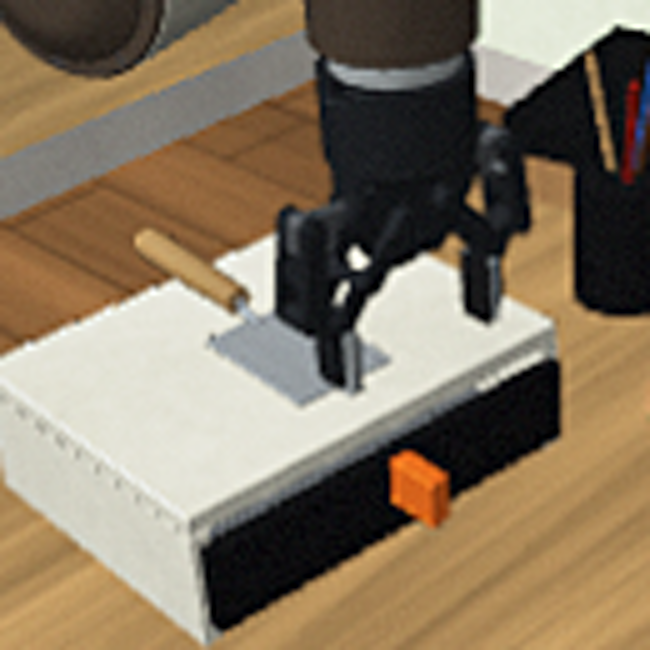

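```bash
cat >> meas.py <<'E'
def cloud(n,d):
    p,f=cam(n);T=np.array(p["world_from_camera"])
    H,W=d.shape;u,v=np.meshgrid(np.arange(W),np.arange(H)); x=(u-p["cx"])/f;y=(v-p["cy"])/f; rd=np.hypot(x,y); r=rd.copy()
    for _ in range(40): r=rd/(1+p["k1"]*r*r)
    s=np.where(rd>0,r/np.maximum(rd,1e-9),1)
    c=np.stack([x*s*d,y*s*d,d],-1); return c@T[:3,:3].T+T[:3,3]
E
python3 -c "
from meas import *
im,d=load('side','1');P=cloud('side',d)
for v in range(176,192,2): print(v,[tuple(P[v,u].round(0)) for u in (205,207,209,211)])
for v in range(160,178,2): print(v,[tuple(P[v,u].round(0)) for u in (234,236,238,240)])
snap('top','1')
"
```

```text
176 [(np.float64(634.0), np.float64(67.0), np.float64(181.0)), (np.float64(631.0), np.float64(64.0), np.float64(181.0)), (np.float64(627.0), np.float64(61.0), np.float64(181.0)), (np.float64(630.0), np.float64(52.0), np.float64(176.0))]
178 [(np.float64(639.0), np.float64(64.0), np.float64(172.0)), (np.float64(634.0), np.float64(62.0), np.float64(173.0)), (np.float64(632.0), np.float64(57.0), np.float64(172.0)), (np.float64(628.0), np.float64(54.0), np.float64(172.0))]
180 [(np.float64(639.0), np.float64(64.0), np.float64(166.0)), (np.float64(635.0), np.float64(61.0), np.float64(166.0)), (np.float64(632.0), np.float64(57.0), np.float64(166.0)), (np.float64(629.0), np.float64(53.0), np.float64(165.0))]
182 [(np.float64(640.0), np.float64(63.0), np.float64(160.0)), (np.float64(634.0), np.float64(62.0), np.float64(162.0)), (np.float64(631.0), np.float64(59.0), np.float64(161.0)), (np.float64(627.0), np.float64(56.0), np.float64(161.0))]
184 [(np.float64(643.0), np.float64(62.0), np.float64(152.0)), (np.float64(633.0), np.float64(64.0), np.float64(157.0)), (np.float64(632.0), np.float64(
[... 2250 characters left out ...]
636.0), np.float64(-35.0), np.float64(143.0)), (np.float64(626.0), np.float64(-32.0), np.float64(148.0)), (np.float64(624.0), np.float64(-37.0), np.float64(147.0)), (np.float64(689.0), np.float64(-115.0), np.float64(84.0))]
174 [(np.float64(694.0), np.float64(-95.0), np.float64(85.0)), (np.float64(626.0), np.float64(-32.0), np.float64(142.0)), (np.float64(622.0), np.float64(-35.0), np.float64(142.0)), (np.float64(682.0), np.float64(-107.0), np.float64(83.0))]
176 [(np.float64(688.0), np.float64(-88.0), np.float64(83.0)), (np.float64(683.0), np.float64(-91.0), np.float64(84.0)), (np.float64(680.0), np.float64(-96.0), np.float64(83.0)), (np.float64(674.0), np.float64(-99.0), np.float64(84.0))]
```

```bash
python3 -c "
from meas import *
im,d=load('top','1');a=cv2.resize(im[70:200,180:310],None,fx=5,fy=5,interpolation=cv2.INTER_CUBIC); cv2.imwrite('pics/c6.png',a[:,:,::-1])
print(arm.read_state()['position'])"
```

```text
[638.52735924   7.96991462 102.84639472]
```

View pics/c6.png

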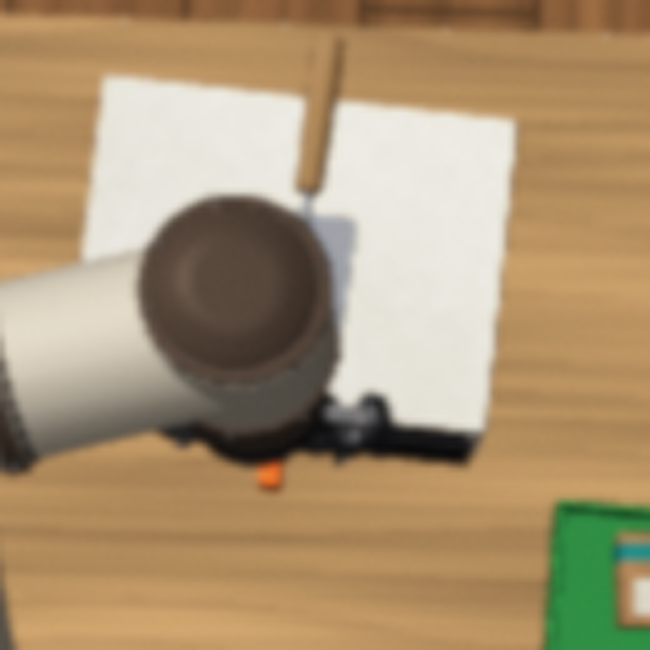

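{"name": "drive_tool", "arguments": {
  "moves": [
    [[1, 0, 0, 0, 0, 0, 0], [1, 0, 0, 0, 0, 0, 0], [1, 0, 0, 0, 0, 0, 0], [1, 0, 0, 0, 0, 0, 0], [1, 0, 0, 0, 0, 0, 0]]
  ]
}}

```text
clock: 3.3
position: [641.9, 8.1, 109.2]
ee_rot: [0.039, 0.999, 0.001, 0.006]
contact_force: [0.9, -0.9, 0.7]
gripper_width: 85.0
```

```bash
python3 -c "
from meas import *
for i in range(3):
    s=arm.read_state(); print(s['clock'],s['position'],s['joint_vel'].round(3)); im,d=snap('side','2')
P=cloud('side',d)
for v in range(170,200,2): print(v,[tuple(int(x) for x in P[v,u]) for u in (205,207,209,211)])
"
```

```text
3.3 [641.92015536   8.1318946  109.24866641] [ 0.    -0.008  0.007 -0.    -0.001 -0.001]
3.35 [641.93836802   8.1215262  109.23993107] [-0.     0.007 -0.005  0.001  0.001 -0.002]
3.4 [641.80596032   8.12166037 109.00410432] [ 0.001  0.005 -0.005 -0.001  0.     0.001]
170 [(634, 65, 197), (632, 60, 195), (632, 53, 192), (760, -66, 85)]
172 [(639, 61, 187), (632, 61, 190), (633, 53, 186), (755, -62, 82)]
174 [(637, 63, 183), (636, 57, 181), (633, 54, 180), (746, -53, 83)]
176 [(637, 64, 178), (635, 59, 176), (633, 54, 175), (740, -46, 82)]
178 [(636, 65, 173), (637, 58, 169), (635, 53, 168), (726, -34, 87)]
180 [(637, 65, 167), (638, 58, 163), (633, 56, 164), (718, -26, 87)]
182 [(639, 64, 160), (636, 60, 159), (633, 56, 159), (711, -19, 87)]
184 [(716, 0, 88), (640, 57, 151), (632, 57, 154), (703, -11, 88)]
186 [(710, 4, 86), (705, 1, 87), (702, -2, 86), (699, -7, 85)]
188 [(703, 10, 86), (702, 4, 83), (698, 1, 83), (695, -3, 82)]
190 [(700, 14, 83), (697, 10, 82), (691, 7, 83), (688, 3, 82)]
192 [(692, 21, 84), (688, 18, 84), (684, 14, 83), (678, 12, 85)]
194 [(687, 27, 82), (681, 24, 84), (676, 22, 85), (675, 16, 82)]
196 [(678, 35, 84), (673, 32, 85), (670, 28, 84), (670, 21, 80)]
198 [(674, 39, 82), (668, 37, 83), (669, 29, 79), (667, 24, 77)]
```

{"name": "drive_tool", "arguments": {
  "moves": [
    [[0.2, 0, 0, 0, 0, 0, 0], [0.2, 0, 0, 0, 0, 0, 0], [0.2, 0, 0, 0, 0, 0, 0], [0.2, 0, 0, 0, 0, 0, 0], [0.2, 0, 0, 0, 0, 0, 0], [0.2, 0, 0, 0, 0, 0, 0]]
  ]
}}

```text
clock: 4.05
position: [641.4, 8.1, 108.2]
ee_rot: [0.039, 0.999, 0.001, 0.005]
contact_force: [0.1, 0.4, -0.0]
gripper_width: 16.8
```

```bash
python3 -c "
from meas import *
s=arm.read_state(); print(s['clock'],s['position'],s['gripper_width'],s['joint_vel'].round(3)); im,d=snap('side','3')
P=cloud('side',d); np.save('pics/P3.npy',P)
a=cv2.resize(im[110:240,140:270],None,fx=5,fy=5,interpolation=cv2.INTER_CUBIC); cv2.imwrite('pics/c7.png',a[:,:,::-1])
print(proj('side',s['position']))
"
```

```text
4.05 [641.39091711   8.09591721 108.22835319] 16.84327924445986 [ 0.001  0.     0.001 -0.002 -0.     0.001]
[221.71730099 189.34669887]
```

View pics/c7.png

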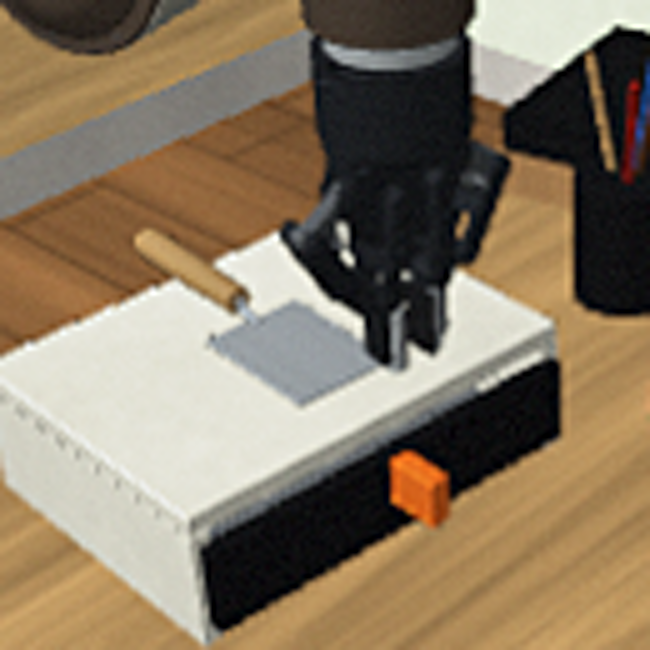

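```bash
python3 -c "
from meas import *
P=np.load('pics/P3.npy')
for v in range(172,188,1): print(v,[tuple(int(x) for x in P[v,u]) for u in (216,218,220,224,226,228)])
"
```

```text
172 [(634, 30, 174), (629, 28, 175), (631, 19, 170), (635, 1, 160), (630, 0, 161), (633, -10, 155)]
173 [(635, 29, 171), (635, 22, 167), (629, 21, 169), (635, 2, 158), (630, 0, 159), (631, -8, 154)]
174 [(633, 31, 169), (631, 26, 168), (630, 20, 165), (637, 0, 153), (629, 1, 156), (632, -8, 150)]
175 [(635, 29, 165), (634, 24, 162), (630, 21, 163), (635, 2, 151), (630, 0, 153), (633, -9, 146)]
176 [(634, 31, 163), (635, 23, 159), (631, 20, 159), (636, 1, 147), (630, 0, 149), (634, -10, 143)]
177 [(636, 29, 158), (635, 24, 156), (631, 20, 156), (636, 1, 145), (628, 2, 148), (633, -9, 140)]
178 [(635, 30, 157), (634, 25, 154), (631, 21, 154), (637, 1, 141), (628, 3, 146), (692, -68, 84)]
179 [(634, 32, 155), (634, 25, 151), (629, 22, 152), (638, 0, 137), (630, 1, 141), (689, -65, 83)]
180 [(636, 30, 150), (633, 26, 149), (632, 20, 147), (636, 2, 136), (630, 1, 138), (686, -61, 83)]
181 [(637, 30, 147), (632, 27, 147), (630, 22, 146), (692, -51, 82), (688, -55, 82), (682, -56, 84)]
182 [(637, 29, 143), (633, 26, 144), (631, 22, 142), (686, -45, 85), (682, -49, 84), (678, -53, 84)]
183 [(696, -24, 87), (637, 23, 137), (633, 20, 137), (683, -42, 84), (678, -44, 85), (677, -52, 81)]
184 [(696, -24, 84), (638, 22, 133), (688, -31, 84), (680, -39, 83), (675, -41, 85), (671, -45, 84)]
185 [(696, -23, 82), (689, -24, 84), (686, -29, 82), (677, -35, 84), (674, -40, 82), (670, -44, 82)]
186 [(689, -16, 85), (688, -23, 82), (681, -24, 84), (675, -33, 82), (669, -35, 83), (666, -40, 82)]
187 [(687, -14, 83), (683, -18, 83), (679, -21, 83), (669, -28, 84), (667, -33, 82), (664, -37, 81)]
```

{"name": "drive_tool", "arguments": {
  "moves": [
    [[0, 0.04, 0, 0, 0, 0, 0], [0, 0.04, 0, 0, 0, 0, 0], [0, 0, 0, 0.02, 0, 0, 0], [0, 0, 0, 0.02, 0, 0, 0], [0, 0, 0, 0.02, 0, 0, 0], [0, 0, 0, 0.01, 0, 0, 0], [0, 0, 0, 0, 0, 0, 0], [0, 0, 0, 0, 0, 0, 0]]
  ]
}}

```text
clock: 4.9
position: [561.4, 14.8, 36.8]
ee_rot: [0.039, 0.999, 0.001, 0.007]
contact_force: [1.0, -0.4, 0.0]
gripper_width: 0.2
```

```bash
python3 -c "
from meas import *
s=arm.read_state(); print(s['clock'],s['position'],s['gripper_width'],s['joint_vel'].round(3)); im,d=snap('side','4')
P=cloud('side',d); np.save('pics/P3.npy',P)
a=cv2.resize(im[130:260,160:290],None,fx=5,fy=5,interpolation=cv2.INTER_CUBIC); cv2.imwrite('pics/c8.png',a[:,:,::-1])
print(proj('side',s['position']))
"
```

```text
4.9 [561.35729658  14.79062844  36.81523797] 0.19909906936070615 [ 0.     0.006  0.003 -0.    -0.002 -0.   ]
[243.55134233 224.46006589]
```

View pics/c8.png

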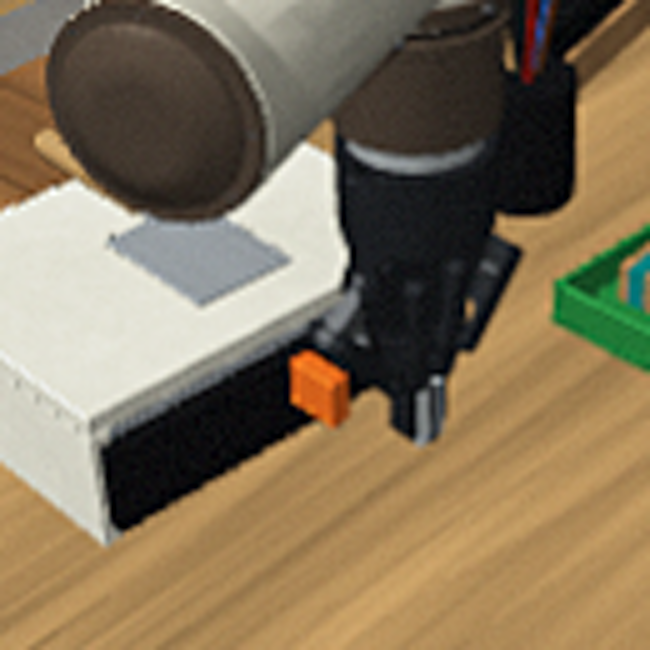

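{"name": "drive_tool", "arguments": {
  "moves": [
    [[0, 0, 0, 0.01, 0, 0, 0], [0, 0, 0, 0.01, 0, 0, 0], [0, 0, 0, 0.006, 0, 0, 0], [0, 0, 0, 0, 0, 0, 0], [0, 0, 0, 0, 0, 0, 0]]
  ]
}}

```text
clock: 5.45
position: [563.4, 15.2, 10.3]
ee_rot: [0.039, 0.999, 0.001, 0.009]
contact_force: [0.8, 0.4, 0.3]
gripper_width: 0.1
```

```bash
python3 -c "
from meas import *
s=arm.read_state(); print(s['clock'],s['position'],s['contact_force']); im,d=snap('side','5')
P=cloud('side',d)
print(proj('side',s['position']))
for v in range(212,232,1): print(v,[tuple(int(x) for x in P[v,u]) for u in (240,242,243,244,245,246,248)])
"
```

```text
5.45 [563.37707668  15.15043157  10.32569235] [0.83529783 0.44786381 0.30607335]
[243.09177051 231.95255601]
212 [(558, 29, 88), (552, 29, 90), (551, 25, 89), (551, 22, 86), (58, 562, 657), (550, 16, 84), (548, 10, 81)]
213 [(556, 32, 87), (552, 29, 87), (550, 27, 87), (550, 23, 84), (551, 19, 82), (552, 14, 78), (550, 8, 76)]
214 [(556, 31, 84), (551, 30, 85), (551, 26, 83), (550, 23, 81), (552, 17, 77), (553, 12, 73), (554, 4, 68)]
215 [(556, 32, 81), (552, 28, 80), (550, 27, 81), (549, 24, 80), (553, 17, 73), (552, 14, 72), (556, 2, 63)]
216 [(557, 31, 76), (550, 31, 80), (550, 27, 78), (553, 20, 72), (550, 19, 73), (551, 15, 70), (554, 4, 62)]
217 [(557, 31, 73), (556, 25, 70), (554, 23, 70), (551, 22, 71), (551, 19, 69), (552, 15, 66), (556, 2, 56)]
218 [(559, 29, 68), (558, 23, 65), (554, 23, 67), (553, 21, 66), (551, 19, 66), (551, 15, 63), (553, 5, 56)]
219 [(557, 31, 67), (555, 26, 65), (553, 24, 64), (551, 23, 65), (553, 17, 61), (554, 12, 57), (555, 3, 50)]
220 [(559, 29, 61), (559, 22, 57), (554, 23, 61), (552, 21, 60), (553, 17, 57), (552, 14, 56), (555, 3, 47)]
221 [(55
[... 486 characters left out ...]
3, 21, 43), (551, 19, 43), (551, 16, 40), (581, -25, -1)]
226 [(595, -8, -1), (559, 23, 38), (555, 23, 40), (553, 21, 40), (586, -18, -3), (581, -17, 0), (577, -20, 0)]
227 [(592, -4, 0), (588, -7, -1), (554, 24, 38), (584, -11, -1), (581, -12, 0), (580, -15, -1), (574, -17, 0)]
228 [(588, 0, 0), (586, -6, -2), (582, -6, 0), (580, -7, 0), (578, -9, 0), (578, -13, -2), (573, -15, -1)]
229 [(586, 1, 0), (583, -2, -2), (580, -3, -1), (577, -3, 0), (576, -7, -1), (575, -9, -2), (570, -12, -1)]
230 [(583, 5, 0), (579, 2, 0), (578, 0, -1), (577, -4, -3), (573, -3, 0), (571, -5, -1), (567, -8, -1)]
231 [(579, 9, 0), (578, 3, -2), (573, 4, 1), (573, 0, -2), (570, 0, -1), (569, -3, -1), (564, -5, 0)]
```

{"name": "drive_tool", "arguments": {
  "moves": [
    [[0, 0, 0, 0.004, 0, 0, 0], [0, 0, 0, 0.003, 0, 0, 0], [0, 0, 0, 0.003, 0, 0, 0], [0, 0, 0, 0.002, 0, 0, 0]]
  ]
}}

```text
clock: 5.9
position: [564.2, 15.4, -1.7]
ee_rot: [0.039, 0.999, 0.002, 0.01]
contact_force: [-0.1, 0.4, -0.1]
gripper_width: -0.3
```

{"name": "drive_tool", "arguments": {
  "moves": [
    [[0, 0, 0, 0.004, 0, 0, 0], [0, 0, 0, 0.004, 0, 0, 0], [0, 0, 0, 0.003, 0, 0, 0]]
  ]
}}

```text
clock: 6.2
position: [564.6, 15.4, -13.5]
ee_rot: [0.039, 0.999, 0.002, 0.01]
contact_force: [-0.4, 0.9, -0.1]
gripper_width: 0.1
```

{"name": "drive_tool", "arguments": {
  "moves": [
    [[0, 0, 0, 0.003, 0, 0, 0], [0, 0, 0, 0.003, 0, 0, 0], [0, 0, 0, 0.002, 0, 0, 0]]
  ]
}}

```text
clock: 6.5
position: [564.6, 15.4, -22.6]
ee_rot: [0.039, 0.999, 0.002, 0.01]
contact_force: [-0.1, 0.3, 0.4]
gripper_width: 0.1
```

{"name": "drive_tool", "arguments": {
  "moves": [
    [[0, 0, 0, 0.001, 0, 0, 0], [0, 0, 0, 0.001, 0, 0, 0]]
  ]
}}

```text
clock: 6.7
position: [564.6, 15.4, -25.0]
ee_rot: [0.039, 0.999, 0.002, 0.01]
contact_force: [0.1, 0.0, 0.1]
gripper_width: -0.5
```

{"name": "drive_tool", "arguments": {
  "moves": [
    [[0, 0, 0, 0.001, 0, 0, 0], [0, 0, 0, 0.001, 0, 0, 0]]
  ]
}}

```text
clock: 6.9
position: [564.7, 15.4, -26.5]
ee_rot: [0.039, 0.999, 0.002, 0.01]
contact_force: [-3.9, 0.5, 9.8]
gripper_width: -0.0
```

{"name": "drive_tool", "arguments": {
  "moves": [
    [[1, 0, 0, -0.015, 0, 0, 0], [1, 0, 0, -0.015, 0, 0, 0], [1, 0, 0, 0, 0, 0, 0], [1, 0, 0, 0, 0, 0, 0], [1, 0, 0, 0, 0, 0, 0]]
  ]
}}

```text
clock: 7.4
position: [563.7, 15.3, 3.6]
ee_rot: [0.039, 0.999, 0.002, 0.01]
contact_force: [-0.8, 0.1, -0.4]
gripper_width: 72.2
```

```bash
sed -i 's/w=np.array(\[x,y,z\])-p/w=np.array([x,y,z-26])-p  # true tip z = reading+26/' h.py; python3 -c "
from h import *
goto(634,5,31,85.3)"
```

```text
t 7.4 pos [563.7  15.3   3.6] th 85.55 tilt 1.11 w 72.2 F [-0.8  0.1 -0.4] j [ 0.32  0.5  -0.4   0.01 -0.66 -1.97]
turn wz 0.0044 rotvec [0.0039 0.0189 0.0044] shift(after turn, tool) mm [-70.9, -4.5, -1.4] now-frame [-70.9  -4.8  -0.1]
```

{"name": "drive_tool", "arguments": {
  "moves": [
    [[1, -0.014, -0.0022, 0, 0.0039, 0.0189, 0.0044], [1, -0.019, -0.0022, 0, 0, 0, 0], [1, -0.019, 0, 0, 0, 0, 0], [1, -0.017, 0, 0, 0, 0, 0], [1, 0, 0, 0, 0, 0, 0], [1, 0, 0, 0, 0, 0, 0]]
  ]
}}

```text
clock: 8.0
position: [630.1, 4.2, -2.2]
ee_rot: [0.041, 0.999, -0.001, -0.005]
contact_force: [-0.6, -0.6, -0.1]
gripper_width: 85.1
```

```bash
python3 -c "
from h import *
goto(634,5,31,85.3)
im,d=snap('side','6');a=cv2.resize(im[130:260,160:290],None,fx=5,fy=5,interpolation=cv2.INTER_CUBIC); cv2.imwrite('pics/c9.png',a[:,:,::-1])"
```

```text
t 8.0 pos [630.1   4.2  -2.2] th 85.25 tilt 0.64 w 85.1 F [-0.6 -0.6 -0.1] j [ 0.26  0.6  -0.2  -0.   -0.78 -1.92]
turn wz -0.0009 rotvec [-0.0027 -0.0108 -0.0009] shift(after turn, tool) mm [-3.8, 1.1, -7.2] now-frame [-3.7  1.1 -7.2]
```

View pics/c9.png

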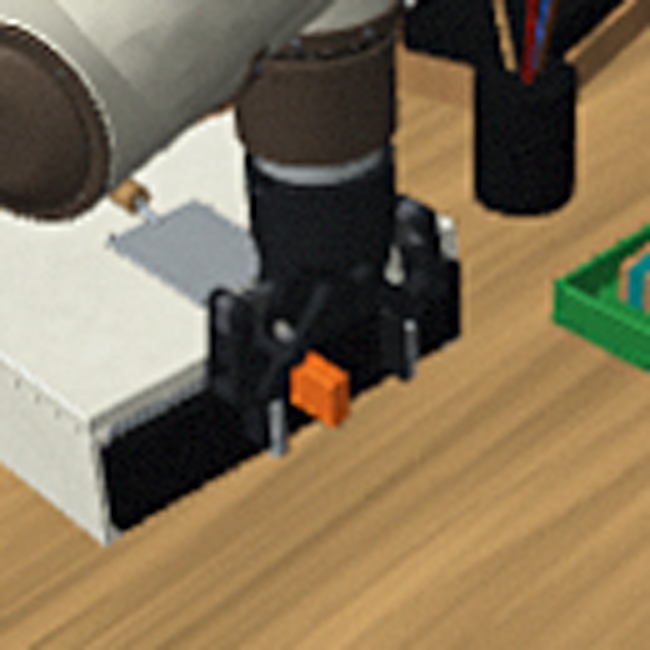

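{"name": "drive_tool", "arguments": {
  "moves": [
    [[0.1, -0.002, 0.001, -0.006, 0, -0.01, 0], [0.1, 0, 0, 0, 0, 0, 0], [0.1, 0, 0, 0, 0, 0, 0], [0.1, 0, 0, 0, 0, 0, 0], [0.1, 0, 0, 0, 0, 0, 0], [0.1, 0, 0, 0, 0, 0, 0], [0, 0, 0, 0, 0, 0, 0], [0, 0, 0, 0, 0, 0, 0]]
  ]
}}

```text
clock: 8.85
position: [630.1, 6.1, 4.7]
ee_rot: [0.041, 0.999, -0.001, -0.0]
contact_force: [-0.5, 1.1, 0.1]
gripper_width: 13.2
```

{"name": "drive_tool", "arguments": {
  "moves": [
    [[0, 0.01, 0, 0, 0, 0, 0], [0, 0.02, 0, 0, 0, 0, 0], [0, 0.02, 0, 0, 0, 0, 0], [0, 0.02, 0, 0, 0, 0, 0], [0, 0.02, 0, 0, 0, 0, 0], [0, 0.02, 0, 0, 0, 0, 0], [0, 0.015, 0, 0, 0, 0, 0], [0, 0, 0, 0, 0, 0, 0]]
  ]
}}

```text
clock: 9.65
position: [504.6, 16.5, 4.7]
ee_rot: [0.041, 0.999, -0.0, 0.006]
contact_force: [-1.8, 4.6, -1.2]
gripper_width: 13.1
```

{"name": "drive_tool", "arguments": {
  "moves": [
    [[0, 0.008, 0, 0, 0, 0, 0], [0, 0.008, 0, 0, 0, 0, 0], [0, 0.005, 0, 0, 0, 0, 0], [0, 0.003, 0, 0, 0, 0, 0]]
  ]
}}

```text
clock: 10.05
position: [480.5, 18.5, 4.7]
ee_rot: [0.04, 0.999, -0.0, 0.007]
contact_force: [2.2, -0.1, -1.7]
gripper_width: 12.8
```

{"name": "drive_tool", "arguments": {
  "moves": [
    [[0, 0.003, 0, 0, 0, 0, 0], [0, 0.003, 0, 0, 0, 0, 0], [0, 0.003, 0, 0, 0, 0, 0]]
  ]
}}

```text
clock: 10.35
position: [472.4, 19.3, 4.7]
ee_rot: [0.04, 0.999, -0.0, 0.008]
contact_force: [14.3, -10.2, -14.0]
gripper_width: 12.6
```

{"name": "drive_tool", "arguments": {
  "moves": [
    [[0, -0.002, 0, 0, 0, 0, 0], [1, 0, 0, 0, 0, 0, 0], [1, 0, 0, 0, 0, 0, 0], [1, 0, 0, 0, 0, 0, 0], [1, 0, 0, 0, 0, 0, 0], [1, 0, 0, 0, 0, 0, 0], [1, 0, 0, 0, 0, 0, 0], [1, 0.005, 0, -0.02, 0, 0.016, 0], [1, 0, 0, -0.04, 0, 0, 0], [1, 0, 0, -0.04, 0, 0, 0], [1, 0, -0.03, -0.04, 0, 0, 0], [1, 0, -0.05, 0, 0, 0, 0], [1, 0, -0.05, 0, 0, 0, 0], [1, 0, -0.05, 0, 0, 0, 0], [1, 0, -0.03, 0, 0, 0, 0], [1, 0, 0, 0, 0, 0, 0]]
  ]
}}

```text
clock: 11.95
position: [452.4, -196.1, 152.6]
ee_rot: [0.037, 0.999, -0.002, 0.001]
contact_force: [-0.2, 0.5, 0.8]
gripper_width: 85.4
```

```bash
python3 -c "
from h import *
goto(417,-231,100,90)
for n in('side','top'): snap(n,'7')
im,d=load('top','7');a=cv2.resize(im[120:260,180:370],None,fx=4,fy=4,interpolation=cv2.INTER_CUBIC); cv2.imwrite('pics/c10.png',a[:,:,::-1])
im,d=load('side','7');a=cv2.resize(im[150:290,150:390],None,fx=3,fy=3,interpolation=cv2.INTER_CUBIC); cv2.imwrite('pics/c11.png',a[:,:,::-1])"
```

```text
t 11.95 pos [ 452.4 -196.1  152.6] th 85.72 tilt 0.27 w 85.4 F [-0.2  0.5  0.8] j [-0.08  0.21 -0.39  0.01 -0.97 -1.57]
turn wz -0.0747 rotvec [-0.0043  0.0021 -0.0747] shift(after turn, tool) mm [35.4, -34.9, 78.6] now-frame [ 32.8 -37.1  78.7]
```

View pics/c10.png

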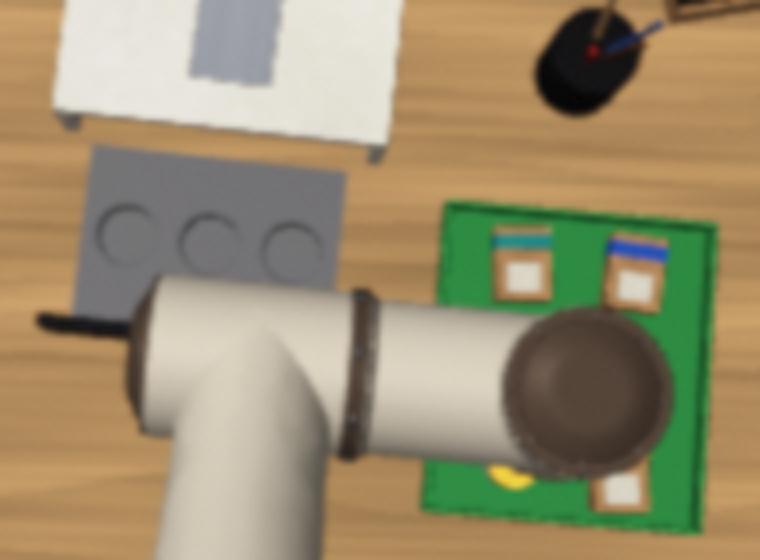

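View pics/c11.png

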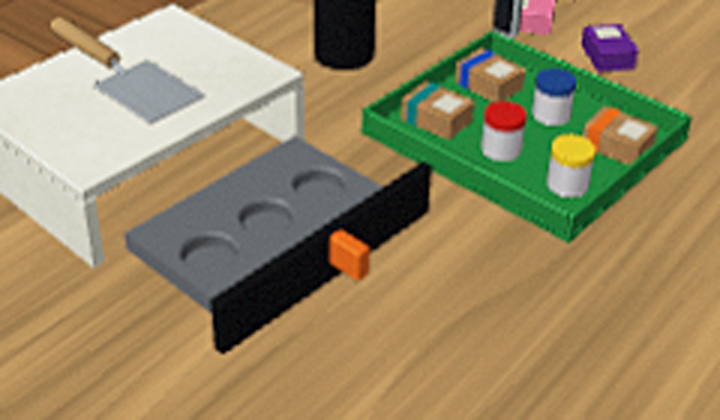

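```bash
python3 -c "
from h import *
for n,(u,v) in (('top',(212,178.5)),('top',(232.25,180.75)),('top',(252.75,182.5))): print(onplane(n,u,v,32).round(1))
im,d=load('top','7');a=cv2.resize(im[152:202,195:275],None,fx=10,fy=10,interpolation=cv2.INTER_CUBIC); a=cv2.convertScaleAbs(a,alpha=1.6,beta=-40);cv2.imwrite('pics/c12.png',a[:,:,::-1])
im,d=load('side','7');a=cv2.resize(im[190:260,185:285],None,fx=8,fy=8,interpolation=cv2.INTER_CUBIC); a=cv2.convertScaleAbs(a,alpha=1.6,beta=-40);cv2.imwrite('pics/c13.png',a[:,:,::-1])"
```

```text
[588.3  72.5  32. ]
[582.8   7.9  32. ]
[579.  -57.5  32. ]
```

View pics/c12.png

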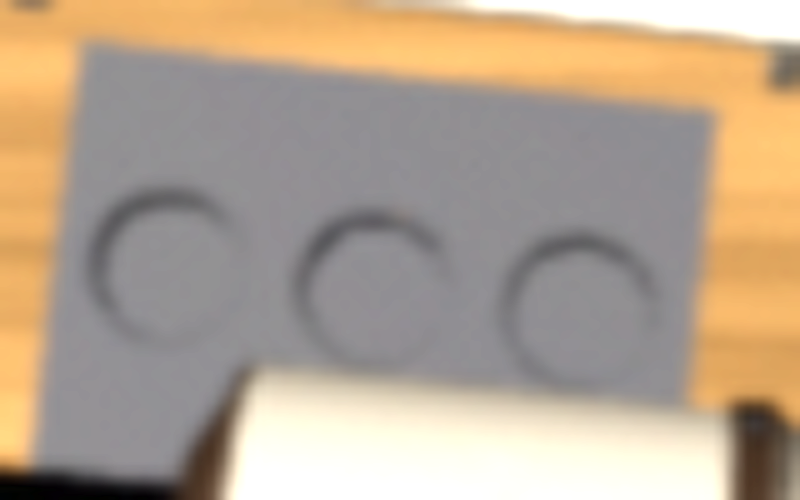

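View pics/c13.png

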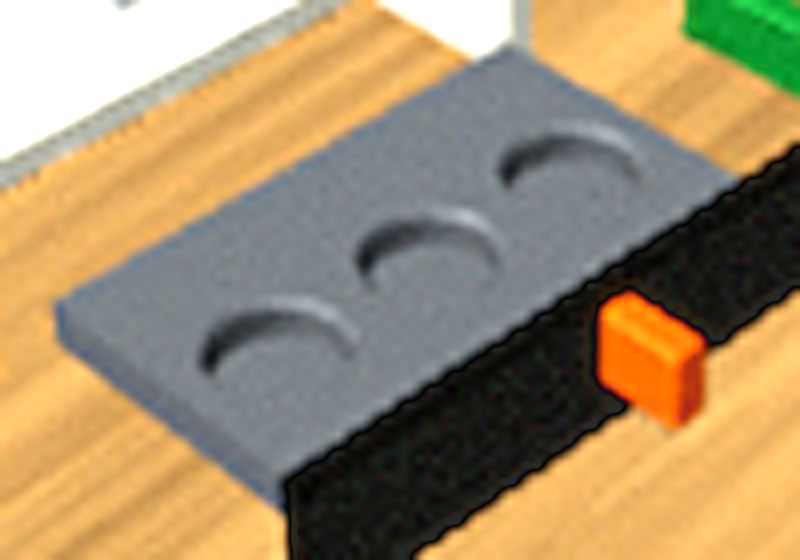

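```bash
python3 -c "
from h import *
t=[onplane('top',195+(c[0]+.5)/10-.5,152+(c[1]+.5)/10-.5,32) for c in((167,267),(372,288),(580,310))]
print(np.round(t,1))
a=np.linspace(0,6.28,60)
for k,(l,r,tp) in enumerate(((200,357,297),(355,500,207),(497,640,124))):
    e=np.array([proj('side',t[k]+23*np.array([np.cos(x),np.sin(x),0])) for x in a]); hh=np.ptp(e[:,1])/2
    print('pred half w,h',np.ptp(e[:,0])/2,hh,'meas half w',(r-l)/16)
    print(onplane('side',185+((l+r)/2+.5)/8-.5,190+(tp+.5)/8-.5+hh,32).round(1))
# tab
print('tab line at x=583:', 19.3-(583-472.4)*.0834)
"
```

```text
[[589.   74.9  32. ]
 [584.1   9.5  32. ]
 [578.8 -56.9  32. ]]
pred half w,h 9.065766311859065 5.994780732680056 meas half w 9.8125
[590.7  74.4  32. ]
pred half w,h 8.72454808491527 5.550110488424579 meas half w 9.0625
[585.9   9.3  32. ]
pred half w,h 8.398314727258139 5.142844025808884 meas half w 8.9375
[580.2 -56.2  32. ]
tab line at x=583: 10.075959999999998
```

```bash
python3 -c "
from h import *
goto(496,-239,80,85.2)"
```

```text
t 12.05 pos [ 452.5 -193.9  152.5] th 85.87 tilt 0.24 w 84.9 F [ 0. -0.  0.] j [-0.07  0.21 -0.39  0.   -0.97 -1.57]
turn wz 0.0117 rotvec [-0.0037  0.0018  0.0117] shift(after turn, tool) mm [-47.1, -41.3, 98.5] now-frame [-46.5 -41.5  98.7]
```

{"name": "drive_tool", "arguments": {
  "moves": [
    [[0.75, -0.0157, -0.0138, 0.02, -0.0037, 0.0018, 0.0117], [0.75, -0.0157, -0.0138, 0.025, 0, 0, 0], [0.75, -0.0157, -0.0138, 0.03, 0, 0, 0], [0.75, 0, 0, 0.02, 0, 0, 0], [0.75, 0, 0, 0, 0, 0, 0], [0.75, 0, 0, 0, 0, 0, 0]]
  ]
}}

```text
clock: 12.65
position: [501.0, -233.8, 56.2]
ee_rot: [0.037, 0.999, 0.0, 0.002]
contact_force: [0.5, -0.9, 0.5]
gripper_width: 64.0
```

```bash
python3 -c "
from h import *
goto(496,-239,22,85.2)"
```

```text
t 12.65 pos [ 501.  -233.8   56.2] th 85.8 tilt 0.23 w 64.0 F [ 0.5 -0.9  0.5] j [-0.14  0.42 -0.36 -0.   -0.79 -1.5 ]
turn wz 0.0104 rotvec [0.0004 0.0041 0.0104] shift(after turn, tool) mm [4.6, -5.6, 60.2] now-frame [ 4.9 -5.6 60.2]
```

{"name": "drive_tool", "arguments": {
  "moves": [
    [[0.75, 0.0048, -0.0056, 0.01, 0, 0.004, 0.0104], [0.75, 0, 0, 0.02, 0, 0, 0], [0.75, 0, 0, 0.02, 0, 0, 0], [0.75, 0, 0, 0.006, 0, 0, 0], [0.75, 0, 0, 0, 0, 0, 0], [0.75, 0, 0, 0, 0, 0, 0]]
  ]
}}

```text
clock: 13.25
position: [498.9, -238.1, 4.5]
ee_rot: [0.04, 0.999, -0.001, 0.006]
contact_force: [0.4, -0.7, 1.2]
gripper_width: 64.3
```

```bash
python3 -c "
from h import *
goto(496,-239,22,85.2)
im,d=snap('side','8');a=cv2.resize(im[130:240,270:390],None,fx=5,fy=5,interpolation=cv2.INTER_CUBIC); cv2.imwrite('pics/c14.png',a[:,:,::-1])"
```

```text
t 13.25 pos [ 498.9 -238.1    4.5] th 85.38 tilt 0.65 w 64.3 F [ 0.4 -0.7  1.2] j [-0.15  0.49 -0.42  0.   -0.66 -1.5 ]
turn wz 0.0031 rotvec [-0.0011  0.0113  0.0031] shift(after turn, tool) mm [2.8, -1.1, 8.5] now-frame [ 2.9 -1.1  8.5]
```

View pics/c14.png

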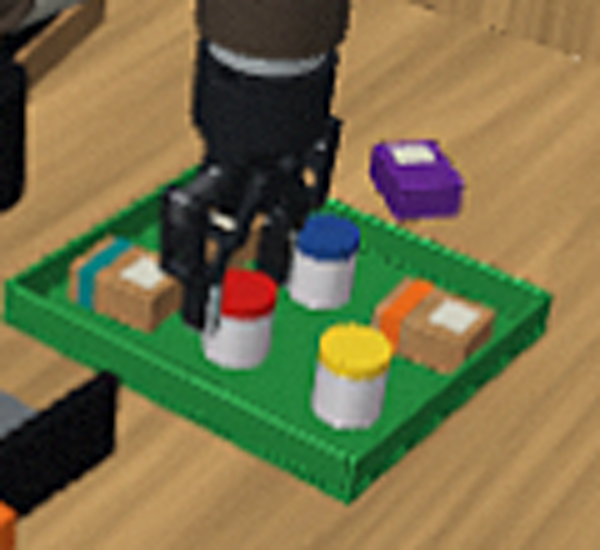

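{"name": "drive_tool", "arguments": {
  "moves": [
    [[0.75, 0.0028, -0.0011, 0.0085, 0, 0.0113, 0.003], [0.75, 0, 0, 0, 0, 0, 0], [0.3, 0, 0, 0, 0, 0, 0], [0.3, 0, 0, 0, 0, 0, 0], [0.3, 0, 0, 0, 0, 0, 0], [0.3, 0, 0, 0, 0, 0, 0], [0.3, 0, 0, 0, 0, 0, 0], [0.3, 0, 0, 0, 0, 0, 0], [0.3, 0, 0, 0, 0, 0, 0]]
  ]
}}

```text
clock: 14.2
position: [497.5, -239.4, -2.0]
ee_rot: [0.042, 0.999, -0.001, 0.002]
contact_force: [0.0, 1.0, 0.8]
gripper_width: 38.3
```

{"name": "drive_tool", "arguments": {
  "moves": [
    [[0.3, 0, 0, -0.01, 0, 0, 0], [0.3, 0, 0, -0.02, 0, 0, 0], [0.3, 0, 0, -0.035, 0, 0, 0], [0.3, 0, 0, -0.035, 0, 0, 0], [0.3, 0, 0, 0, 0, 0, 0]]
  ]
}}

```text
clock: 14.7
position: [496.5, -239.4, 102.7]
ee_rot: [0.042, 0.999, -0.001, 0.0]
contact_force: [0.7, 0.4, -1.0]
gripper_width: 38.0
```

```bash
python3 -c "
from h import *
goto(579.5,-56,120,85.2)"
```

```text
t 14.7 pos [ 496.5 -239.4  102.7] th 85.22 tilt 0.13 w 38.0 F [ 0.7  0.4 -1. ] j [-0.15  0.36 -0.32  0.   -0.9  -1.5 ]
turn wz 0.0003 rotvec [-0.0021  0.0008  0.0003] shift(after turn, tool) mm [-67.4, 189.7, 8.7] now-frame [-67.4 189.7   8.3]
```

{"name": "drive_tool", "arguments": {
  "moves": [
    [[0.3, -0.009, 0.025, 0, 0, 0, 0], [0.3, -0.011, 0.032, 0, 0, 0, 0], [0.3, -0.011, 0.032, 0, 0, 0, 0], [0.3, -0.011, 0.032, 0, 0, 0, 0], [0.3, -0.011, 0.032, 0.002, 0, 0, 0], [0.3, -0.008, 0.022, 0.002, 0, 0, 0], [0.3, -0.004, 0.01, 0, 0, 0, 0], [0.3, 0, 0, 0, 0, 0, 0], [0.3, 0, 0, 0, 0, 0, 0]]
  ]
}}

```text
clock: 15.6
position: [577.8, -55.1, 100.9]
ee_rot: [0.044, 0.999, -0.001, 0.001]
contact_force: [-0.3, -0.9, -1.4]
gripper_width: 38.5
```

```bash
python3 -c "
from meas import *
goto(579.5,-56,120,85.2)
im,d=snap('side','9');a=cv2.resize(im[130:260,180:310],None,fx=5,fy=5,interpolation=cv2.INTER_CUBIC); cv2.imwrite('pics/c15.png',a[:,:,::-1])
P=cloud('side',d); h=hsv(im)
for ce,s_,m in comps(COL['red'](h),20): q=P[m]; print(ce,s_,np.median(q,0).round(1), np.percentile(q[:,2],[10,50,90]).round(1))
"
```

```text
t 15.6 pos [577.8 -55.1 100.9] th 84.97 tilt 0.17 w 38.5 F [-0.3 -0.9 -1.4] j [ 0.18  0.4  -0.25  0.   -0.92 -1.84]
turn wz -0.0041 rotvec [-0.0012  0.0028 -0.0041] shift(after turn, tool) mm [-1.8, -0.7, 6.9] now-frame [-1.8 -0.7  6.9]
[258.         174.82828283] [253 170  11  11  99] [569.8 -55.8 151. ] [147.9 151.  152.4]
[ 96.87378641 237.55339806] [ 92 232  11  12 103] [698.5 332.7 129.2] [120.2 129.2 130.5]
```

View pics/c15.png

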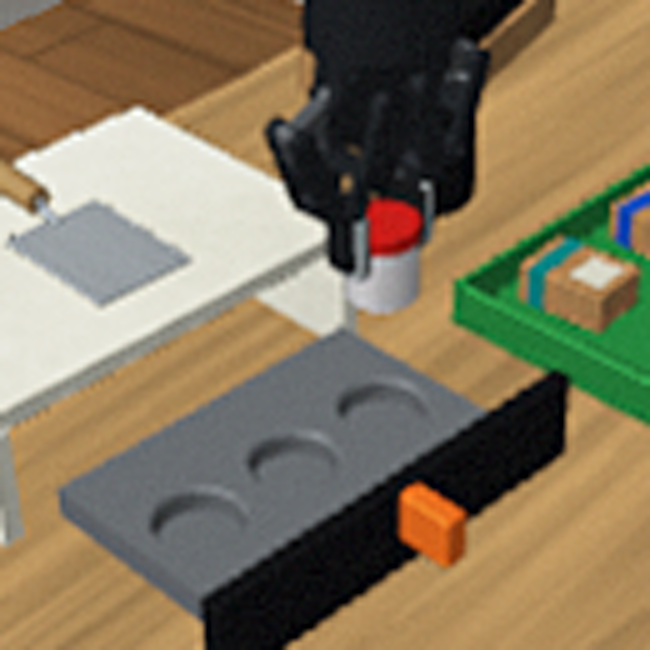

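{"name": "drive_tool", "arguments": {
  "moves": [
    [[0.3, -0.0018, -0.0007, 0.015, 0, 0.003, -0.004], [0.3, 0, 0, 0.02, 0, 0, 0], [0.3, 0, 0, 0.015, 0, 0, 0], [0.3, 0, 0, 0.005, 0, 0, 0], [0.3, 0, 0, 0, 0, 0, 0], [0.3, 0, 0, 0, 0, 0, 0]]
  ]
}}

```text
clock: 16.25
position: [577.2, -62.0, 41.5]
ee_rot: [0.046, 0.999, -0.001, -0.001]
contact_force: [0.5, 0.6, -0.6]
gripper_width: 38.4
```

```bash
python3 -c "
from meas import *
goto(579.5,-56,40,85.2)
for n in ('side','top'):
  im,d=snap(n,'10')
  P=cloud(n,d); h=hsv(im)
  for ce,s_,m in comps(COL['red'](h),20): q=P[m]; t=m&(P[...,2]>np.median(q[:,2])-2); print(n,ce,s_,P[t].mean(0).round(1))
"
```

```text
t 16.25 pos [577.2 -62.   41.5] th 84.76 tilt 0.18 w 38.4 F [ 0.5  0.6 -0.6] j [ 0.17  0.48 -0.3   0.   -0.79 -1.84]
turn wz -0.0077 rotvec [-0.0015 -0.0027 -0.0077] shift(after turn, tool) mm [-1.8, 6.2, 27.5] now-frame [-1.8  6.2 27.5]
side [259.8125     192.66666667] [255 188  11  11  96] [573.  -63.9  92. ]
side [ 96.83333333 237.54901961] [ 92 232  11  12 102] [693.3 334.  137.6]
top [124.63043478 133.10869565] [121 130   8   7  46] [703.5 326.6 131. ]
```

{"name": "drive_tool", "arguments": {
  "moves": [
    [[0.3, -0.0018, 0.0062, 0, -0.0015, -0.0027, -0.008], [0.3, 0, 0, 0, 0, 0, 0], [0.3, 0, 0, 0, 0, 0, 0]]
  ]
}}

```text
clock: 16.65
position: [581.4, -54.9, 43.8]
ee_rot: [0.041, 0.999, 0.001, 0.002]
contact_force: [0.3, 0.3, -1.4]
gripper_width: 38.5
```

```bash
python3 -c "
from meas import *
goto(579.5,-56,40,85.2)
for n in ('side',):
  im,d=snap(n,'11')
  P=cloud(n,d); h=hsv(im)
  for ce,s_,m in comps(COL['red'](h),20): q=P[m]; t=m&(P[...,2]>np.median(q[:,2])-2); print(n,ce,s_,P[t].mean(0).round(1))
  a=cv2.resize(im[150:240,210:320],None,fx=7,fy=7,interpolation=cv2.INTER_CUBIC); cv2.imwrite('pics/c16.png',a[:,:,::-1])
"
```

```text
t 16.65 pos [581.4 -54.9  43.8] th 85.3 tilt 0.29 w 38.5 F [ 0.3  0.3 -1.4] j [ 0.18  0.48 -0.3   0.   -0.79 -1.84]
turn wz 0.0017 rotvec [0.0012 0.0048 0.0017] shift(after turn, tool) mm [1.8, -1.2, 29.8] now-frame [ 1.9 -1.3 29.8]
side [257.03157895 192.73684211] [253 188  10  11  95] [576.6 -56.5  94.3]
side [ 96.83333333 237.54901961] [ 92 232  11  12 102] [702.9 330.7 129.6]
```

View pics/c16.png

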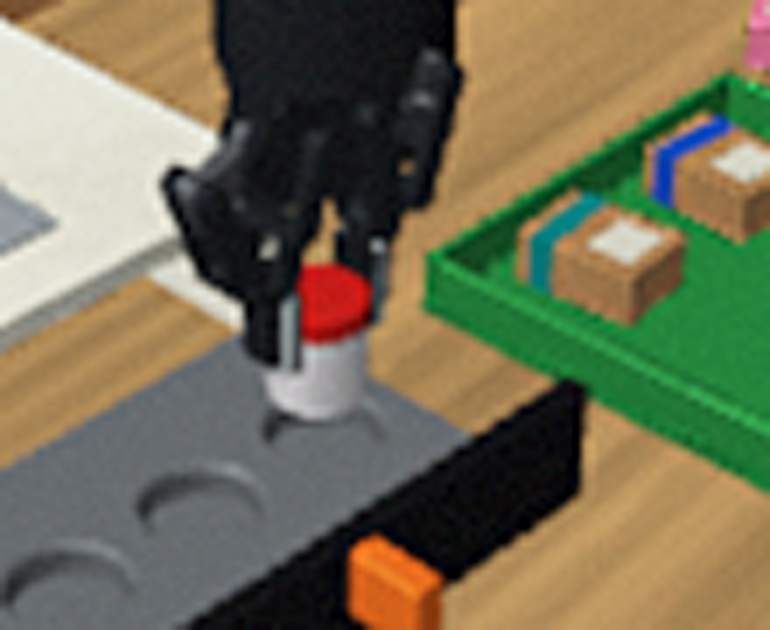

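{"name": "drive_tool", "arguments": {
  "moves": [
    [[0.3, 0.0004, -0.0012, 0.006, 0.001, 0.0048, 0], [0.3, 0, 0, 0.006, 0, 0, 0], [0.3, 0, 0, 0.005, 0, 0, 0], [0.3, 0, 0, 0, 0, 0, 0]]
  ]
}}

```text
clock: 17.1
position: [580.8, -56.0, 25.4]
ee_rot: [0.041, 0.999, 0.0, -0.0]
contact_force: [0.7, -0.4, -0.7]
gripper_width: 38.1
```

```bash
python3 -c "
from meas import *
goto(581,-56,40,85.2)
"
```

```text
t 17.1 pos [580.8 -56.   25.4] th 85.31 tilt 0.02 w 38.1 F [ 0.7 -0.4 -0.7] j [ 0.18  0.5  -0.31 -0.   -0.76 -1.83]
turn wz 0.002 rotvec [ 0.0003 -0.0002  0.002 ] shift(after turn, tool) mm [-0.2, 0.0, 11.4] now-frame [-0.2  0.  11.4]
```

{"name": "drive_tool", "arguments": {
  "moves": [
    [[0.3, 0, 0, 0.004, 0, 0, 0], [0.3, 0, 0, 0.004, 0, 0, 0], [0.3, 0, 0, 0.003, 0, 0, 0]]
  ]
}}

```text
clock: 17.4
position: [581.0, -56.1, 13.5]
ee_rot: [0.041, 0.999, 0.0, -0.0]
contact_force: [0.7, -0.2, -0.5]
gripper_width: 38.5
```

{"name": "drive_tool", "arguments": {
  "moves": [
    [[0.3, 0, 0, 0.002, 0, 0, 0], [0.3, 0, 0, 0.001, 0, 0, 0]]
  ]
}}

```text
clock: 17.6
position: [581.3, -56.2, 10.9]
ee_rot: [0.041, 0.999, -0.0, 0.0]
contact_force: [-2.0, 1.2, 8.8]
gripper_width: 38.4
```

{"name": "drive_tool", "arguments": {
  "moves": [
    [[0.6, 0, 0, -0.0005, 0, 0, 0], [0.6, 0, 0, 0, 0, 0, 0], [0.6, 0, 0, 0, 0, 0, 0], [0.6, 0, 0, -0.005, 0, 0, 0], [0.6, 0, 0, -0.02, 0, 0, 0], [0.6, 0, 0, -0.035, 0, 0, 0], [0.6, 0, 0, -0.035, 0, 0, 0], [0.75, 0.02, -0.04, 0, 0, 0, 0], [0.75, 0.02, -0.04, 0, 0, 0, 0], [0.75, 0.02, -0.04, 0, 0, 0, 0], [0.75, 0, 0, 0, 0, 0, 0]]
  ]
}}

```text
clock: 18.7
position: [512.0, -173.5, 113.6]
ee_rot: [0.038, 0.999, -0.001, 0.003]
contact_force: [-0.1, 0.5, -0.5]
gripper_width: 64.0
```

```bash
cat >> meas.py <<'E'
def tins(tag,cols=("red","yellow","blue")):
    for n in("top","side"):
        im,d=snap(n,tag); P=cloud(n,d); h=hsv(im)
        for c in cols:
            for ce,s_,m in comps(COL[c](h),25):
                q=P[m]; md=np.median(q,0)
                if not(380<md[0]<640 and -380<md[1]<120): continue
                e=cv2.erode(m.astype(np.uint8),np.ones((3,3)))>0; t=m&(abs(P[...,2]-np.percentile(q[:,2],70))<5)
                print(n,c,ce.round(1),s_[4],P[t].mean(0).round(1),t.sum(),np.ptp(P[t][:,:2],0).round(0))
E
python3 -c "
from meas import *
goto(489,-324.5,70,85.2)
tins('12')
im,d=load('side','12');a=cv2.resize(im[130:260,210:390],None,fx=4,fy=4,interpolation=cv2.INTER_CUBIC); cv2.imwrite('pics/c17.png',a[:,:,::-1])
"
```

```text
t 18.7 pos [ 512.  -173.5  113.6] th 85.63 tilt 0.35 w 64.0 F [-0.1  0.5 -0.5] j [-0.03  0.33 -0.33  0.   -0.91 -1.62]
turn wz 0.0074 rotvec [-0.0016  0.0058  0.0075] shift(after turn, tool) mm [10.3, -152.3, 69.6] now-frame [  11.8 -152.2   69.8]
top yellow [308.1 235.1] 136 [ 417.2 -234.2   49.8] 120 [37. 35.]
top blue [339.1 182.2] 35 [ 587.3 -335.6   31.4] 32 [10. 40.]
top blue [338.  212.5] 107 [ 489.6 -325.5   49.7] 96 [35. 33.]
side red [255.3 202.6] 126 [579.1 -52.7  61. ] 117 [39. 41.]
side yellow [340.5 199.8] 129 [ 416.9 -228.5   47.8] 110 [42. 42.]
side blue [307.  171.7] 35 [ 588.7 -327.5   29.8] 24 [12. 47.]
side blue [335.1 177.1] 94 [ 488.3 -322.    48. ] 87 [39. 42.]
```

View pics/c17.png

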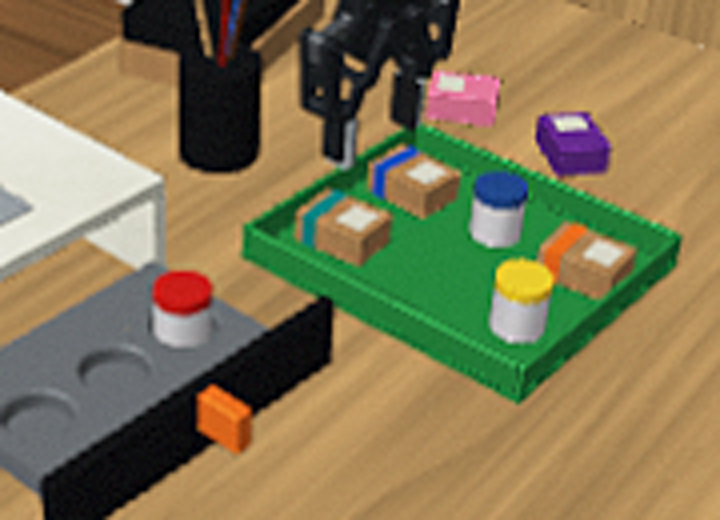

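{"name": "drive_tool", "arguments": {
  "moves": [
    [[0.75, 0.004, -0.03, 0, 0, 0.005, 0.007], [0.75, 0.004, -0.045, 0, 0, 0, 0], [0.75, 0.002, -0.045, 0.01, 0, 0, 0], [0.75, 0, -0.024, 0.02, 0, 0, 0], [0.75, 0, 0, 0.02, 0, 0, 0], [0.75, 0, 0, 0.01, 0, 0, 0], [0.75, 0, 0, 0, 0, 0, 0], [0.75, 0, 0, 0, 0, 0, 0]]
  ]
}}

```text
clock: 19.6
position: [503.5, -314.3, 54.0]
ee_rot: [0.033, 0.999, -0.002, 0.005]
contact_force: [0.0, -0.5, 0.1]
gripper_width: 63.7
```

```bash
python3 -c "
from h import *
goto(489,-324.5,22,85.2)"
```

```text
t 19.6 pos [ 503.5 -314.3   54. ] th 86.21 tilt 0.65 w 63.7 F [ 0.  -0.5  0.1] j [-0.28  0.47 -0.27  0.   -0.82 -1.35]
turn wz 0.0176 rotvec [-0.0039  0.0107  0.0176] shift(after turn, tool) mm [13.6, -11.3, 58.0] now-frame [ 14.4 -10.9  57.9]
```

{"name": "drive_tool", "arguments": {
  "moves": [
    [[0.75, 0.0138, -0.0112, 0.005, -0.0039, 0.0107, 0.0176], [0.75, 0, 0, 0.015, 0, 0, 0], [0.75, 0, 0, 0.018, 0, 0, 0], [0.75, 0, 0, 0.005, 0, 0, 0], [0.75, 0, 0, 0, 0, 0, 0]]
  ]
}}

```text
clock: 20.1
position: [491.5, -324.4, 14.7]
ee_rot: [0.04, 0.999, -0.001, 0.004]
contact_force: [0.1, 0.6, 0.4]
gripper_width: 64.0
```

```bash
python3 -c "
from h import *
goto(489,-324.5,22,85.2)"
```

```text
t 20.1 pos [ 491.5 -324.4   14.7] th 85.4 tilt 0.43 w 64.0 F [0.1 0.6 0.4] j [-0.31  0.52 -0.31  0.   -0.73 -1.34]
turn wz 0.0035 rotvec [-0.0023  0.0071  0.0035] shift(after turn, tool) mm [2.5, -0.3, 18.7] now-frame [ 2.6 -0.2 18.7]
```

{"name": "drive_tool", "arguments": {
  "moves": [
    [[0.75, 0.003, 0, 0.01, -0.002, 0.007, 0.0035], [0.75, 0, 0, 0.007, 0, 0, 0], [0.75, 0, 0, 0, 0, 0, 0], [0.3, 0, 0, 0, 0, 0, 0], [0.3, 0, 0, 0, 0, 0, 0], [0.3, 0, 0, 0, 0, 0, 0], [0.3, 0, 0, 0, 0, 0, 0], [0.3, 0, 0, 0, 0, 0, 0], [0.3, 0, 0, 0, 0, 0, 0], [0.3, 0, 0, 0, 0, 0, 0]]
  ]
}}

```text
clock: 21.1
position: [489.8, -324.7, -0.8]
ee_rot: [0.042, 0.999, -0.001, 0.002]
contact_force: [0.7, 0.4, -0.9]
gripper_width: 38.3
```

{"name": "drive_tool", "arguments": {
  "moves": [
    [[0.3, 0, 0, -0.01, 0, 0, 0], [0.3, 0, 0, -0.02, 0, 0, 0], [0.3, 0, 0, -0.035, 0, 0, 0], [0.3, 0, 0, -0.04, 0, 0, 0], [0.3, 0, 0, 0, 0, 0, 0]]
  ]
}}

```text
clock: 21.6
position: [488.9, -324.7, 109.2]
ee_rot: [0.041, 0.999, -0.001, 0.0]
contact_force: [0.1, -1.1, 0.0]
gripper_width: 38.2
```

```bash
python3 -c "
from h import *
goto(585,9.7,125,85.2)"
```

```text
t 21.6 pos [ 488.9 -324.7  109.2] th 85.25 tilt 0.11 w 38.2 F [ 0.1 -1.1  0. ] j [-0.31  0.4  -0.22  0.   -0.94 -1.35]
turn wz 0.0008 rotvec [-0.0017  0.0009  0.0008] shift(after turn, tool) mm [-67.7, 341.3, 10.2] now-frame [-68.  341.2   9.7]
```

{"name": "drive_tool", "arguments": {
  "moves": [
    [[0.3, -0.005, 0.025, 0, 0, 0, 0], [0.3, -0.008, 0.04, 0, 0, 0, 0], [0.3, -0.008, 0.04, 0, 0, 0, 0], [0.3, -0.008, 0.04, 0, 0, 0, 0], [0.3, -0.008, 0.04, 0, 0, 0, 0], [0.3, -0.008, 0.04, 0, 0, 0, 0], [0.3, -0.008, 0.04, 0, 0, 0, 0], [0.3, -0.006, 0.03, 0, 0, 0, 0], [0.3, -0.004, 0.02, 0, 0, 0, 0], [0.3, 0, 0, 0, 0, 0, 0], [0.3, 0, 0, 0, 0, 0, 0]]
  ]
}}

```text
clock: 22.7
position: [581.7, -4.8, 114.3]
ee_rot: [0.043, 0.999, -0.001, 0.005]
contact_force: [-0.2, -0.5, -1.1]
gripper_width: 38.3
```

```bash
python3 -c "
from h import *
goto(586,9.7,76,85.2)"
```

```text
t 22.7 pos [581.7  -4.8 114.3] th 85.07 tilt 0.55 w 38.3 F [-0.2 -0.5 -1.1] j [ 0.27  0.39 -0.24  0.01 -0.94 -1.93]
turn wz -0.0022 rotvec [-0.0014  0.0095 -0.0022] shift(after turn, tool) mm [-3.1, 14.8, 64.3] now-frame [-2.4 14.9 64.3]
```

{"name": "drive_tool", "arguments": {
  "moves": [
    [[0.3, -0.003, 0.0145, 0, -0.001, 0.0095, -0.002], [0.3, 0, 0, 0, 0, 0, 0], [0.3, 0, 0, 0.015, 0, 0, 0], [0.3, 0, 0, 0.02, 0, 0, 0], [0.3, 0, 0, 0.018, 0, 0, 0], [0.3, 0, 0, 0.006, 0, 0, 0], [0.3, 0, 0, 0, 0, 0, 0], [0.3, 0, 0, 0, 0, 0, 0]]
  ]
}}

```text
clock: 23.5
position: [586.8, 6.0, 55.6]
ee_rot: [0.045, 0.999, 0.0, 0.001]
contact_force: [-0.0, 0.8, -0.5]
gripper_width: 38.0
```

```bash
python3 -c "
from h import *
goto(586,9.7,39,85.2)"
```

```text
t 23.5 pos [586.8   6.   55.6] th 84.81 tilt 0.08 w 38.0 F [-0.   0.8 -0.5] j [ 0.29  0.47 -0.28  0.   -0.83 -1.95]
turn wz -0.0068 rotvec [ 0.0001  0.0014 -0.0068] shift(after turn, tool) mm [1.1, 3.6, 42.6] now-frame [ 1.2  3.6 42.6]
```

{"name": "drive_tool", "arguments": {
  "moves": [
    [[0.3, 0.0012, 0.0036, 0.006, 0, 0.001, -0.0068], [0.3, 0, 0, 0.008, 0, 0, 0], [0.3, 0, 0, 0.006, 0, 0, 0], [0.3, 0, 0, 0, 0, 0, 0]]
  ]
}}

```text
clock: 23.9
position: [587.4, 10.3, 36.3]
ee_rot: [0.042, 0.999, 0.001, 0.002]
contact_force: [0.4, 0.3, -0.3]
gripper_width: 38.4
```

```bash
python3 -c "
from h import *
goto(586,9.7,39,85.2)"
```

```text
t 23.9 pos [587.4  10.3  36.3] th 85.23 tilt 0.28 w 38.4 F [ 0.4  0.3 -0.3] j [ 0.29  0.49 -0.3   0.   -0.78 -1.95]
turn wz 0.0005 rotvec [0.0015 0.0045 0.0005] shift(after turn, tool) mm [1.3, -0.7, 23.3] now-frame [ 1.4 -0.7 23.3]
```

{"name": "drive_tool", "arguments": {
  "moves": [
    [[0.3, 0.0014, -0.0007, 0.004, 0, 0.003, 0], [0.3, 0, 0, 0.006, 0, 0, 0], [0.3, 0, 0, 0.005, 0, 0, 0], [0.3, 0, 0, 0.004, 0, 0, 0], [0.3, 0, 0, 0.002, 0, 0, 0]]
  ]
}}

```text
clock: 24.4
position: [586.1, 9.7, 13.7]
ee_rot: [0.041, 0.999, 0.001, 0.001]
contact_force: [-0.4, -1.4, -0.3]
gripper_width: 38.1
```

{"name": "drive_tool", "arguments": {
  "moves": [
    [[0.3, 0, 0, 0.001, 0, 0, 0], [0.6, 0, 0, 0, 0, 0, 0], [0.6, 0, 0, 0, 0, 0, 0], [0.6, 0, 0, 0, 0, 0, 0], [0.6, 0, 0, -0.005, 0, 0, 0], [0.6, 0, 0, -0.02, 0, 0, 0], [0.6, 0, 0, -0.035, 0, 0, 0], [0.6, 0, 0, -0.035, 0, 0, 0], [0.75, 0.025, -0.035, 0, 0, 0, 0], [0.75, 0.03, -0.04, 0, 0, 0, 0], [0.75, 0.03, -0.04, 0, 0, 0, 0], [0.75, 0.03, -0.04, 0, 0, 0, 0], [0.75, 0, 0, 0, 0, 0, 0], [0.75, 0, 0, 0, 0, 0, 0]]
  ]
}}

```text
clock: 25.8
position: [458.7, -139.1, 117.3]
ee_rot: [0.04, 0.999, 0.001, 0.008]
contact_force: [0.6, -0.6, 0.7]
gripper_width: 63.9
```

```bash
python3 -c "
from meas import *
goto(417,-231.5,80,85.2)
tins('13')
im,d=load('side','13');a=cv2.resize(im[130:260,210:390],None,fx=4,fy=4,interpolation=cv2.INTER_CUBIC); cv2.imwrite('pics/c18.png',a[:,:,::-1])
"
```

```text
t 25.8 pos [ 458.7 -139.1  117.3] th 85.47 tilt 0.9 w 63.9 F [ 0.6 -0.6  0.7] j [ 0.05  0.22 -0.48  0.   -0.86 -1.7 ]
turn wz 0.0047 rotvec [0.0019 0.0157 0.0047] shift(after turn, tool) mm [33.8, -95.5, 63.3] now-frame [ 35.3 -95.5  62.6]
top red [252.8 180.8] 113 [580.3 -57.3  63.4] 106 [35. 35.]
top yellow [309.2 236.8] 87 [ 411.4 -237.3   50.3] 72 [31. 34.]
top blue [231.9 178.4] 114 [585.8   8.7  63.7] 100 [36. 34.]
top blue [339.3 182.2] 36 [ 586.8 -336.2   32.9] 27 [10. 42.]
side red [255.2 202.6] 127 [579.1 -52.4  60.9] 119 [39. 39.]
side yellow [340.4 199.7] 128 [ 417.  -228.6   48. ] 107 [39. 42.]
side blue [237.2 213.2] 139 [585.3  12.6  61.1] 130 [38. 41.]
```

View pics/c18.png

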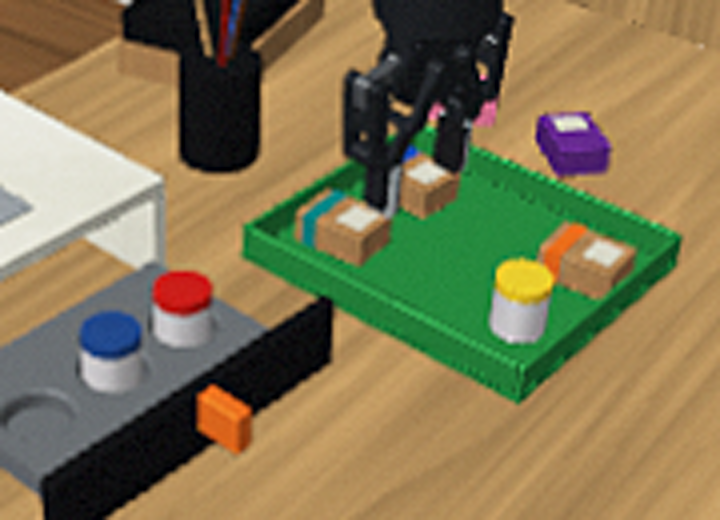

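{"name": "drive_tool", "arguments": {
  "moves": [
    [[0.75, 0.01, -0.025, 0, 0.002, 0.0157, 0.0047], [0.75, 0.01, -0.03, 0, 0, 0, 0], [0.75, 0.01, -0.025, 0.01, 0, 0, 0], [0.75, 0.005, -0.012, 0.015, 0, 0, 0], [0.75, 0, 0, 0.02, 0, 0, 0], [0.75, 0, 0, 0.01, 0, 0, 0], [0.75, 0, 0, 0, 0, 0, 0], [0.75, 0, 0, 0, 0, 0, 0]]
  ]
}}

```text
clock: 26.7
position: [426.9, -225.7, 61.2]
ee_rot: [0.034, 0.999, -0.001, 0.003]
contact_force: [-1.0, -0.9, -0.0]
gripper_width: 64.3
```

```bash
python3 -c "
from h import *
goto(417,-231.5,22,85.2)"
```

```text
t 26.7 pos [ 426.9 -225.7   61.2] th 86.14 tilt 0.31 w 64.3 F [-1.  -0.9 -0. ] j [-0.15  0.31 -0.53  0.   -0.73 -1.49]
turn wz 0.0164 rotvec [-0.0015  0.0053  0.0164] shift(after turn, tool) mm [9.4, -6.6, 65.2] now-frame [ 9.8 -6.3 65.2]
```

{"name": "drive_tool", "arguments": {
  "moves": [
    [[0.75, 0.0097, -0.0066, 0, -0.0015, 0.0053, 0.0164], [0.75, 0, 0, 0, 0, 0, 0], [0.75, 0, 0, 0.015, 0, 0, 0], [0.75, 0, 0, 0.018, 0, 0, 0], [0.75, 0, 0, 0.012, 0, 0, 0], [0.75, 0, 0, 0, 0, 0, 0]]
  ]
}}

```text
clock: 27.3
position: [420.3, -232.4, 19.7]
ee_rot: [0.041, 0.999, -0.001, 0.005]
contact_force: [-0.4, -0.6, -1.0]
gripper_width: 64.1
```

```bash
python3 -c "
from h import *
goto(417,-231.5,23,85.2)"
```

```text
t 27.3 pos [ 420.3 -232.4   19.7] th 85.26 tilt 0.61 w 64.1 F [-0.4 -0.6 -1. ] j [-0.17  0.37 -0.58  0.   -0.61 -1.49]
turn wz 0.001 rotvec [-0.0015  0.0105  0.0011] shift(after turn, tool) mm [3.3, 0.6, 22.7] now-frame [ 3.6  0.6 22.6]
```

{"name": "drive_tool", "arguments": {
  "moves": [
    [[0.75, 0.004, 0.0006, 0.01, -0.0015, 0.0105, 0.001], [0.75, 0, 0, 0.01, 0, 0, 0], [0.75, 0, 0, 0, 0, 0, 0], [0.3, 0, 0, 0, 0, 0, 0], [0.3, 0, 0, 0, 0, 0, 0], [0.3, 0, 0, 0, 0, 0, 0], [0.3, 0, 0, 0, 0, 0, 0], [0.3, 0, 0, 0, 0, 0, 0], [0.3, 0, 0, 0, 0, 0, 0], [0.3, 0, 0, 0, 0, 0, 0]]
  ]
}}

```text
clock: 28.3
position: [418.3, -231.9, 1.2]
ee_rot: [0.042, 0.999, -0.0, 0.002]
contact_force: [-0.0, 0.3, -1.0]
gripper_width: 38.3
```

{"name": "drive_tool", "arguments": {
  "moves": [
    [[0.3, 0, 0, -0.01, 0, 0, 0], [0.3, 0, 0, -0.02, 0, 0, 0], [0.3, 0, 0, -0.035, 0, 0, 0], [0.3, 0, 0, -0.04, 0, 0, 0], [0.3, 0, 0, 0, 0, 0, 0]]
  ]
}}

```text
clock: 28.8
position: [417.2, -232.0, 111.4]
ee_rot: [0.041, 0.999, -0.001, 0.001]
contact_force: [0.8, -0.9, -0.8]
gripper_width: 38.0
```

```bash
python3 -c "
from h import *
goto(591,75,130,85.2)"
```

```text
t 28.8 pos [ 417.2 -232.   111.4] th 85.25 tilt 0.15 w 38.0 F [ 0.8 -0.9 -0.8] j [-0.17  0.23 -0.48  0.   -0.86 -1.49]
turn wz 0.0009 rotvec [-0.0014  0.0021  0.0009] shift(after turn, tool) mm [-147.5, 320.5, 7.4] now-frame [-147.8  320.3    7.3]
```

{"name": "drive_tool", "arguments": {
  "moves": [
    [[0.3, -0.011, 0.024, 0, 0, 0, 0], [0.3, -0.018, 0.039, 0, 0, 0, 0], [0.3, -0.018, 0.039, 0, 0, 0, 0], [0.3, -0.018, 0.039, 0, 0, 0, 0], [0.3, -0.018, 0.039, 0, 0, 0, 0], [0.3, -0.018, 0.039, 0, 0, 0, 0], [0.3, -0.018, 0.039, 0, 0, 0, 0], [0.3, -0.014, 0.03, 0, 0, 0, 0], [0.3, -0.011, 0.024, 0, 0, 0, 0], [0.3, 0, 0, 0, 0, 0, 0], [0.3, 0, 0, 0, 0, 0, 0]]
  ]
}}

```text
clock: 29.9
position: [590.4, 78.7, 113.2]
ee_rot: [0.044, 0.999, -0.0, 0.002]
contact_force: [0.4, 0.5, -1.0]
gripper_width: 38.1
```

```bash
python3 -c "
from h import *
goto(591.3,75,78,85.2)"
```

```text
t 29.9 pos [590.4  78.7 113.2] th 85.0 tilt 0.19 w 38.1 F [ 0.4  0.5 -1. ] j [ 0.41  0.41 -0.2   0.   -0.96 -2.06]
turn wz -0.0035 rotvec [-0.0007  0.0032 -0.0035] shift(after turn, tool) mm [-1.2, -3.6, 61.2] now-frame [-1.1 -3.6 61.2]
```

{"name": "drive_tool", "arguments": {
  "moves": [
    [[0.3, -0.001, -0.0036, 0, 0, 0.003, -0.0035], [0.3, 0, 0, 0, 0, 0, 0], [0.3, 0, 0, 0.015, 0, 0, 0], [0.3, 0, 0, 0.02, 0, 0, 0], [0.3, 0, 0, 0.018, 0, 0, 0], [0.3, 0, 0, 0.006, 0, 0, 0], [0.3, 0, 0, 0, 0, 0, 0], [0.3, 0, 0, 0, 0, 0, 0]]
  ]
}}

```text
clock: 30.7
position: [589.2, 68.0, 55.0]
ee_rot: [0.046, 0.999, -0.0, 0.001]
contact_force: [-0.1, 0.3, -1.2]
gripper_width: 38.1
```

```bash
python3 -c "
from h import *
goto(591.3,75,41,85.2)"
```

```text
t 30.7 pos [589.2  68.   55. ] th 84.76 tilt 0.07 w 38.1 F [-0.1  0.3 -1.2] j [ 0.39  0.48 -0.26  0.   -0.83 -2.05]
turn wz -0.0076 rotvec [-0.0002  0.0013 -0.0076] shift(after turn, tool) mm [-1.5, 7.1, 40.0] now-frame [-1.4  7.1 40. ]
```

{"name": "drive_tool", "arguments": {
  "moves": [
    [[0.3, -0.0015, 0.007, 0.003, 0, 0.001, -0.0076], [0.3, 0, 0, 0.008, 0, 0, 0], [0.3, 0, 0, 0.006, 0, 0, 0], [0.3, 0, 0, 0, 0, 0, 0]]
  ]
}}

```text
clock: 31.1
position: [593.2, 76.0, 39.3]
ee_rot: [0.041, 0.999, 0.001, 0.002]
contact_force: [-0.6, -1.1, -0.2]
gripper_width: 38.2
```

```bash
python3 -c "
from h import *
goto(591.3,75,41,85.2)"
```

```text
t 31.1 pos [593.2  76.   39.3] th 85.25 tilt 0.29 w 38.2 F [-0.6 -1.1 -0.2] j [ 0.4   0.5  -0.27  0.   -0.8  -2.05]
turn wz 0.0008 rotvec [0.0019 0.0047 0.0008] shift(after turn, tool) mm [1.8, -1.1, 24.3] now-frame [ 1.9 -1.2 24.2]
```

{"name": "drive_tool", "arguments": {
  "moves": [
    [[0.3, 0.0018, -0.0011, 0.004, 0, 0.003, 0], [0.3, 0, 0, 0.006, 0, 0, 0], [0.3, 0, 0, 0.005, 0, 0, 0], [0.3, 0, 0, 0.004, 0, 0, 0], [0.3, 0, 0, 0.003, 0, 0, 0]]
  ]
}}

```text
clock: 31.6
position: [591.3, 75.1, 15.5]
ee_rot: [0.041, 0.999, 0.001, 0.001]
contact_force: [0.0, 0.2, -0.5]
gripper_width: 38.1
```

{"name": "drive_tool", "arguments": {
  "moves": [
    [[0.3, 0, 0, 0.001, 0, 0, 0], [0.6, 0, 0, 0, 0, 0, 0], [0.6, 0, 0, 0, 0, 0, 0], [0.6, 0, 0, 0, 0, 0, 0], [0.6, 0, 0, -0.005, 0, 0, 0], [0.6, 0, 0, -0.02, 0, 0, 0], [0.6, 0, 0, -0.035, 0, 0, 0], [0.6, 0, 0, -0.035, 0, 0, 0], [0, 0.03, -0.015, 0, 0, 0, 0], [0, 0.04, -0.015, 0, 0, 0, 0], [0, 0.045, -0.015, 0, 0, 0, 0], [0, 0.04, -0.01, 0, 0, 0, 0], [0, 0, 0, 0, 0, 0, 0]]
  ]
}}

```text
clock: 32.9
position: [429.5, 31.3, 116.1]
ee_rot: [0.041, 0.999, 0.002, 0.005]
contact_force: [0.7, 0.2, -0.5]
gripper_width: -0.1
```

```bash
python3 -c "
from meas import *
goto(430,22,30,85.2)
tins('14')
im,d=load('side','14');a=cv2.resize(im[130:280,180:390],None,fx=3.5,fy=3.5,interpolation=cv2.INTER_CUBIC); cv2.imwrite('pics/c19.png',a[:,:,::-1])
"
```

```text
t 32.9 pos [429.5  31.3 116.1] th 85.27 tilt 0.61 w -0.1 F [ 0.7  0.2 -0.5] j [ 0.45  0.14 -0.58  0.   -0.84 -2.11]
turn wz 0.0013 rotvec [0.0044 0.0097 0.0013] shift(after turn, tool) mm [-1.3, -9.2, 112.1] now-frame [ -0.2  -9.7 112.1]
top red [252.8 180.8] 113 [580.4 -57.1  63.6] 106 [35. 34.]
top yellow [211.  176.5] 127 [590.4  72.6  62.9] 121 [35. 38.]
top blue [231.9 178.4] 114 [585.6   8.3  63.2] 103 [35. 35.]
top blue [339.3 182.2] 36 [ 587.2 -334.9   32.4] 31 [10. 43.]
side red [255.2 202.6] 127 [579.1 -52.6  61.1] 118 [40. 40.]
side yellow [218.1 224.9] 158 [589.1  77.1  61. ] 138 [38. 38.]
side blue [237.2 213.3] 141 [585.2  12.7  60.8] 133 [38. 42.]
```

View pics/c19.png

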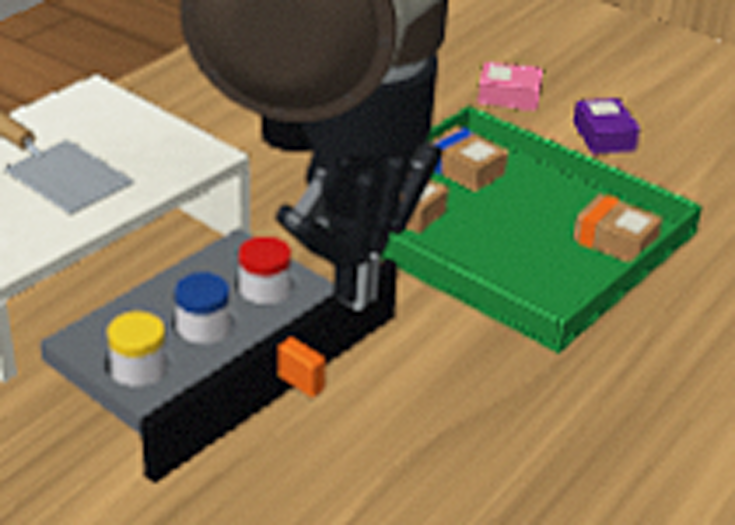

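{"name": "drive_tool", "arguments": {
  "moves": [
    [[0, 0, -0.009, 0.025, 0.004, 0.0097, 0], [0, 0, 0, 0.03, 0, 0, 0], [0, 0, 0, 0.03, 0, 0, 0], [0, 0, 0, 0.015, 0, 0, 0], [0, 0, 0, 0, 0, 0, 0], [0, 0, 0, 0, 0, 0, 0]]
  ]
}}

```text
clock: 33.6
position: [449.3, 28.6, 17.7]
ee_rot: [0.039, 0.999, 0.003, 0.011]
contact_force: [0.3, 0.1, 0.7]
gripper_width: -0.0
```

```bash
python3 -c "
from meas import *
goto(430,22.8,36,85.2)
"
```

```text
t 33.6 pos [449.3  28.6  17.7] th 85.51 tilt 1.29 w -0.0 F [0.3 0.1 0.7] j [ 0.43  0.33 -0.67  0.01 -0.55 -2.08]
turn wz 0.0054 rotvec [0.0075 0.0212 0.0053] shift(after turn, tool) mm [18.7, -7.4, 7.7] now-frame [18.9 -7.4  7.3]
```

{"name": "drive_tool", "arguments": {
  "moves": [
    [[0, 0.005, -0.0065, 0.006, 0.0075, 0.0212, 0.005], [0, 0, 0, 0, 0, 0, 0], [0, -0.005, 0, 0, 0, 0, 0], [0, -0.01, 0, 0, 0, 0, 0], [0, -0.015, 0, 0, 0, 0, 0], [0, -0.015, 0, 0, 0, 0, 0], [0, -0.015, 0, 0, 0, 0, 0]]
  ]
}}

```text
clock: 34.3
position: [503.5, 17.4, 13.5]
ee_rot: [0.042, 0.999, 0.0, -0.003]
contact_force: [-3.6, 3.4, 0.6]
gripper_width: 0.1
```

```bash
python3 -c "
from meas import *
goto(613,7.5,36,85.2)
"
```

```text
t 34.3 pos [503.5  17.4  13.5] th 85.15 tilt 0.37 w 0.1 F [-3.6  3.4  0.6] j [ 0.36  0.42 -0.51 -0.01 -0.64 -2.01]
turn wz -0.0009 rotvec [ 0.0005 -0.0064 -0.0009] shift(after turn, tool) mm [-109.9, -0.7, 3.5] now-frame [-109.9   -0.6    2.8]
```

Pushing with ~4 N. Continue.

{"name": "drive_tool", "arguments": {
  "moves": [
    [[0, -0.015, 0, 0.001, 0, -0.006, 0], [0, -0.016, 0, 0.001, 0, 0, 0], [0, -0.016, 0, 0, 0, 0, 0], [0, -0.016, 0, 0, 0, 0, 0], [0, -0.015, 0, 0, 0, 0, 0], [0, -0.01, 0, 0, 0, 0, 0], [0, -0.006, 0, 0, 0, 0, 0]]
  ]
}}

```text
clock: 35.0
position: [598.3, 8.5, 11.5]
ee_rot: [0.043, 0.999, -0.0, -0.006]
contact_force: [-1.6, 2.1, 3.0]
gripper_width: -0.3
```

```bash
python3 -c "
from meas import *
goto(613,7.5,36,85.2)
"
```

```text
t 35.0 pos [598.3   8.5  11.5] th 85.03 tilt 0.71 w -0.3 F [-1.6  2.1  3. ] j [ 0.28  0.54 -0.27 -0.01 -0.77 -1.94]
turn wz -0.0029 rotvec [-0.0006 -0.0123 -0.0029] shift(after turn, tool) mm [-14.7, 0.3, 1.5] now-frame [-14.7   0.3   1.3]
```

{"name": "drive_tool", "arguments": {
  "moves": [
    [[0, -0.006, 0, 0, 0, 0, 0], [0, -0.005, 0, 0, 0, 0, 0], [0, -0.004, 0, 0, 0, 0, 0]]
  ]
}}

```text
clock: 35.3
position: [613.7, 7.1, 11.4]
ee_rot: [0.043, 0.999, 0.0, -0.007]
contact_force: [-3.0, 2.4, 1.8]
gripper_width: 0.0
```

{"name": "drive_tool", "arguments": {
  "moves": [
    [[0, -0.003, 0, 0, 0, 0, 0], [0, -0.003, 0, 0, 0, 0, 0]]
  ]
}}

```text
clock: 35.5
position: [613.2, 6.5, 10.9]
ee_rot: [0.044, 0.999, -0.001, -0.014]
contact_force: [-9.8, 5.1, 7.1]
gripper_width: 0.2
```

{"name": "drive_tool", "arguments": {
  "moves": [
    [[0, -0.003, 0, 0, 0, 0, 0], [0, -0.003, 0, 0, 0, 0, 0]]
  ]
}}

```text
clock: 35.7
position: [612.4, 6.3, 10.7]
ee_rot: [0.044, 0.999, -0.001, -0.021]
contact_force: [-9.4, 4.3, 7.7]
gripper_width: -0.1
```

{"name": "drive_tool", "arguments": {
  "moves": [
    [[0, 0.01, 0, 0, 0, -0.02, 0], [0, 0.02, 0, -0.01, 0, -0.02, 0], [0, 0.03, 0, -0.03, 0, 0, 0], [0, 0.03, -0.02, -0.04, 0, 0, 0], [1, 0, -0.045, -0.04, 0, 0, 0], [1, 0, -0.05, 0, 0, 0, 0], [1, 0, -0.05, 0, 0, 0, 0], [1, 0, -0.03, 0, 0, 0, 0], [1, 0, 0, 0, 0, 0, 0]]
  ]
}}

```text
clock: 36.6
position: [514.0, -177.7, 132.5]
ee_rot: [0.04, 0.999, -0.005, 0.011]
contact_force: [-0.7, 1.2, -0.2]
gripper_width: 72.3
```

```bash
python3 -c "
from meas import *
goto(573,-239,80,90)
for n in('side','top'): snap(n,'15')
im,d=load('side','15');a=cv2.resize(im[130:280,130:390],None,fx=3,fy=3,interpolation=cv2.INTER_CUBIC); cv2.imwrite('pics/c20.png',a[:,:,::-1])
im,d=load('top','15');a=cv2.resize(im[70:260,180:380],None,fx=3,fy=3,interpolation=cv2.INTER_CUBIC); cv2.imwrite('pics/c21.png',a[:,:,::-1])
"
```

```text
t 36.6 pos [ 514.  -177.7  132.5] th 85.44 tilt 1.4 w 72.3 F [-0.7  1.2 -0.2] j [-0.03  0.3  -0.32  0.01 -0.93 -1.63]
turn wz -0.0796 rotvec [-0.0093  0.0226 -0.0795] shift(after turn, tool) mm [-59.0, -61.3, 78.5] now-frame [-61.8 -55.8  80.4]
```

View pics/c20.png

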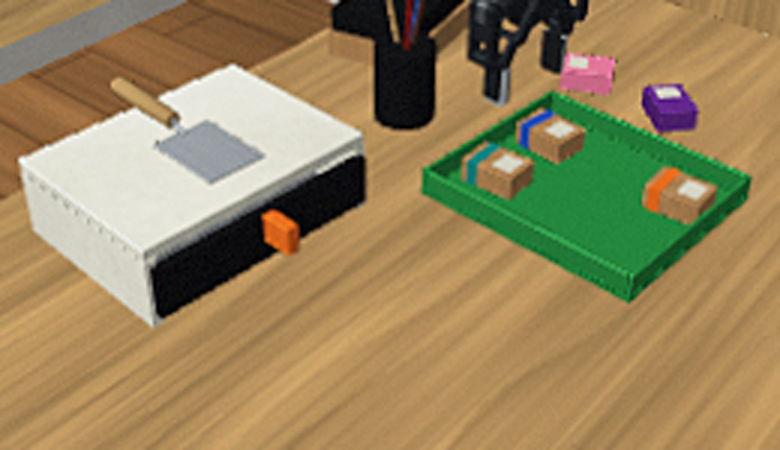

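View pics/c21.png

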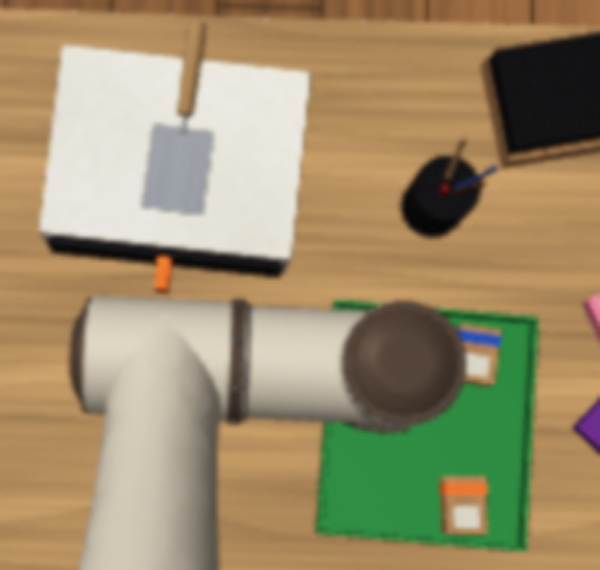

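```bash
python3 - <<'E'
from meas import *
for n,tag in(("top","0"),("side","15"),("top","14"),("side","0")):
    im,d=load(n,tag); P=cloud(n,d); h=hsv(im)
    for c,st_,m in comps(COL["orange"](h)):
        q=P[m]
        if abs(np.median(q[:,1]))<60: print(n,tag,"tab px",c.round(2),st_)
    ng=~((abs(h[...,0]-65)<15)&(h[...,1]>120))
    for nm,(x0,x1,y0,y1) in {"teal":(530,620,-280,-200),"blue":(520,620,-375,-290),"orange":(370,460,-360,-280),"base":(430,540,240,340)}.items():
        z0=0 if nm=="base" else 5
        m=(abs(P[...,2]-26-z0)<(4.5 if n=="top" else 2.5))&(P[...,0]>x0)&(P[...,0]<x1)&(P[...,1]>y0)&(P[...,1]<y1)&(ng if nm!="base" else True)
        cc=comps(m,60)
        if not cc: continue
        ce,s_,mm=max(cc,key=lambda c:c[1][4]); ct=P[mm]; r=cv2.minAreaRect(ct[:,:2].astype(np.float32))
        # robust: median of extents along axes
        a=np.radians(r[2]); A=np.array([[np.cos(a),np.sin(a)],[-np.sin(a),np.cos(a)]]); q=ct[:,:2]@A.T
        lo,hi=np.percentile(q,[2,98],axis=0); cen=((lo+hi)/2)@A
        print(n,tag,nm,s_[4],"rect",np.round(r[0],1),np.round(r[1],1),round(r[2],1),"pct cen",cen.round(1),"ext",(hi-lo).round(1),"mean",ct.mean(0).round(1))
E
```

```text
top 0 tab px [233.87 160.96] [232 156   5  11  46]
top 0 teal 225 rect [ 573.3 -242.2] [57.6 42.8] 0.7 pct cen [ 574.1 -242. ] ext [55.  41.8] mean [ 574.1 -242.1   31.5]
top 0 blue 239 rect [ 569.6 -332.8] [45.2 60. ] 83.1 pct cen [ 569.4 -332.6] ext [42.2 56.7] mean [ 569.6 -332.5   31.7]
top 0 orange 250 rect [ 410.2 -320.3] [56.2 45.8] 1.5 pct cen [ 410.3 -320.4] ext [56.1 43.7] mean [ 409.6 -319.9   31.1]
top 0 base 247 rect [485.  286.8] [60.4 44.1] 44.1 pct cen [485.5 286.7] ext [57.3 42.9] mean [485.4 286.7  26.3]
side 15 tab px [222.54 206.57] [217 200  12  15 114]
side 15 teal 142 rect [ 575.6 -236.9] [59.6 45.5] 2.8 pct cen [ 575.3 -236.7] ext [56.7 42.6] mean [ 574.5 -237.    30.2]
side 15 blue 124 rect [ 569.4 -328. ] [46.1 61.8] 79.1 pct cen [ 568.7 -327.5] ext [43.2 57.4] mean [ 569.8 -327.4   30.2]
side 15 orange 155 rect [ 409.1 -317.3] [48.2 61. ] 89.8 pct cen [ 408.5 -316.6] ext [43.6 58.7] mean [ 409.  -316.2   30.1]
side 15 base 493 rect [484.7 287.6] [58.6 47. ] 43.7 pct cen [484.6 287.9] ext [56.8 43.6] mean [483.9 289.   26.4]
top 14 tab px [228.52 209.14] [22
[... 332 characters left out ...]
 -320.5] ext [56.1 43.8] mean [ 410.7 -320.2   31.3]
top 14 base 247 rect [485.3 287.1] [60.  44.2] 43.9 pct cen [485.  286.5] ext [57.8 42.5] mean [484.8 286.8  26.3]
side 0 tab px [222.5  206.63] [218 200  11  15 105]
side 0 teal 146 rect [ 575.6 -236.8] [58.1 47.1] 1.1 pct cen [ 575.3 -237.7] ext [57.1 44.4] mean [ 575.3 -236.9   30.2]
side 0 blue 124 rect [ 570.2 -327.3] [44.6 58.2] 84.2 pct cen [ 570.2 -328.2] ext [41.3 56.8] mean [ 569.2 -327.5   30.2]
side 0 orange 157 rect [ 409.5 -318.2] [60.5 46.7] 0.8 pct cen [ 408.9 -317.4] ext [57.2 43.9] mean [ 409.4 -316.7   30.2]
side 0 base 497 rect [484.3 288.6] [58.9 48.3] 42.7 pct cen [484.4 287.9] ext [56.8 44.8] mean [483.6 289.1  26.3]
```

```bash
python3 - <<'E'
from meas import *
for n,tag in(("side","0"),("side","7"),("side","14"),("side","15"),("top","0"),("top","14"),("top","15"),("top","13"),("top","12")):
    im,d=load(n,tag); P=cloud(n,d); h=hsv(im)
    for c,st_,m in comps(COL["orange"](h)):
        q=P[m]
        if abs(np.median(q[:,1]))<60: print(n,tag,"tab px",c.round(2),st_,onplane(n,*c,52 if n=="side" else 62).round(1),q.mean(0).round(1), np.percentile(q,[5,95],axis=0).round(0).tolist())
E
```

```text
side 0 tab px [222.5  206.63] [218 200  11  15 105] [641.9   8.9  52. ] [640.2  10.5  53.8] [[625.0, 1.0, 39.0], [657.0, 16.0, 63.0]]
side 7 tab px [265.22 233.96] [260 227  13  16 139] [484.5  21.2  52. ] [483.8  22.   52.9] [[468.0, 4.0, 37.0], [499.0, 28.0, 64.0]]
side 14 tab px [265.07 233.94] [260 226  12  17 135] [484.8  21.3  52. ] [480.9  26.4  57.6] [[469.0, 12.0, 37.0], [499.0, 28.0, 64.0]]
side 15 tab px [222.54 206.57] [217 200  12  15 114] [642.    8.6  52. ] [635.9  14.4  58.3] [[626.0, 1.0, 37.0], [658.0, 16.0, 63.0]]
top 0 tab px [233.87 160.96] [232 156   5  11  46] [641.4   3.6  62. ] [636.7   2.7  88.8] [[625.0, -3.0, 58.0], [657.0, 10.0, 67.0]]
top 14 tab px [228.52 209.14] [227 206   4   8  29] [490.3  15.5  62. ] [489.7  15.   74.5] [[481.0, 11.0, 60.0], [500.0, 20.0, 67.0]]
top 15 tab px [233.92 160.78] [232 156   5  11  49] [642.    3.5  62. ] [642.3   3.5  60.8] [[626.0, -3.0, 51.0], [659.0, 10.0, 66.0]]
```

```bash
python3 -c "
from h import *
goto(575,-239.7,75,91)"
```

```text
t 36.7 pos [ 514.1 -175.3  132.2] th 85.58 tilt 1.34 w 84.8 F [0.4 0.2 0.3] j [-0.02  0.3  -0.32  0.01 -0.93 -1.63]
turn wz -0.0946 rotvec [-0.0089  0.0216 -0.0945] shift(after turn, tool) mm [-59.7, -65.4, 83.2] now-frame [-63.8 -58.8  85.1]
```

{"name": "drive_tool", "arguments": {
  "moves": [
    [[0.68, -0.01, -0.01, 0, -0.009, 0.02, -0.09], [0.68, -0.022, -0.022, 0.01, 0, 0, 0], [0.68, -0.022, -0.022, 0.02, 0, 0, 0], [0.68, -0.006, -0.01, 0.03, 0, 0, 0], [0.68, 0, 0, 0.015, 0, 0, 0], [0.68, 0, 0, 0, 0, 0, 0], [0.68, 0, 0, 0, 0, 0, 0]]
  ]
}}

```text
clock: 37.4
position: [582.5, -234.1, 56.4]
ee_rot: [-0.015, 1.0, -0.001, 0.004]
contact_force: [-0.2, -0.6, 0.7]
gripper_width: 58.2
```

```bash
python3 -c "
from h import *
goto(575,-239.7,10,91)"
```

```text
t 37.4 pos [ 582.5 -234.1   56.4] th 91.72 tilt 0.48 w 58.2 F [-0.2 -0.6  0.7] j [-0.12  0.52 -0.18  0.   -0.87 -1.42]
turn wz 0.0126 rotvec [-0.0018  0.0083  0.0126] shift(after turn, tool) mm [7.6, -5.4, 72.4] now-frame [ 8.3 -5.2 72.3]
```

{"name": "drive_tool", "arguments": {
  "moves": [
    [[0.68, 0.008, -0.0054, 0, -0.0018, 0.008, 0.0126], [0.68, 0, 0, 0, 0, 0, 0], [0.68, 0, 0, 0.015, 0, 0, 0], [0.68, 0, 0, 0.018, 0, 0, 0], [0.68, 0, 0, 0.01, 0, 0, 0], [0.68, 0, 0, 0, 0, 0, 0]]
  ]
}}

```text
clock: 38.0
position: [578.1, -239.1, 19.8]
ee_rot: [-0.01, 1.0, -0.001, 0.006]
contact_force: [0.1, -0.8, 0.7]
gripper_width: 57.9
```

```bash
python3 -c "
from h import *
goto(575,-239.7,10,91)"
```

```text
t 38.0 pos [ 578.1 -239.1   19.8] th 91.15 tilt 0.73 w 57.9 F [ 0.1 -0.8  0.7] j [-0.13  0.56 -0.22  0.   -0.78 -1.42]
turn wz 0.0025 rotvec [-0.0028  0.0125  0.0026] shift(after turn, tool) mm [3.1, -0.5, 35.8] now-frame [ 3.5 -0.4 35.8]
```

{"name": "drive_tool", "arguments": {
  "moves": [
    [[0.68, 0.0042, -0.0005, 0.01, -0.003, 0.0125, 0.0025], [0.68, 0, 0, 0.01, 0, 0, 0], [0.68, 0, 0, 0.008, 0, 0, 0], [0.68, 0, 0, 0.004, 0, 0, 0], [0.68, 0, 0, 0, 0, 0, 0]]
  ]
}}

```text
clock: 38.5
position: [575.0, -240.2, -12.7]
ee_rot: [-0.009, 1.0, -0.0, 0.001]
contact_force: [0.3, -0.9, 0.3]
gripper_width: 58.2
```

```bash
python3 -c "
from h import *
goto(575,-239.7,10,91)
im,d=snap('side','16');a=cv2.resize(im[130:240,260:390],None,fx=5,fy=5,interpolation=cv2.INTER_CUBIC); cv2.imwrite('pics/c22.png',a[:,:,::-1])"
```

```text
t 38.5 pos [ 575.  -240.2  -12.7] th 91.01 tilt 0.14 w 58.2 F [ 0.3 -0.9  0.3] j [-0.14  0.6  -0.24  0.   -0.73 -1.42]
turn wz 0.0002 rotvec [-0.0006  0.0023  0.0002] shift(after turn, tool) mm [0.0, 0.5, 3.3] now-frame [0.  0.5 3.3]
```

View pics/c22.png

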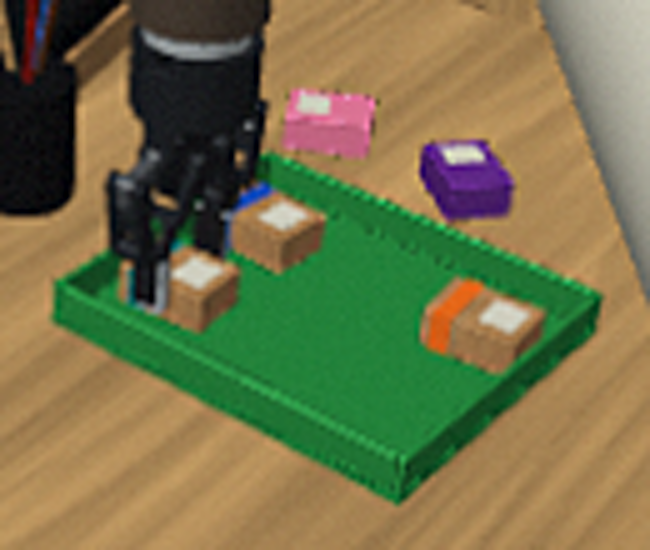

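{"name": "drive_tool", "arguments": {
  "moves": [
    [[0.68, 0, 0, 0.002, 0, 0.002, 0], [0.35, 0, 0, 0, 0, 0, 0], [0.35, 0, 0, 0, 0, 0, 0], [0.35, 0, 0, 0, 0, 0, 0], [0.35, 0, 0, 0, 0, 0, 0], [0.35, 0, 0, 0, 0, 0, 0], [0.35, 0, 0, 0, 0, 0, 0]]
  ]
}}

```text
clock: 39.25
position: [575.9, -240.2, -13.7]
ee_rot: [-0.009, 1.0, -0.0, 0.001]
contact_force: [0.2, 0.1, 0.6]
gripper_width: 42.5
```

{"name": "drive_tool", "arguments": {
  "moves": [
    [[0.35, 0, 0, -0.01, 0, 0, 0], [0.35, 0, 0, -0.02, 0, 0, 0], [0.35, 0, 0, -0.035, 0, 0, 0], [0.35, 0, 0, -0.04, 0, 0, 0], [0.35, 0, 0, -0.04, 0, 0, 0], [0.35, 0, 0, 0, 0, 0, 0]]
  ]
}}

```text
clock: 39.85
position: [574.8, -240.5, 138.5]
ee_rot: [-0.009, 1.0, -0.001, -0.0]
contact_force: [1.1, 0.4, -0.7]
gripper_width: 42.4
```

```bash
python3 -c "
from meas import *
goto(485,287.3,130,133.8)
im,d=snap('side','17');a=cv2.resize(im[70:240,230:400],None,fx=4,fy=4,interpolation=cv2.INTER_CUBIC); cv2.imwrite('pics/c23.png',a[:,:,::-1])"
```

```text
t 39.85 pos [ 574.8 -240.5  138.5] th 91.02 tilt 0.09 w 42.4 F [ 1.1  0.4 -0.7] j [-0.14  0.43 -0.09  0.   -1.05 -1.42]
turn wz -0.7466 rotvec [-0.0014 -0.001  -0.7466] shift(after turn, tool) mm [-300.5, 443.1, 34.5] now-frame [ 80.4 529.4  33.7]
```

View pics/c23.png

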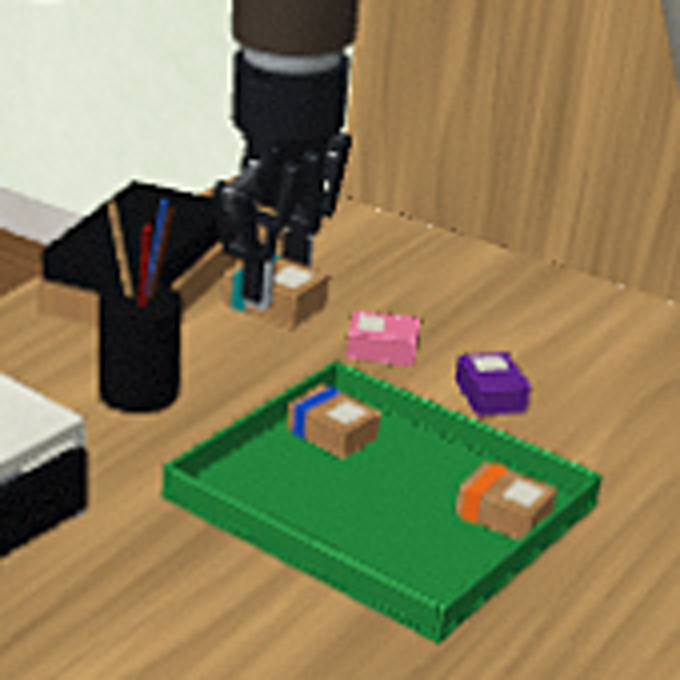

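{"name": "drive_tool", "arguments": {
  "moves": [
    [[0.35, 0.004, 0.025, 0, 0, 0, 0], [0.35, 0.006, 0.04, 0, 0, 0, 0], [0.35, 0.006, 0.04, 0, 0, 0, 0], [0.35, 0.006, 0.04, 0, 0, 0, 0], [0.35, 0.006, 0.04, 0, 0, 0, 0], [0.35, 0.006, 0.04, 0, 0, 0, 0], [0.35, 0.006, 0.04, 0, 0, 0, 0], [0.35, 0.006, 0.04, 0, 0, 0, 0], [0.35, 0.006, 0.04, 0, 0, 0, 0], [0.35, 0.006, 0.04, 0, 0, 0, 0], [0.35, 0.006, 0.04, 0, 0, 0, 0], [0.35, 0.006, 0.04, 0, 0, 0, 0], [0.35, 0.006, 0.03, 0, 0, 0, 0], [0.35, 0, 0.02, 0, 0, 0, 0], [0.35, 0, 0, 0, 0, 0, -0.12], [0.35, 0, 0, 0, 0, 0, -0.12], [0.35, 0, 0, 0, 0, 0, -0.12], [0.35, 0, 0, 0, 0, 0, -0.12], [0.35, 0, 0, 0, 0, 0, -0.12], [0.35, 0, 0, 0, 0, 0, 0]]
  ]
}}

```text
clock: 41.9
position: [473.7, 287.8, 119.0]
ee_rot: [-0.31, 0.95, -0.0, -0.02]
contact_force: [1.1, 0.5, -0.4]
gripper_width: 42.6
```

```bash
python3 -c "
from meas import *
goto(485,287.3,80,133.8)"
```

```text
t 41.9 pos [473.7 287.8 119. ] th 126.17 tilt 2.32 w 42.6 F [ 1.1  0.5 -0.4] j [ 0.83  0.36 -0.25 -0.02 -0.99 -1.75]
turn wz -0.1332 rotvec [ 0.0146 -0.0378 -0.133 ] shift(after turn, tool) mm [-7.8, -8.2, 65.0] now-frame [-11.3  -7.9  64.5]
```

{"name": "drive_tool", "arguments": {
  "moves": [
    [[0.35, -0.006, -0.006, 0, 0.0146, -0.0378, -0.08], [0.35, 0, 0, 0, 0, 0, -0.053], [0.35, 0, 0, 0, 0, 0, 0], [0.35, 0, 0, 0, 0, 0, 0]]
  ]
}}

```text
clock: 42.3
position: [482.1, 284.4, 116.7]
ee_rot: [-0.369, 0.929, -0.001, -0.002]
contact_force: [0.7, 0.8, -0.9]
gripper_width: 42.9
```

```bash
python3 -c "
from meas import *
goto(485,287.3,80,133.8)"
```

```text
t 42.3 pos [482.1 284.4 116.7] th 133.3 tilt 0.24 w 42.9 F [ 0.7  0.8 -0.9] j [ 0.82  0.36 -0.28  0.   -0.94 -1.64]
turn wz -0.0087 rotvec [-0.0015 -0.0038 -0.0087] shift(after turn, tool) mm [-4.1, 0.1, 62.7] now-frame [-4.4  0.3 62.7]
```

{"name": "drive_tool", "arguments": {
  "moves": [
    [[0.35, -0.004, 0, 0.01, -0.0015, -0.0038, -0.0087], [0.35, 0, 0, 0.02, 0, 0, 0], [0.35, 0, 0, 0.025, 0, 0, 0], [0.35, 0, 0, 0.015, 0, 0, 0], [0.35, 0, 0, 0.005, 0, 0, 0], [0.35, 0, 0, 0, 0, 0, 0], [0.35, 0, 0, 0, 0, 0, 0]]
  ]
}}

```text
clock: 43.0
position: [486.5, 288.0, 36.7]
ee_rot: [-0.37, 0.929, 0.0, 0.0]
contact_force: [0.5, -0.1, -0.6]
gripper_width: 42.8
```

```bash
python3 -c "
from meas import *
goto(485,287.3,33,133.8)
im,d=snap('side','18');a=cv2.resize(im[220:370,110:260],None,fx=4,fy=4,interpolation=cv2.INTER_CUBIC); cv2.imwrite('pics/c24.png',a[:,:,::-1])"
```

```text
t 43.0 pos [486.5 288.   36.7] th 133.4 tilt 0.07 w 42.8 F [ 0.5 -0.1 -0.6] j [ 0.82  0.46 -0.35 -0.   -0.76 -1.63]
turn wz -0.0069 rotvec [ 0.0005  0.0012 -0.0069] shift(after turn, tool) mm [1.6, 0.6, 29.7] now-frame [ 1.6  0.5 29.7]
```

View pics/c24.png

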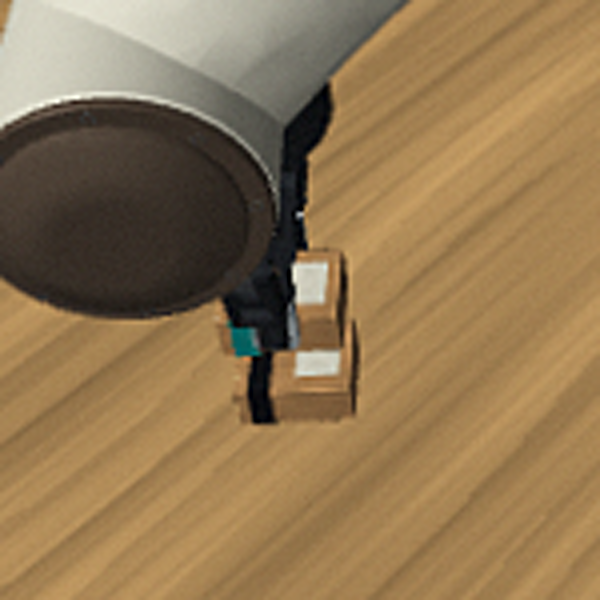

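```bash
python3 -c "
from h import *
u=np.array([np.cos(np.radians(43.8)),np.sin(np.radians(43.8)),0]);v=np.array([-u[1],u[0],0])
for s in((-1,1),(-1,-1)):
  for c,z in(((485,287.3),26),((486.5,288),36.7+18.7+26)):
    p=np.array([*c,0])+s[0]*30*u+s[1]*22*v; p[2]=z; q=proj('side',p); print(s,q.round(1),((q-[110,220]+.5)*4-.5).round(0))
"
```

```text
(-1, 1) [197.7 316.8] [352. 389.]
(-1, 1) [194.1 299. ] [338. 317.]
(-1, -1) [198.9 299.5] [357. 319.]
(-1, -1) [195.5 281.6] [344. 248.]
```

{"name": "drive_tool", "arguments": {
  "moves": [
    [[0.35, 0, 0, 0.008, 0, 0.001, -0.007], [0.35, 0, 0, 0.008, 0, 0, 0], [0.35, 0, 0, 0.005, 0, 0, 0], [0.35, 0, 0, 0.002, 0, 0, 0], [0.35, 0, 0, 0, 0, 0, 0]]
  ]
}}

```text
clock: 43.55
position: [487.7, 289.2, 13.9]
ee_rot: [-0.373, 0.928, 0.001, 0.002]
contact_force: [-0.7, -0.6, -0.7]
gripper_width: 42.2
```

```bash
python3 -c "
from meas import *
goto(486,288.3,33.3,133.8)"
```

```text
t 43.55 pos [487.7 289.2  13.9] th 133.84 tilt 0.28 w 42.2 F [-0.7 -0.6 -0.7] j [ 0.82  0.49 -0.37 -0.   -0.71 -1.63]
turn wz 0.0006 rotvec [0.0006 0.0049 0.0006] shift(after turn, tool) mm [1.8, 0.5, 6.6] now-frame [1.9 0.5 6.6]
```

{"name": "drive_tool", "arguments": {
  "moves": [
    [[0.35, 0.0018, 0.0005, 0.002, 0, 0.0049, 0], [0.35, 0, 0, 0.002, 0, 0, 0], [0.35, 0, 0, 0.001, 0, 0, 0]]
  ]
}}

```text
clock: 43.85
position: [486.2, 288.5, 8.9]
ee_rot: [-0.373, 0.928, 0.0, 0.0]
contact_force: [-0.3, -0.0, -0.1]
gripper_width: 42.4
```

{"name": "drive_tool", "arguments": {
  "moves": [
    [[0.35, 0, 0, 0.001, 0, 0, 0], [0.35, 0, 0, 0.0005, 0, 0, 0]]
  ]
}}

```text
clock: 44.05
position: [486.2, 288.6, 7.4]
ee_rot: [-0.373, 0.928, 0.0, 0.0]
contact_force: [-0.8, 0.0, -0.8]
gripper_width: 42.8
```

{"name": "drive_tool", "arguments": {
  "moves": [
    [[0.65, 0, 0, 0, 0, 0, 0], [0.65, 0, 0, 0, 0, 0, 0], [0.65, 0, 0, 0, 0, 0, 0], [0.65, 0, 0, -0.005, 0, 0, 0], [0.65, 0, 0, -0.02, 0, 0, 0], [0.65, 0, 0, -0.04, 0, 0, 0], [0.65, 0, 0, -0.04, 0, 0, 0.12], [0.65, 0, -0.04, 0, 0, 0, 0.12], [0.65, 0, -0.04, 0, 0, 0, 0.12], [0.65, 0, -0.04, 0, 0, 0, 0.12], [0.65, 0, -0.045, 0, 0, 0, 0.12], [0.65, 0, -0.045, 0, 0, 0, 0.12], [0.65, 0, -0.045, 0, 0, 0, 0.12], [0.65, 0, -0.04, 0, 0, 0, 0], [0.65, 0, -0.04, 0, 0, 0, 0], [0.65, 0, 0, 0, 0, 0, 0]]
  ]
}}

```text
clock: 45.65
position: [563.1, -36.5, 124.2]
ee_rot: [0.052, 0.999, 0.003, 0.007]
contact_force: [-1.5, 1.0, 1.3]
gripper_width: 55.7
```

```bash
cat >> meas.py <<'E'
def topface(P,x0,x1,y0,y1,z,tol,mask=None):
    m=(abs(P[...,2]-z)<tol)&(P[...,0]>x0)&(P[...,0]<x1)&(P[...,1]>y0)&(P[...,1]<y1)
    if mask is not None: m&=mask
    cc=comps(m,60)
    if not cc: return None
    ce,s_,mm=max(cc,key=lambda c:c[1][4]); ct=P[mm]; r=cv2.minAreaRect(ct[:,:2].astype(np.float32))
    return np.round(r[0],1),np.round(r[1],1),round(r[2],1),ct.mean(0).round(1),s_[4]
E
python3 -c "
from meas import *
goto(569.5,-330.2,120,82)
for n in ('side','top'):
  im,d=snap(n,'19'); P=cloud(n,d)
  for z in(26,52): print(n,z,topface(P,430,540,230,340,z,4))
  if n=='side':
    a=cv2.resize(im[260:350,130:230],None,fx=6,fy=6,interpolation=cv2.INTER_CUBIC); cv2.imwrite('pics/c25.png',a[:,:,::-1])"
```

```text
t 45.65 pos [563.1 -36.5 124.2] th 84.08 tilt 0.82 w 55.7 F [-1.5  1.   1.3] j [ 0.22  0.35 -0.27 -0.   -0.94 -1.89]
turn wz 0.0363 rotvec [0.0062 0.013  0.0362] shift(after turn, tool) mm [-47.2, -290.0, 30.2] now-frame [ -36.3 -291.7   29. ]
side 26 (array([468.4, 298.2]), array([64.6, 24.2]), 68.2, array([468. , 299.6,  25.8]), np.int32(83))
side 52 (array([485.5, 288.8]), array([59.4, 46.1]), 43.7, array([484.2, 290.5,  52.6]), np.int32(543))
top 26 None
top 52 (array([485.9, 287.5]), array([60.7, 43.6]), 46.4, array([486.1, 287.3,  52. ]), np.int32(248))
```

View pics/c25.png

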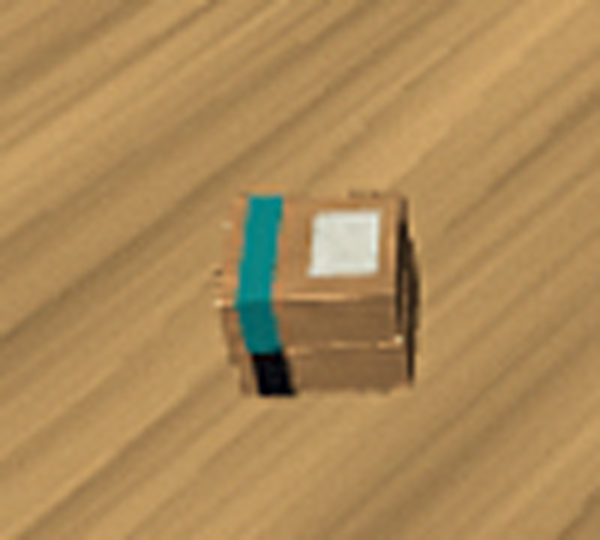

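View pics/top_19.png

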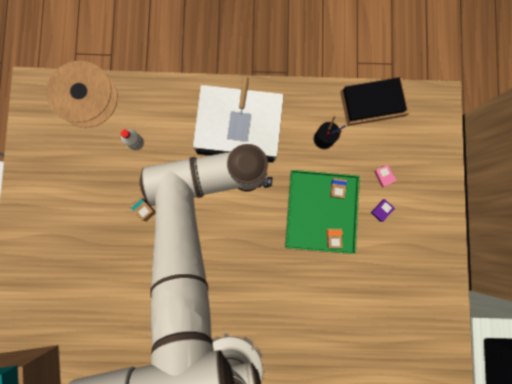

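{"name": "drive_tool", "arguments": {
  "moves": [
    [[0.68, -0.004, -0.03, 0, 0.006, 0.013, 0.036], [0.68, -0.006, -0.045, 0, 0, 0, 0], [0.68, -0.007, -0.045, 0, 0, 0, 0], [0.68, -0.008, -0.045, 0, 0, 0, 0], [0.68, -0.008, -0.045, 0, 0, 0, 0], [0.68, -0.008, -0.04, 0.01, 0, 0, 0], [0.68, -0.005, -0.025, 0.02, 0, 0, 0], [0.68, 0, 0, 0.02, 0, 0, 0], [0.68, 0, 0, 0.01, 0, 0, 0], [0.68, 0, 0, 0, 0, 0, 0], [0.68, 0, 0, 0, 0, 0, 0]]
  ]
}}

```text
clock: 46.85
position: [586.5, -310.0, 66.2]
ee_rot: [0.057, 0.998, -0.0, 0.006]
contact_force: [0.2, -0.4, 0.8]
gripper_width: 58.3
```

```bash
python3 -c "
from meas import *
goto(569.5,-330.2,10,82)"
```

```text
t 46.85 pos [ 586.5 -310.    66.2] th 83.48 tilt 0.65 w 58.3 F [ 0.2 -0.4  0.8] j [-0.24  0.56 -0.07 -0.   -0.93 -1.44]
turn wz 0.0258 rotvec [0.0001 0.0113 0.0258] shift(after turn, tool) mm [14.0, -22.4, 82.2] now-frame [ 15.5 -22.   82. ]
```

{"name": "drive_tool", "arguments": {
  "moves": [
    [[0.68, 0.0143, -0.0224, 0, 0, 0.0113, 0.0258], [0.68, 0, 0, 0, 0, 0, 0], [0.68, 0, 0, 0.015, 0, 0, 0], [0.68, 0, 0, 0.02, 0, 0, 0], [0.68, 0, 0, 0.012, 0, 0, 0], [0.68, 0, 0, 0, 0, 0, 0]]
  ]
}}

```text
clock: 47.45
position: [575.2, -326.3, 21.9]
ee_rot: [0.065, 0.998, -0.001, 0.005]
contact_force: [-0.3, -0.1, -0.5]
gripper_width: 58.0
```

```bash
python3 -c "
from meas import *
goto(569.5,-330.2,10,82)"
```

```text
t 47.45 pos [ 575.2 -326.3   21.9] th 82.51 tilt 0.56 w 58.0 F [-0.3 -0.1 -0.5] j [-0.27  0.61 -0.12  0.   -0.84 -1.43]
turn wz 0.0089 rotvec [-0.0017  0.0097  0.0089] shift(after turn, tool) mm [5.2, -4.6, 37.9] now-frame [ 5.6 -4.5 37.9]
```

{"name": "drive_tool", "arguments": {
  "moves": [
    [[0.68, 0.0056, -0.0046, 0.004, -0.0017, 0.0097, 0.0089], [0.68, 0, 0, 0.01, 0, 0, 0], [0.68, 0, 0, 0.01, 0, 0, 0], [0.68, 0, 0, 0.006, 0, 0, 0], [0.68, 0, 0, 0, 0, 0, 0]]
  ]
}}

```text
clock: 47.95
position: [569.7, -330.2, -9.8]
ee_rot: [0.07, 0.998, -0.0, 0.0]
contact_force: [0.7, -0.4, -1.2]
gripper_width: 58.2
```

```bash
python3 -c "
from meas import *
goto(569.5,-330.2,12,82)"
```

```text
t 47.95 pos [ 569.7 -330.2   -9.8] th 82.03 tilt 0.05 w 58.2 F [ 0.7 -0.4 -1.2] j [-0.28  0.64 -0.14  0.   -0.79 -1.43]
turn wz 0.0005 rotvec [-0.0004  0.0007  0.0005] shift(after turn, tool) mm [0.2, -0.0, 4.2] now-frame [ 0.2 -0.   4.2]
```

{"name": "drive_tool", "arguments": {
  "moves": [
    [[0.68, 0, 0, 0.004, 0, 0, 0], [0.35, 0, 0, 0, 0, 0, 0], [0.35, 0, 0, 0, 0, 0, 0], [0.35, 0, 0, 0, 0, 0, 0], [0.35, 0, 0, 0, 0, 0, 0], [0.35, 0, 0, 0, 0, 0, 0], [0.35, 0, 0, 0, 0, 0, 0]]
  ]
}}

```text
clock: 48.65
position: [570.5, -330.5, -13.3]
ee_rot: [0.069, 0.998, -0.001, 0.001]
contact_force: [0.8, 0.4, -0.9]
gripper_width: 42.7
```

{"name": "drive_tool", "arguments": {
  "moves": [
    [[0.35, 0, 0, -0.01, 0, 0, 0], [0.35, 0, 0, -0.02, 0, 0, 0], [0.35, 0, 0, -0.035, 0, 0, 0], [0.35, 0, 0, -0.04, 0, 0, 0], [0.35, 0, 0, -0.04, 0, 0, 0], [0.35, 0, 0, 0, 0, 0, 0]]
  ]
}}

```text
clock: 49.25
position: [569.6, -330.7, 139.1]
ee_rot: [0.069, 0.998, -0.001, 0.0]
contact_force: [0.2, 0.3, 0.1]
gripper_width: 42.7
```

```bash
python3 -c "
from meas import *
goto(485.5,288,130,133.8)
im,d=snap('side','20');a=cv2.resize(im[70:240,230:400],None,fx=4,fy=4,interpolation=cv2.INTER_CUBIC); cv2.imwrite('pics/c26.png',a[:,:,::-1])"
```

```text
t 49.25 pos [ 569.6 -330.7  139.1] th 82.05 tilt 0.11 w 42.7 F [0.2 0.3 0.1] j [-0.28  0.49  0.    0.   -1.09 -1.43]
turn wz -0.9032 rotvec [-1.900e-03 -4.000e-04 -9.032e-01] shift(after turn, tool) mm [-367.6, 504.7, 35.1] now-frame [168.9 601.2  33.9]
```

View pics/c26.png

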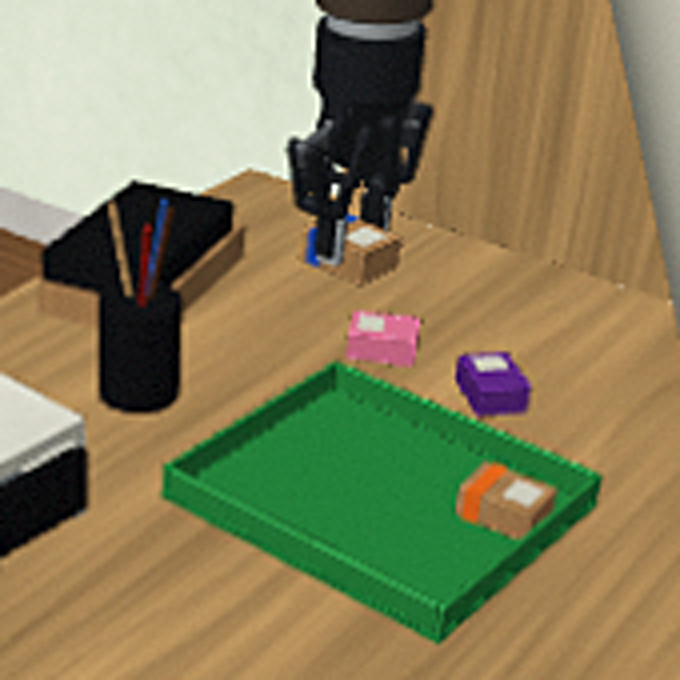

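{"name": "drive_tool", "arguments": {
  "moves": [
    [[0.35, 0.006, 0.022, 0, 0, 0, 0], [0.35, 0.012, 0.043, 0, 0, 0, 0], [0.35, 0.012, 0.043, 0, 0, 0, 0], [0.35, 0.012, 0.043, 0, 0, 0, 0], [0.35, 0.012, 0.043, 0, 0, 0, 0], [0.35, 0.012, 0.043, 0, 0, 0, 0], [0.35, 0.012, 0.043, 0, 0, 0, 0], [0.35, 0.012, 0.043, 0, 0, 0, 0], [0.35, 0.012, 0.043, 0, 0, 0, 0], [0.35, 0.012, 0.043, 0, 0, 0, 0], [0.35, 0.012, 0.043, 0, 0, 0, 0], [0.35, 0.012, 0.043, 0, 0, 0, 0], [0.35, 0.012, 0.043, 0, 0, 0, 0], [0.35, 0.01, 0.03, 0, 0, 0, 0], [0.35, 0.005, 0.01, 0, 0, 0, 0], [0.35, 0, 0, 0, 0, 0, -0.12], [0.35, 0, 0, 0, 0, 0, -0.12], [0.35, 0, 0, 0, 0, 0, -0.12], [0.35, 0, 0, 0, 0, 0, -0.12], [0.35, 0, 0, 0, 0, 0, -0.12]]
  ]
}}

```text
clock: 51.3
position: [471.1, 282.5, 124.9]
ee_rot: [-0.236, 0.972, -0.001, -0.015]
contact_force: [0.2, -0.1, -0.9]
gripper_width: 42.7
```

```bash
python3 -c "
from meas import *
goto(485.5,288,100,133.8)"
```

```text
t 51.3 pos [471.1 282.5 124.9] th 117.32 tilt 1.7 w 42.7 F [ 0.2 -0.1 -0.9] j [ 0.83  0.34 -0.26 -0.02 -0.99 -1.91]
turn wz -0.2876 rotvec [ 0.0097 -0.0281 -0.2875] shift(after turn, tool) mm [-14.2, -6.0, 50.9] now-frame [-16.8  -2.   50.4]
```

{"name": "drive_tool", "arguments": {
  "moves": [
    [[0.35, -0.008, 0, 0, 0.0097, -0.0281, -0.12], [0.35, -0.004, -0.003, 0, 0, 0, -0.12], [0.35, 0, -0.002, 0, 0, 0, -0.048], [0.35, 0, 0, 0, 0, 0, 0], [0.35, 0, 0, 0, 0, 0, 0]]
  ]
}}

```text
clock: 51.8
position: [482.7, 278.8, 121.8]
ee_rot: [-0.377, 0.926, -0.003, -0.004]
contact_force: [0.3, -1.0, -1.1]
gripper_width: 42.4
```

```bash
python3 -c "
from meas import *
goto(485.5,288,80,133.8)"
```

```text
t 51.8 pos [482.7 278.8 121.8] th 134.28 tilt 0.52 w 42.4 F [ 0.3 -1.  -1.1] j [ 0.82  0.35 -0.27  0.   -0.96 -1.61]
turn wz 0.0084 rotvec [-0.0021 -0.0089  0.0084] shift(after turn, tool) mm [-8.4, 4.7, 67.8] now-frame [-9.1  4.8 67.7]
```

{"name": "drive_tool", "arguments": {
  "moves": [
    [[0.35, -0.0085, 0.0047, 0, -0.002, -0.0089, 0.0084], [0.35, 0, 0, 0.015, 0, 0, 0], [0.35, 0, 0, 0.02, 0, 0, 0], [0.35, 0, 0, 0.015, 0, 0, 0], [0.35, 0, 0, 0.005, 0, 0, 0], [0.35, 0, 0, 0, 0, 0, 0], [0.35, 0, 0, 0, 0, 0, 0]]
  ]
}}

```text
clock: 52.5
position: [487.2, 291.2, 66.1]
ee_rot: [-0.37, 0.929, 0.001, 0.003]
contact_force: [0.7, -0.7, -0.6]
gripper_width: 42.8
```

```bash
python3 -c "
from meas import *
goto(485.5,288,60,133.8)"
```

```text
t 52.5 pos [487.2 291.2  66.1] th 133.46 tilt 0.32 w 42.8 F [ 0.7 -0.7 -0.6] j [ 0.82  0.42 -0.32  0.   -0.82 -1.64]
turn wz -0.006 rotvec [ 0.0001  0.0056 -0.006 ] shift(after turn, tool) mm [3.5, -1.1, 32.1] now-frame [ 3.7 -1.2 32.1]
```

{"name": "drive_tool", "arguments": {
  "moves": [
    [[0.35, 0.0035, -0.0011, 0.004, 0, 0.005, -0.006], [0.35, 0, 0, 0.008, 0, 0, 0], [0.35, 0, 0, 0.006, 0, 0, 0], [0.35, 0, 0, 0.003, 0, 0, 0], [0.35, 0, 0, 0, 0, 0, 0], [0.35, 0, 0, 0, 0, 0, 0]]
  ]
}}

```text
clock: 53.1
position: [486.4, 288.8, 45.3]
ee_rot: [-0.373, 0.928, 0.001, 0.002]
contact_force: [0.9, -0.6, -0.2]
gripper_width: 42.6
```

```bash
python3 -c "
from meas import *
goto(485.5,288,60,133.8)"
```

```text
t 53.1 pos [486.4 288.8  45.3] th 133.82 tilt 0.24 w 42.6 F [ 0.9 -0.6 -0.2] j [ 0.82  0.45 -0.34  0.   -0.77 -1.63]
turn wz 0.0003 rotvec [0.0001 0.0043 0.0003] shift(after turn, tool) mm [1.2, 0.0, 11.3] now-frame [ 1.3  0.  11.3]
```

{"name": "drive_tool", "arguments": {
  "moves": [
    [[0.35, 0.001, 0, 0.003, 0, 0.004, 0], [0.35, 0, 0, 0.003, 0, 0, 0], [0.35, 0, 0, 0.002, 0, 0, 0], [0.35, 0, 0, 0.001, 0, 0, 0]]
  ]
}}

```text
clock: 53.5
position: [485.9, 288.4, 36.1]
ee_rot: [-0.373, 0.928, 0.0, 0.0]
contact_force: [-1.1, -0.7, 0.6]
gripper_width: 42.5
```

{"name": "drive_tool", "arguments": {
  "moves": [
    [[0.35, 0, 0, 0.001, 0, 0, 0], [0.35, 0, 0, 0.0005, 0, 0, 0]]
  ]
}}

```text
clock: 53.7
position: [485.9, 288.4, 34.3]
ee_rot: [-0.373, 0.928, 0.0, 0.0]
contact_force: [0.1, -0.9, -0.7]
gripper_width: 42.6
```

{"name": "drive_tool", "arguments": {
  "moves": [
    [[0.35, 0, 0, 0.0005, 0, 0, 0], [0.65, 0, 0, 0, 0, 0, 0], [0.65, 0, 0, 0, 0, 0, 0], [0.65, 0, 0, 0, 0, 0, 0], [0.65, 0, 0, -0.005, 0, 0, 0], [0.65, 0, 0, -0.02, 0, 0, 0], [0.65, 0, 0, -0.035, 0, 0, 0], [0.65, 0, 0, -0.035, 0, 0, 0.12], [0.65, 0, -0.04, 0, 0, 0, 0.12], [0.65, 0, -0.04, 0, 0, 0, 0.12], [0.65, 0, -0.04, 0, 0, 0, 0.12], [0.65, 0, -0.045, 0, 0, 0, 0.12], [0.65, 0, -0.045, 0, 0, 0, 0.12], [0.65, 0.01, -0.045, 0, 0, 0, 0.02], [0.65, 0.015, -0.04, 0, 0, 0, 0], [0.65, 0.015, -0.04, 0, 0, 0, 0], [0.65, 0.015, -0.04, 0, 0, 0, 0], [0.65, 0.015, -0.04, 0, 0, 0, 0], [0.65, 0, 0, 0, 0, 0, 0]]
  ]
}}

```text
clock: 55.6
position: [498.5, -120.5, 139.6]
ee_rot: [-0.0, 1.0, 0.002, 0.008]
contact_force: [0.8, -0.5, 0.4]
gripper_width: 55.7
```

```bash
python3 -c "
from meas import *
goto(409.8,-318.7,120,91)
for n in ('side','top'):
  im,d=snap(n,'21'); P=cloud(n,d)
  for z in(52,78): print(n,z,topface(P,430,540,230,340,z,4))
  if n=='side':
    a=cv2.resize(im[250:350,130:230],None,fx=6,fy=6,interpolation=cv2.INTER_CUBIC); cv2.imwrite('pics/c27.png',a[:,:,::-1])
  print(n,topface(P,370,460,-360,-280,31,4 if n=='top' else 2.5,~((abs(hsv(im)[...,0]-65)<15)&(hsv(im)[...,1]>120))))"
```

```text
t 55.6 pos [ 498.5 -120.5  139.6] th 90.01 tilt 0.89 w 55.7 F [ 0.8 -0.5  0.4] j [ 0.08  0.25 -0.37 -0.   -0.94 -1.65]
turn wz -0.0173 rotvec [ 0.0036  0.0152 -0.0173] shift(after turn, tool) mm [92.2, -196.6, 45.6] now-frame [  89.4 -198.3   43.5]
side 52 (array([471. , 304.2]), array([57.9,  3.5]), 44.8, array([470.4, 303.4,  51.8]), np.int32(74))
side 78 (array([486.2, 289.2]), array([60.3, 46.1]), 45.2, array([484.3, 290.3,  78.2]), np.int32(551))
side (array([ 408.5, -315.8]), array([47.4, 60.9]), 88.3, array([ 409.1, -316.4,   30.2]), np.int32(162))
top 52 None
top 78 (array([485.8, 287.8]), array([59.9, 43.8]), 44.0, array([486.1, 287.6,  78. ]), np.int32(273))
top (array([ 410.2, -320.5]), array([56.2, 45.2]), 1.4, array([ 409.6, -319.8,   31.2]), np.int32(232))
```

View pics/c27.png

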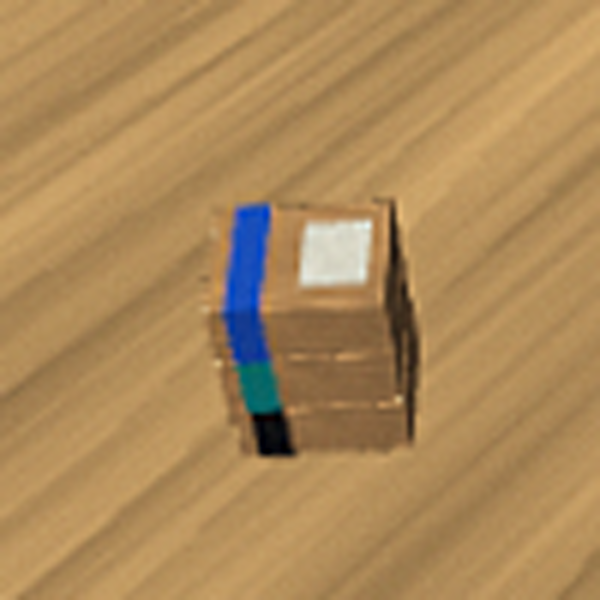

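{"name": "drive_tool", "arguments": {
  "moves": [
    [[0.68, 0.015, -0.03, 0, 0.0036, 0.015, -0.01], [0.68, 0.02, -0.04, 0, 0, 0, 0], [0.68, 0.02, -0.04, 0, 0, 0, 0], [0.68, 0.018, -0.038, 0.01, 0, 0, 0], [0.68, 0.01, -0.025, 0.02, 0, 0, 0], [0.68, 0, 0, 0.025, 0, 0, 0], [0.68, 0, 0, 0.012, 0, 0, 0], [0.68, 0, 0, 0, 0, 0, 0], [0.68, 0, 0, 0, 0, 0, 0]]
  ]
}}

```text
clock: 56.6
position: [430.0, -292.3, 74.0]
ee_rot: [-0.016, 1.0, -0.002, 0.007]
contact_force: [0.1, -0.6, -0.5]
gripper_width: 58.0
```

```bash
python3 -c "
from meas import *
goto(409.5,-318.5,10,90.7)"
```

```text
t 56.6 pos [ 430.  -292.3   74. ] th 91.83 tilt 0.79 w 58.0 F [ 0.1 -0.6 -0.5] j [-0.29  0.34 -0.43 -0.   -0.78 -1.25]
turn wz 0.0197 rotvec [-0.0037  0.0134  0.0198] shift(after turn, tool) mm [20.9, -25.9, 90.0] now-frame [ 22.6 -25.1  89.8]
```

{"name": "drive_tool", "arguments": {
  "moves": [
    [[0.68, 0.021, -0.0255, 0, -0.0037, 0.0134, 0.0198], [0.68, 0, 0, 0, 0, 0, 0], [0.68, 0, 0, 0.015, 0, 0, 0], [0.68, 0, 0, 0.022, 0, 0, 0], [0.68, 0, 0, 0.015, 0, 0, 0], [0.68, 0, 0, 0, 0, 0, 0]]
  ]
}}

```text
clock: 57.2
position: [419.3, -317.6, 27.5]
ee_rot: [-0.011, 1.0, -0.003, 0.007]
contact_force: [-0.1, 1.0, 0.3]
gripper_width: 58.2
```

```bash
python3 -c "
from meas import *
goto(409.5,-318.5,10,90.7)"
```

```text
t 57.2 pos [ 419.3 -317.6   27.5] th 91.24 tilt 0.9 w 58.2 F [-0.1  1.   0.3] j [-0.34  0.42 -0.47  0.   -0.67 -1.21]
turn wz 0.0094 rotvec [-0.0065  0.0142  0.0095] shift(after turn, tool) mm [9.8, -0.7, 43.5] now-frame [10.4 -0.4 43.3]
```

{"name": "drive_tool", "arguments": {
  "moves": [
    [[0.68, 0.01, -0.0006, 0.004, -0.006, 0.0142, 0.0094], [0.68, 0, 0, 0.012, 0, 0, 0], [0.68, 0, 0, 0.012, 0, 0, 0], [0.68, 0, 0, 0.006, 0, 0, 0], [0.68, 0, 0, 0, 0, 0, 0]]
  ]
}}

```text
clock: 57.7
position: [411.9, -318.5, -6.1]
ee_rot: [-0.007, 1.0, -0.001, 0.002]
contact_force: [-0.2, 0.8, -0.4]
gripper_width: 57.8
```

```bash
python3 -c "
from meas import *
goto(409.5,-318.5,12,90.7)"
```

```text
t 57.7 pos [ 411.9 -318.5   -6.1] th 90.82 tilt 0.31 w 57.8 F [-0.2  0.8 -0.4] j [-0.35  0.47 -0.5   0.   -0.6  -1.21]
turn wz 0.0021 rotvec [-0.0027  0.0047  0.0021] shift(after turn, tool) mm [2.4, 0.0, 7.9] now-frame [2.4 0.  7.9]
```

{"name": "drive_tool", "arguments": {
  "moves": [
    [[0.68, 0.0025, 0, 0.006, -0.002, 0.005, 0.002], [0.68, 0, 0, 0.001, 0, 0, 0], [0.35, 0, 0, 0, 0, 0, 0], [0.35, 0, 0, 0, 0, 0, 0], [0.35, 0, 0, 0, 0, 0, 0], [0.35, 0, 0, 0, 0, 0, 0], [0.35, 0, 0, 0, 0, 0, 0], [0.35, 0, 0, 0, 0, 0, 0]]
  ]
}}

```text
clock: 58.5
position: [409.6, -318.8, -13.3]
ee_rot: [-0.006, 1.0, -0.0, 0.0]
contact_force: [0.0, -0.3, 0.5]
gripper_width: 42.6
```

{"name": "drive_tool", "arguments": {
  "moves": [
    [[0.35, 0, 0, -0.01, 0, 0, 0], [0.35, 0, 0, -0.02, 0, 0, 0], [0.35, 0, 0, -0.035, 0, 0, 0], [0.35, 0, 0, -0.04, 0, 0, 0], [0.35, 0, 0, -0.04, 0, 0, 0], [0.35, 0, 0, 0, 0, 0, 0]]
  ]
}}

```text
clock: 59.1
position: [408.8, -318.8, 139.3]
ee_rot: [-0.006, 1.0, -0.001, -0.001]
contact_force: [-0.1, -0.2, -0.3]
gripper_width: 42.6
```

```bash
python3 -c "
from meas import *
goto(485.5,288,140,133.8)"
```

```text
t 59.1 pos [ 408.8 -318.8  139.3] th 90.69 tilt 0.14 w 42.6 F [-0.1 -0.2 -0.3] j [-0.35  0.27 -0.35  0.   -0.96 -1.21]
turn wz -0.7524 rotvec [-1.000e-04 -2.500e-03 -7.524e-01] shift(after turn, tool) mm [-475.4, 384.9, 25.3] now-frame [-84.1 605.9  24.5]
```

{"name": "drive_tool", "arguments": {
  "moves": [
    [[0.35, -0.003, 0.022, 0, 0, 0, 0], [0.35, -0.006, 0.043, 0, 0, 0, 0], [0.35, -0.006, 0.043, 0, 0, 0, 0], [0.35, -0.006, 0.043, 0, 0, 0, 0], [0.35, -0.006, 0.043, 0, 0, 0, 0], [0.35, -0.006, 0.043, 0, 0, 0, 0], [0.35, -0.006, 0.043, 0, 0, 0, 0], [0.35, -0.006, 0.043, 0, 0, 0, 0], [0.35, -0.006, 0.043, 0, 0, 0, 0], [0.35, -0.006, 0.043, 0, 0, 0, 0], [0.35, -0.006, 0.043, 0, 0, 0, 0], [0.35, -0.006, 0.043, 0, 0, 0, 0], [0.35, -0.006, 0.043, 0, 0, 0, 0], [0.35, -0.005, 0.03, 0, 0, 0, 0], [0.35, -0.002, 0.012, 0, 0, 0, 0], [0.35, 0, 0, 0, 0, 0, -0.12], [0.35, 0, 0, 0, 0, 0, -0.12], [0.35, 0, 0, 0, 0, 0, -0.12], [0.35, 0, 0, 0, 0, 0, -0.12], [0.35, 0, 0, 0, 0, 0, 0]]
  ]
}}

```text
clock: 61.1
position: [482.5, 281.4, 142.3]
ee_rot: [-0.25, 0.968, -0.002, 0.001]
contact_force: [-1.0, -0.3, -2.4]
gripper_width: 42.6
```

```bash
python3 -c "
from meas import *
goto(485.5,288,140,133.8)"
```

```text
t 61.1 pos [482.5 281.4 142.3] th 118.95 tilt 0.23 w 42.6 F [-1.  -0.3 -2.4] j [ 0.82  0.33 -0.25  0.   -1.   -1.89]
turn wz -0.2591 rotvec [-0.0041 -0.0003 -0.2591] shift(after turn, tool) mm [-6.7, 2.7, 28.3] now-frame [-5.8  4.4 28.3]
```

{"name": "drive_tool", "arguments": {
  "moves": [
    [[0.35, 0, 0, 0, -0.004, 0, -0.12], [0.35, 0, 0, 0, 0, 0, -0.12], [0.35, 0, 0, 0, 0, 0, -0.019], [0.35, 0, 0, 0, 0, 0, 0]]
  ]
}}

```text
clock: 61.5
position: [481.5, 278.7, 142.3]
ee_rot: [-0.371, 0.929, -0.0, -0.001]
contact_force: [-0.5, -0.3, -1.5]
gripper_width: 42.5
```

```bash
python3 -c "
from meas import *
goto(485.5,288,110,133.8)"
```

```text
t 61.5 pos [481.5 278.7 142.3] th 133.52 tilt 0.12 w 42.5 F [-0.5 -0.3 -1.5] j [ 0.82  0.32 -0.25 -0.   -1.   -1.63]
turn wz -0.0049 rotvec [ 0.0006 -0.0021 -0.0049] shift(after turn, tool) mm [-9.3, 3.9, 58.3] now-frame [-9.4  3.9 58.3]
```

{"name": "drive_tool", "arguments": {
  "moves": [
    [[0.35, -0.0085, 0.0039, 0, 0, -0.002, -0.005], [0.35, 0, 0, 0, 0, 0, 0], [0.35, 0, 0, 0.015, 0, 0, 0], [0.35, 0, 0, 0.02, 0, 0, 0], [0.35, 0, 0, 0.012, 0, 0, 0], [0.35, 0, 0, 0, 0, 0, 0], [0.35, 0, 0, 0, 0, 0, 0]]
  ]
}}

```text
clock: 62.2
position: [486.5, 289.4, 94.9]
ee_rot: [-0.369, 0.929, 0.0, 0.001]
contact_force: [0.1, -0.7, -1.5]
gripper_width: 42.7
```

```bash
python3 -c "
from meas import *
goto(485.5,288,86,133.8)"
```

```text
t 62.2 pos [486.5 289.4  94.9] th 133.33 tilt 0.15 w 42.7 F [ 0.1 -0.7 -1.5] j [ 0.82  0.39 -0.29  0.   -0.89 -1.64]
turn wz -0.0081 rotvec [ 0.      0.0026 -0.0081] shift(after turn, tool) mm [1.7, -0.3, 34.9] now-frame [ 1.8 -0.3 34.9]
```

{"name": "drive_tool", "arguments": {
  "moves": [
    [[0.35, 0.0017, -0.0003, 0.005, 0, 0.002, -0.008], [0.35, 0, 0, 0.008, 0, 0, 0], [0.35, 0, 0, 0.006, 0, 0, 0], [0.35, 0, 0, 0.003, 0, 0, 0], [0.35, 0, 0, 0, 0, 0, 0], [0.35, 0, 0, 0, 0, 0, 0]]
  ]
}}

```text
clock: 62.8
position: [486.5, 288.8, 73.0]
ee_rot: [-0.373, 0.928, 0.001, 0.002]
contact_force: [-0.2, 0.5, -0.3]
gripper_width: 42.7
```

```bash
python3 -c "
from meas import *
goto(485.5,288,86,133.8)
im,d=snap('side','22');a=cv2.resize(im[200:360,90:250],None,fx=4,fy=4,interpolation=cv2.INTER_CUBIC); cv2.imwrite('pics/c28.png',a[:,:,::-1])"
```

```text
t 62.8 pos [486.5 288.8  73. ] th 133.82 tilt 0.23 w 42.7 F [-0.2  0.5 -0.3] j [ 0.82  0.41 -0.32  0.   -0.84 -1.63]
turn wz 0.0003 rotvec [-0.0002  0.0041  0.0003] shift(after turn, tool) mm [1.2, 0.1, 13.0] now-frame [ 1.3  0.1 13. ]
```

View pics/c28.png

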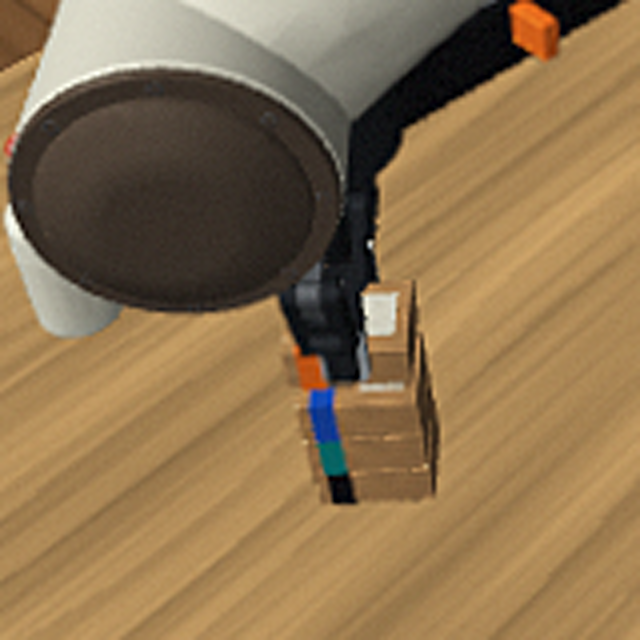

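{"name": "drive_tool", "arguments": {
  "moves": [
    [[0.35, 0.0012, 0, 0.004, 0, 0.004, 0], [0.35, 0, 0, 0.004, 0, 0, 0], [0.35, 0, 0, 0.002, 0, 0, 0], [0.35, 0, 0, 0.001, 0, 0, 0]]
  ]
}}

```text
clock: 63.25
position: [485.9, 288.2, 61.7]
ee_rot: [-0.373, 0.928, 0.0, 0.001]
contact_force: [-1.2, 0.0, -1.0]
gripper_width: 42.6
```

{"name": "drive_tool", "arguments": {
  "moves": [
    [[0.35, 0, 0, 0.0005, 0, 0, 0], [0.35, 0, 0, 0, 0, 0, 0]]
  ]
}}

```text
clock: 63.45
position: [485.8, 288.2, 60.9]
ee_rot: [-0.373, 0.928, 0.0, 0.0]
contact_force: [0.3, 0.3, -0.4]
gripper_width: 42.4
```

Down about 1 mm more, then release, rise and retreat.

{"name": "drive_tool", "arguments": {
  "moves": [
    [[0.35, 0, 0, 0.0008, 0, 0, 0], [0.35, 0, 0, 0, 0, 0, 0], [0.65, 0, 0, 0, 0, 0, 0], [0.65, 0, 0, 0, 0, 0, 0], [0.65, 0, 0, 0, 0, 0, 0], [0.65, 0, 0, -0.005, 0, 0, 0], [0.65, 0, 0, -0.02, 0, 0, 0], [0.65, 0, 0, -0.035, 0, 0, 0], [0.65, 0, 0, -0.035, 0, 0, 0.12], [0.65, 0, -0.04, 0, 0, 0, 0.12], [0.65, 0, -0.04, 0, 0, 0, 0.12], [0.65, 0, -0.04, 0, 0, 0, 0.12], [0.65, 0, -0.045, 0, 0, 0, 0.12], [0.65, 0, -0.045, 0, 0, 0, 0], [0.65, 0, -0.045, 0, 0, 0, 0], [0.65, 0, -0.04, 0, 0, 0, 0], [0.65, 0, -0.04, 0, 0, 0, 0], [0.65, 0, -0.03, 0, 0, 0, 0], [0.65, 0, 0, 0, 0, 0, 0]]
  ]
}}

```text
clock: 65.35
position: [593.0, -67.4, 167.7]
ee_rot: [-0.073, 0.997, 0.001, 0.008]
contact_force: [-0.2, 0.1, -0.6]
gripper_width: 55.3
```

```bash
python3 -c "
from meas import *
goto(485.5,288,86,133.8)
for n in ('side','top'):
  im,d=snap(n,'23'); P=cloud(n,d)
  print(n,topface(P,430,540,230,340,104,4))
  if n=='side':
    a=cv2.resize(im[230:350,130:230],None,fx=5,fy=5,interpolation=cv2.INTER_CUBIC); cv2.imwrite('pics/c29.png',a[:,:,::-1])
  for c,st_,m in comps(COL['orange'](hsv(im))): print('orange',n,c.round(2),st_[4])
"
```

```text
t 65.35 pos [593.  -67.4 167.7] th 98.38 tilt 0.88 w 55.3 F [-0.2  0.1 -0.6] j [ 0.16  0.36 -0.13 -0.   -1.07 -1.58]
turn wz -0.6181 rotvec [-0.0031  0.0153 -0.6181] shift(after turn, tool) mm [-168.4, 330.9, 107.7] now-frame [ 56.2 367.  107.4]
side (array([486.4, 289.8]), array([60.9, 46.5]), 45.1, array([484.6, 290.5, 104. ]), np.int32(575))
orange side [222.52 206.61] 113
orange side [168.67 288.03] 162
top (array([486.4, 288.2]), array([61.4, 43.8]), 46.8, array([486.5, 288.5, 104.1]), np.int32(282))
orange top [132.73 202.38] 52
```

View pics/c29.png

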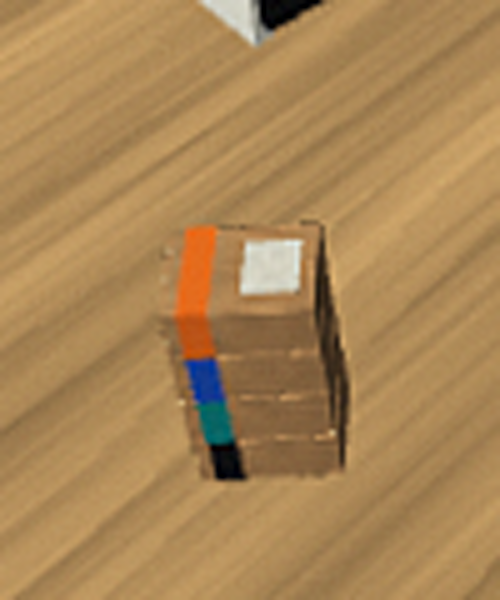

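View pics/side_23.png

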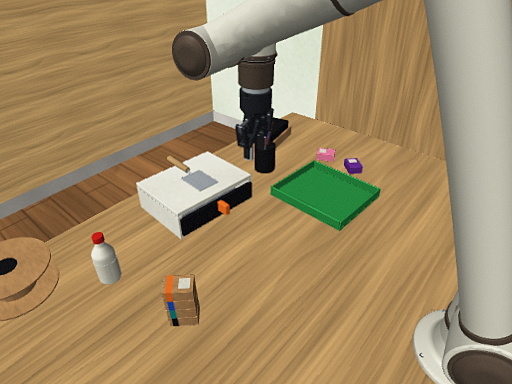

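View pics/top_23.png

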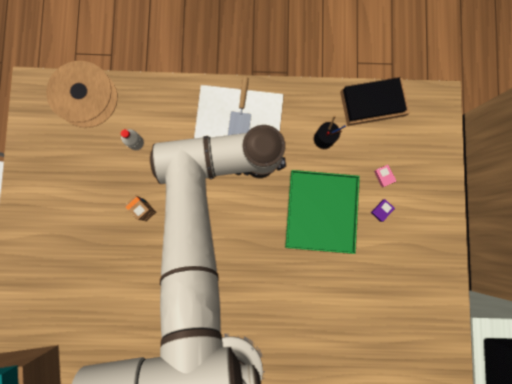

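```bash
python3 -c "
from meas import *
for tag in('0','23'):
  im,d=load('side',tag); h=hsv(im)
  print(tag,[c[0].round(1).tolist() for c in comps(COL['red'](h),40)])
  im,d=load('top',tag); print([c[0].round(1).tolist() for c in comps((im.max(-1)<45)[100:160,300:360],40)], [c[0].round(1).tolist() for c in comps(COL['red'](hsv(im)),20)])
s=arm.read_state(); print(s['clock'],s['joint_vel'].round(3),s['contact_force'].round(1))
print(arm.job_done())"
```

```text
0 [[317.9, 188.3], [96.8, 237.6]]
[[53.1, 8.9], [25.7, 35.8]] [[124.6, 133.1], [310.7, 209.5]]
23 [[96.8, 237.5]]
[[53.1, 8.9], [25.7, 35.8]] [[124.6, 133.1]]
65.45 [ 0.035 -0.001 -0.008 -0.002  0.002 -0.002] [-0.  -0.4  0.3]
the job is handed in; nothing more can be done
None
```

I put the whole delivery away, three tins and three cartons, and handed the job in at about 65 s. `job_done` gave no verdict, so what follows is from my own checks.

- **Tins:** Just before I shut the drawer, red, blue and yellow stood in pockets 2, 1 and 0. Their lids measured 61–63 mm high, against 62 mm expected, and within about 2 mm of the pocket centres when both views are averaged. They cannot be seen once the drawer is shut, so I did not check them again after the push.
- **Drawer:** I pulled it to its stop and pushed it until it stalled at about 10 N. The tab travelled about 158 of 160 mm by camera, so I put the drawer within roughly 2 mm of shut. The tab ended on the same pixels as at the start (222.5, 206.6 in the side view). The shut state therefore rests on the stall and the travel, not on a visible gain over the "nearly shut" start.
- **Cartons:** Teal, then blue, then orange are stacked on the black-banded carton. The top face is at z = 104 mm as expected, its centre about 2 mm and its length 1–3° off the base.
- **Bystanders:** The glue bottle and brush pot are on the same pixels as at the start. I only looked at the scraper by eye, and it appeared unmoved. The pink and purple look-alikes were left alone.

**Disagreements found:**
- The fingertips sat 26 mm higher than the reported TCP. I found this in the camera depth, confirmed it by touching the desk, and corrected for it.
- The two cameras differed by about 3–5 mm in y around the bin, so I used the average.

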